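# Close out a batch: spacers back in the bin, cartons stacked for dispatch

## Robot

A 6-joint arm with a two-finger parallel gripper is mounted at the origin on the work surface. World frame = base frame: x ahead of the robot, y to its left, z up, the work surface at z = 0. Lengths are in mm, angles in rad, forces in N, time in s.
With the tool pointing down it reaches from about 150 to 775 mm from the base axis. Payload 6.1 kg.
Tool frame: the origin (TCP) lies at the centre of the arm's flange, where the gripper is bolted on; the fingertips stand 173 mm ahead of it and the grasp point (between the pads) lies robot.pinch_z ahead of it (robot.pinch_z is the distance from the TCP to the grasp point, in mm); z points along the fingers, y is the line along which they close (so a half turn about z gives the same grasp; the last joint's range is limited). The gripper opens to 85 mm and grips with 20 to 120 N. Pads are 22 mm wide; open, the fingers measure 114 mm over their backs; the gripper's body (76 mm by 85 mm) begins 54 mm behind the grasp point. The pads swing forward as they close: fully open they stand 13 mm farther back than shut.
Start: joints at [1.154, 0.126, -0.04, 1.405, 0, 1.571], TCP at [212.531, 480.041, 404.695] pointing down, gripper open.
Joint ranges: [-2.72, 2.72], [-0.95, 1.95], [-1.27, 1.35], [-1.78, 2.02], [-1.46, 1.47], [-3.14, 3.14]. Speed limits (rad/s): [2.39, 2.39, 3.01, 3.14, 3.14, 3.14].

## Interface

Orientations are given as [roll, pitch, yaw] about the fixed x, y, z axes, in that order (R = Rz(yaw) Ry(pitch) Rx(roll)).
In Python, from rig import robot gives the robot as it stands.
- The arm moves only by the tool drive_tool, never from a script. Its argument "motion" is a list of rows, each an object of numbers: "tx", "ty", "tz": the shift along the tool's x, y, z scaled (see below); "yaw": the turn about the tool's z scaled (see below). In form: [{"tx": .., "ty": .., "tz": .., "yaw": ..}, ...]. A call has 1 to 12 rows; each row shifts and turns the commanded pose from where the row before left it, along the tool's axes as they then stand; what a row does not reach is not made up. The controller multiplies each number of a shift by 4 cm and each number of a turn by 2 pi rad. A row lasts 1/12 s, in which the tool goes at most 41.7 mm and 7.16 degrees, less where a joint would pass 70% of its speed; a pose out of reach is approached as far as the arm can. A call with a number of a shift or a turn outside -1 to 1 is refused whole. A call with a gripper value outside its range is refused whole. "gripper" is the opening, from -1 (shut) to 1 (fully open), set as the call begins (left out, the last holds). The fingers move at their own pace and stop on an object; the grip force is fixed at half the most. Time passes only in rows, so rows that do not move let the fingers close. It gives the time, the measured TCP pose, the force, the opening and the grip force at its end, in the units of the state.
- robot.observe(): the state, without advancing time (a new reading comes with each control period).
- robot.camera(name): name is "scene" or "top" or "wrist"; returns a dict with "frame" (384x512x3 uint8, blue, green, red), "fx", "fy", "cx", "cy" (pixels), "R" (3x3) and "t" (3): a world point X has camera coordinates R X + t. Camera axes: x right, y down, z forward; pixel columns grow to the right and rows downward; lengths in mm; the calibration is good to about 2 mm. A picture is of the moment at which its call begins. There is no depth.
- robot.sign_off(): hands the job in; it is judged then, once.
The state is a dict: "time": time; "qpos": joint angles; "dq": joint speeds; "tau": joint torques, N m; "eef_pos": TCP position; "tool_rot": TCP orientation; "force": force on the tool from outside, world axes, zero at the start; "moment": the same for the moment, N m; "width": opening from 0.0 (shut) to 1.0 (fully open); "finger_force": force on a finger pad.
Only numpy, scipy, OpenCV 4.12 (cv2) and the standard library are available. Lean on these libraries where they do the work, as an engineer would, in place of code of your own. Each camera call takes 0.05 s, during which the arm holds its last target. There are 200 camera calls.

## Task

Close out the batch on the assembly bench: take the cup and pour all the leftover spacers from it into the black bin, and stand the empty cup upright on its rubber mat again. Stack all the closed cartons lying flat in one neat column in the middle of the wooden board, long sides along the board's long side, and finish the column with the flat steel tin on top, squared up in the same way. Leave the tape roll and the screwdriver where they are.

Things in the scene. Friction and masses are not known exactly. Their poses are not given: they have to be found in the camera images.
- board: fixed dark brown wooden stacking board lying on the bench, a thin plain panel 120 (x) by 94 (y) by 4 mm thick; origin at the centre of its underside; x along its long side
- board_top (a point): centre of the board's top face, 4 mm above the bench; same axes as the board
- bin: fixed black open-topped plastic parts bin, 130 by 130 mm outside, 55 mm high, walls 4 mm, floor about 5 mm thick; origin at the centre of its underside, sides along x and y, z up
- mat: fixed round black rubber mat, 90 mm across and 6 mm thick, on which the cup stands; origin at the centre of its underside
- cup: loose open square aluminium cup, straight-sided, 60 by 60 mm outside and 66 mm high, walls and floor 3 mm thick, 120 g empty; origin at the centre of its underside, x and y square to its sides, z up through the mouth. It holds the spacers at the start
- tin: loose closed flat steel tin, 68 (x) by 52 (y) by 24 mm high, about 150 g; origin at its very centre (12 mm above what it lies on), x along its long side, z up at the start; either flat face may end up on top
- tape: bystander: loose roll of packing tape lying flat, 90 mm across and 45 mm high; origin at the centre of its underside
- screwdriver: bystander: loose screwdriver lying on the bench beyond the work; origin under its middle, x along it
- carton1: loose closed cardboard carton, 90 (x) by 64 (y) by 26 mm high, about 120 g, all cartons alike; three or four are present; origin at its very centre (13 mm above what it lies on), x along its long side, z up at the start; either broad face may end up on top
- carton2: loose closed cardboard carton, 90 (x) by 64 (y) by 26 mm high, about 120 g, all cartons alike; three or four are present; origin at its very centre (13 mm above what it lies on), x along its long side, z up at the start; either broad face may end up on top
- carton3: loose closed cardboard carton, 90 (x) by 64 (y) by 26 mm high, about 120 g, all cartons alike; three or four are present; origin at its very centre (13 mm above what it lies on), x along its long side, z up at the start; either broad face may end up on top
- carton4: loose closed cardboard carton, 90 (x) by 64 (y) by 26 mm high, about 120 g, all cartons alike; three or four are present; origin at its very centre (13 mm above what it lies on), x along its long side, z up at the start; either broad face may end up on top
- spacer1: loose solid white plastic spacer, a cylinder 16 mm in diameter and 14 mm long, 12 g, in the cup at the start; four to six are present; origin at the centre of one end face, z along its axis
- spacer2: loose solid white plastic spacer, a cylinder 16 mm in diameter and 14 mm long, 12 g, in the cup at the start; four to six are present; origin at the centre of one end face, z along its axis
- spacer3: loose solid white plastic spacer, a cylinder 16 mm in diameter and 14 mm long, 12 g, in the cup at the start; four to six are present; origin at the centre of one end face, z along its axis
- spacer4: loose solid white plastic spacer, a cylinder 16 mm in diameter and 14 mm long, 12 g, in the cup at the start; four to six are present; origin at the centre of one end face, z along its axis
- spacer5: loose solid white plastic spacer, a cylinder 16 mm in diameter and 14 mm long, 12 g, in the cup at the start; four to six are present; origin at the centre of one end face, z along its axis
- spacer6: loose solid white plastic spacer, a cylinder 16 mm in diameter and 14 mm long, 12 g, in the cup at the start; four to six are present; origin at the centre of one end face, z along its axis
Not all that is in view belongs to the job. Leave any red look-alike of the carton2 alone.

How it is judged (in metres and radians):
On the way:
1. the cup is held tipped above the bin so that the spacers pour out (angle between cup's own z axis and vertical above 1.3 rad and horizontal distance between cup and bin below 0.16 m and height (world z) of cup above 0.06 m), for 0.2 s.
At the end, for the whole second after the job is handed in: All cartons and the tin stand flat in one column on the board, each within 15 mm of its centre and 0.17 rad of its long side, tin on top; all spacers lie in the bin; the cup stands upright within 25 mm of its mat's centre; all at rest (horizontal distance between each of carton1, carton2, carton3, carton4, tin and board_top below 0.015 m and angle between the x axis of each of carton1, carton2, carton3, carton4, tin and the x axis of board, either way round below 0.17 rad and angle between the z axis of each of carton1, carton2, carton3, carton4, tin and the z axis of board, either way round below 0.1 rad and linear speed of each of carton1, carton2, carton3, carton4, tin, cup below 0.02 m/s and ((angle between tin's own z axis and vertical below 0.2 rad and z of each of carton1, carton2, carton3, carton4 in the frame of tin below -0.018 m) or (angle between tin's own z axis and vertical above 2.9 rad and z of each of carton1, carton2, carton3, carton4 in the frame of tin above 0.018 m)) and x of spacer1 in the frame of bin between -0.062 and 0.062 m and y of spacer1 in the frame of bin between -0.062 and 0.062 m and height (world z) of each of spacer1, spacer2, spacer3, spacer4, spacer5, spacer6 below 0.055 m and linear speed of each of spacer1, spacer2, spacer3, spacer4, spacer5, spacer6 below 0.05 m/s and x of spacer2 in the frame of bin between -0.062 and 0.062 m and y of spacer2 in the frame of bin between -0.062 and 0.062 m and x of spacer3 in the frame of bin between -0.062 and 0.062 m and y of spacer3 in the frame of bin between -0.062 and 0.062 m and x of spacer4 in the frame of bin between -0.062 and 0.062 m and y of spacer4 in the frame of bin between -0.062 and 0.062 m and x of spacer5 in the frame of bin between -0.062 and 0.062 m and y of spacer5 in the frame of bin between -0.062 and 0.062 m and x of spacer6 in the frame of bin between -0.062 and 0.062 m and y of spacer6 in the frame of bin between -0.062 and 0.062 m and horizontal distance between cup and mat below 0.025 m and angle between cup's own z axis and vertical below 0.1 rad and height (world z) of cup below 0.012 m); the robot touches nothing.
It fails at once if the tape roll or the screwdriver is shifted by more than 30 mm (distance of any of tape, screwdriver from where it was at the start of the episode above 0.03 m).
Of carton1, carton2, carton3, carton4 only 3 to 4 are there at a start; the rules pass over those that are not, and their reading is None.
Of spacer4, spacer5, spacer6 only 1 to 3 are there at a start; the rules pass over those that are not, and their reading is None.
At some moment in a run one of carton1, carton2, carton3, carton4, tin may be knocked a few centimetres aside while the robot is not near it.
It also fails if it takes over 210 s, if anything falls off the work surface, if the arm or the gripper's body presses on something with over 40 N, if the wrist force passes 120 N, or if a joint passes its speed limit or range.

## Working session

There is one attempt and no reset: what is moved stays moved. The work goes in short steps, Python scripts to look and compute and a tool call to move; the robot and the scene stay as the last step left them, time stands still between calls to the robot, and variables do not carry over. Pictures are saved under pics/ and viewed, at most 14 in all, crops included, and the job is handed in when it is done.

Besides the shell and the picture viewer there is one more tool, called after "Call:" as name([rows], argument=value, ...), one row to a line, values as JSON. drive_tool: Moves the arm, as the interface text tells. Its arguments: {"type":"object","properties":{"motion":{"type":"array","items":{"type":"object","properties":{"tx":{"type":"number"},"ty":{"type":"number"},"tz":{"type":"number"},"yaw":{"type":"number"}}}},"gripper":{"type":"number"}},"required":["motion"]}

```bash
ls; mkdir -p pics; python3 - <<'E'
from rig import robot
import cv2
s=robot.observe();print(s, robot.pinch_z)
for n in("scene","top"):
    c=robot.camera(n);cv2.imwrite(f"pics/{n}0.png",c["frame"]);print(n,c["fx"],c["fy"],c["cx"],c["cy"],c["R"],c["t"])
E
```

```text
pics
{'time': 0.0, 'qpos': array([ 1.15399939e+00,  1.26376045e-01, -4.06189669e-02,  1.40536679e+00,
        2.62384281e-05,  1.57079928e+00]), 'dq': array([ 0.00268294,  0.00116129, -0.00231226, -0.00178295,  0.00067863,
        0.00037945]), 'tau': array([ 5.62869518e-04, -4.35917187e+01,  3.52922738e+01,  1.73097808e-02,
        9.67357948e-06,  6.85744102e-07]), 'eef_pos': array([212.48327984, 479.93995714, 403.92529437]), 'tool_rot': array([-3.14002718e+00, -2.62337778e-05,  2.72479273e+00]), 'force': array([0.62623523, 0.60291953, 0.11940249]), 'moment': array([ 0.05443999, -0.02328527,  0.07977147]), 'finger_force': 0.0, 'width': 1.000459869715138} 154.70000000000002
scene 400.18581953791977 400.18581953791977 258.4082560945438 185.95966349813582 [[-0.30321017  0.95291221 -0.00468154]
 [ 0.82551168  0.26021173 -0.50081964]
 [-0.47601896 -0.15571827 -0.865539  ]] [ 207.79289681 -471.92483974 1353.49640835]
top 426.08527854845136 426.08527854845136 257.8819962604823 189.73698723145907 [[ 0.01338397 -0.99970528  0.02025384]
 [-0.98341688 -0.01682437 -0.18057737]
 [ 0.18086491 -0.01750113 -0.98335222]] [-21.99461919 613.6888833  974.68576455]
```

View pics/scene0.png

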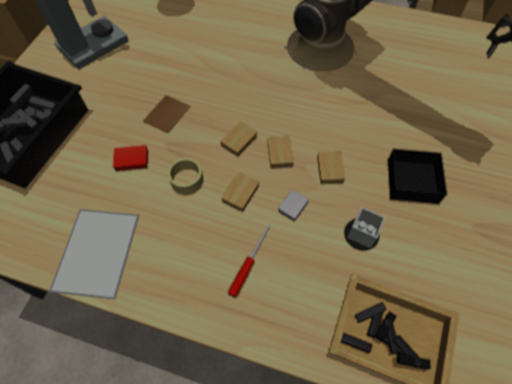

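View pics/top0.png

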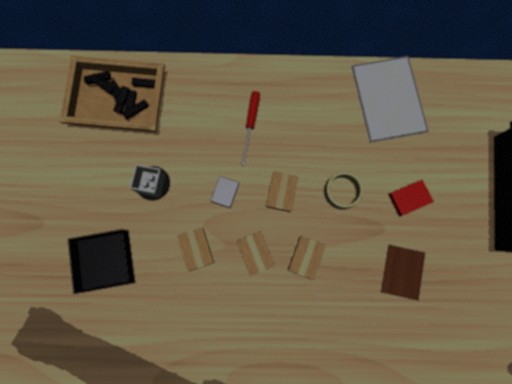

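The images show four tan cartons with a cream strip, at top-view (282,192), (196,249), (255,253) and (307,257). Other items in the top view:
- **Red look-alike:** (411,197), to be left alone.
- **Tin:** (225,192). The white sheet at (390,98) could be mistaken for it.
- **Cup on mat:** (150,181).
- **Bin:** (101,261). There is another black crate at the right edge, and a wooden tray at (113,95).
- **Board:** (403,272).
- **Tape roll:** (343,192).
- **Screwdriver:** (250,125).

Next I'll check my choices in a close crop. I'll also test what the controller does at the reach limit, because no tilt command is offered.

```bash
python3 - <<'E'
import cv2,numpy as np
a=cv2.imread("pics/top0.png")
c=a[155:305,60:440]; cv2.imwrite("pics/crop0.png",cv2.resize(c,None,fx=2.1,fy=2.1,interpolation=cv2.INTER_CUBIC))
h=cv2.cvtColor(a,cv2.COLOR_BGR2HSV)
for n,(u,v) in dict(cart=(275,188),strip=(283,190),wood=(300,220),wood2=(230,225),tin=(225,192),board=(403,272),bin=(101,261),mat=(165,185)).items(): print(n,a[v,u],h[v,u])
E
```

```text
cart [ 59  94 121] [ 17 131 121]
strip [ 83 117 127] [ 23  88 127]
wood [ 80 111 126] [ 20  93 126]
wood2 [ 79 110 126] [ 20  95 126]
tin [135 130 127] [109  15 135]
board [24 39 65] [ 11 161  65]
bin [24 21 23] [140  32  24]
mat [14 13 15] [165  34  15]
```

View pics/crop0.png

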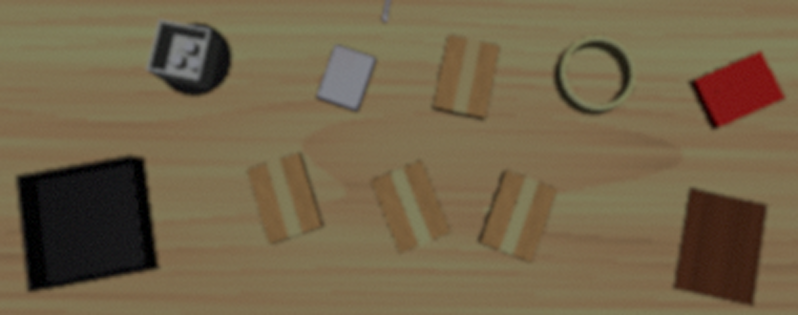

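Call:
drive_tool([
  {"ty": 0.5},
  {"ty": 0.5},
  {"ty": 0.5},
  {"ty": 0.5},
  {"ty": 0.5},
  {"ty": 0.5},
  {"ty": 0.5},
  {"ty": 0.5},
  {"ty": 0.5},
  {"ty": 0.5},
  {"ty": 0.5},
  {"ty": 0.5},
])

```text
schema error: expected keys tx, ty, tz, yaw
```

The crop confirms the four cartons, the tin, the cup with its spacers, the bin and the board, plus the red look-alike. Every row needs all four keys.

Call:
drive_tool([
  {"tx": 0, "ty": 0.5, "tz": 0, "yaw": 0},
  {"tx": 0, "ty": 0.5, "tz": 0, "yaw": 0},
  {"tx": 0, "ty": 0.5, "tz": 0, "yaw": 0},
  {"tx": 0, "ty": 0.5, "tz": 0, "yaw": 0},
  {"tx": 0, "ty": 0.5, "tz": 0, "yaw": 0},
  {"tx": 0, "ty": 0.5, "tz": 0, "yaw": 0},
  {"tx": 0, "ty": 0.5, "tz": 0, "yaw": 0},
  {"tx": 0, "ty": 0.5, "tz": 0, "yaw": 0},
  {"tx": 0, "ty": 0.5, "tz": 0, "yaw": 0},
  {"tx": 0, "ty": 0.5, "tz": 0, "yaw": 0},
  {"tx": 0, "ty": 0.5, "tz": 0, "yaw": 0},
  {"tx": 0, "ty": 0.5, "tz": 0, "yaw": 0},
])

```text
time: 1.1
eef_pos: [310.0, 700.3, 404.0]
tool_rot: [-3.141, 0.0, 2.725]
force: [-0.1, -0.1, 0.2]
width: 1.0
finger_force: 0.0
```

Call:
drive_tool([
  {"tx": 0, "ty": 0.5, "tz": 0, "yaw": 0},
  {"tx": 0, "ty": 0.5, "tz": 0, "yaw": 0},
  {"tx": 0, "ty": 0.5, "tz": 0, "yaw": 0},
  {"tx": 0, "ty": 0.5, "tz": 0, "yaw": 0},
])

```text
time: 1.43
eef_pos: [338.5, 764.6, 402.1]
tool_rot: [3.138, 0.0, 2.725]
force: [1.9, 1.3, 0.4]
width: 1.001
finger_force: 0.0
```

Call:
drive_tool([
  {"tx": 0, "ty": 1, "tz": 0, "yaw": 0},
  {"tx": 0, "ty": 1, "tz": 0, "yaw": 0},
  {"tx": 0, "ty": 1, "tz": 0, "yaw": 0},
  {"tx": 0, "ty": 1, "tz": 0, "yaw": 0},
  {"tx": 0, "ty": 1, "tz": 0, "yaw": 0},
  {"tx": 0, "ty": 1, "tz": 0, "yaw": 0},
])

```text
time: 1.93
eef_pos: [329.8, 744.8, 395.4]
tool_rot: [-3.043, -0.0, 2.725]
force: [-0.8, 0.0, 1.6]
width: 0.996
finger_force: 0.0
```

```bash
python3 -c "
from rig import robot
s=robot.observe();print(s['eef_pos'],s['tool_rot'],s['qpos'])"
```

```text
[329.77729199 744.78132838 395.42735566] [-3.04334203e+00 -7.29156097e-06  2.72477021e+00] [1.15395851e+00 9.92680338e-01 1.34447163e+00 2.02083823e+00
 5.74779694e-06 1.57078031e+00]
```

Call:
drive_tool([
  {"tx": 0, "ty": -1, "tz": 0, "yaw": 0},
  {"tx": 0, "ty": -1, "tz": 0, "yaw": 0},
  {"tx": 0, "ty": -1, "tz": 0, "yaw": 0},
  {"tx": 0, "ty": -1, "tz": 0, "yaw": 0},
  {"tx": 0, "ty": -1, "tz": 0, "yaw": 0},
  {"tx": 0, "ty": -1, "tz": 0, "yaw": 0},
])

```text
time: 2.43
eef_pos: [258.7, 584.4, 419.1]
tool_rot: [-3.043, -0.0, 2.725]
force: [0.4, -0.6, 1.0]
width: 1.0
finger_force: 0.0
```

```bash
python3 -c "
from rig import robot
s=robot.observe();print(s['eef_pos'],s['tool_rot'],s['qpos'])"
```

```text
[258.72622613 584.3791164  419.10044   ] [-3.04336886e+00 -1.23997345e-05  2.72480093e+00] [1.15399654e+00 4.08046821e-01 3.57510497e-01 1.61848380e+00
 1.15496469e-05 1.57078709e+00]
```

Tilt made at the reach limit persists after backing off. That gives me a way to bring the tool horizontal later, grip the cup from the side and pour it with yaw. I'll stack first with the tool down and do the cup last. Next is localising everything from both views.

```bash
cat > loc.py <<'E'
import cv2,numpy as np
from scipy.optimize import minimize
S=4
def proj(c,P):
    q=np.asarray(P,float)@c["R"].T+c["t"]
    return np.c_[c["fx"]*q[:,0]/q[:,2]+c["cx"],c["fy"]*q[:,1]/q[:,2]+c["cy"]]
def ray(c,u,v,z):
    d=c["R"].T@np.array([(u-c["cx"])/c["fx"],(v-c["cy"])/c["fy"],1]);o=-c["R"].T@c["t"]
    return (o+d*(z-o[2])/d[2])[:2]
def masks(f):
    h=cv2.cvtColor(cv2.GaussianBlur(f,(3,3),0),cv2.COLOR_BGR2HSV).astype(int);H,Sa,V=h[...,0],h[...,1],h[...,2]
    return dict(carton=(Sa>112)&(V>80)&(H>12)&(H<22),tin=(Sa<45)&(V>85),board=(H<15)&(Sa>130)&(V<100)&(V>40),bin=(V<45))
def hullmask(m,uv,rad):
    k=np.zeros(m.shape,np.uint8);cv2.circle(k,tuple(int(round(x)) for x in uv),rad,1,-1)
    m=cv2.morphologyEx((m&(k>0)).astype(np.uint8),cv2.MORPH_OPEN,np.ones((2,2)))
    n,l,st,_=cv2.connectedComponentsWithStats(cv2.morphologyEx(m,cv2.MORPH_CLOSE,np.ones((11,11))))
    if n<2:return None
    i=1+st[1:,4].argmax(); pts=np.argwhere((l==i)&(m>0))[:,::-1]
    return cv2.convexHull(pts.astype(np.float32))
def box(x,y,a,z0,z1,L,W):
    c,s=np.cos(a),np.sin(a)
    return [[x+c*i*L/2-s*j*W/2,y+s*i*L/2+c*j*W/2,z] for z in(z0,z1) for i in(-1,1) for j in(-1,1)]
def fill(h,o):
    m=np.zeros((120*S,120*S),np.uint8);cv2.fillPoly(m,[np.round((h.reshape(-1,2)-o+.0)*S).astype(np.int32)],1);return m
def fit(cams,kind,uv0,zr,L,W,fz=True,z0=0):
    """uv0: pixel in cams[0]; zr: guess for top height"""
    x,y=ray(cams[0],*uv0,zr);H=[]
    for c in cams:
        u=proj(c,[[x,y,zr]])[0];h=hullmask(masks(c["frame"])[kind],u,int(.75*np.hypot(L,W)/1000*c["fx"])+2)
        if h is None: continue
        # pixel centres -> grow by half a pixel
        q=h.reshape(-1,2);h=cv2.convexHull(np.concatenate([q+d for d in np.array([[.5,.5],[-.5,.5],[.5,-.5],[-.5,-.5]])]).astype(np.float32))
        o=h.reshape(-1,2).mean(0)-60;H.append((c,o,fill(h,o)))
    def cost(p):
        s=0
        for c,o,m in H:
            b=fill(cv2.convexHull(proj(c,box(p[0],p[1],p[2],z0,p[3] if fz else zr,L,W)).astype(np.float32)),o)
            s+=1-(b&m).sum()/max((b|m).sum(),1)
        return s/len(H)
    best=min((minimize(cost,[x,y,a,zr],method="Nelder-Mead",options=dict(initial_simplex=np.array([[x,y,a,zr],[x+8,y,a,zr],[x,y+8,a,zr],[x,y,a+.3,zr],[x,y,a,zr+6]]),maxiter=250)) for a in np.arange(0,3.1,.5)),key=lambda r:r.fun)
    return np.round(best.x,3),round(best.fun,3),len(H)
E
cat > run1.py <<'E'
from rig import robot
from loc import *
cs=[robot.camera("top"),robot.camera("scene")]
for k,uv,zr,L,W in [("carton",(282,192),26,90,64),("carton",(196,249),26,90,64),("carton",(255,253),26,90,64),("carton",(307,257),26,90,64),("tin",(225,192),24,68,52),("board",(403,272),4,120,94),("bin",(101,261),55,130,130)]:
    print(k,uv,*fit(cs,k,uv,zr,L,W,fz=k!="board"))
# mat, cup
for c,u in zip(cs,[(153,183),(362,232)]):
    m=hullmask(masks(c["frame"])["bin"],u,22);print("mat",cv2.fitEllipse(m),cv2.minAreaRect(m))
E
python3 run1.py; cp pics/top0.png a.png 2>/dev/null; python3 - <<'E'
import cv2
a=cv2.imread("pics/top0.png")[160:206,125:175];b=cv2.imread("pics/scene0.png")[195:260,335:395]
cv2.imwrite("pics/cup.png",cv2.hconcat([cv2.resize(a,(390,390),interpolation=cv2.INTER_CUBIC),cv2.resize(b,(390,390),interpolation=cv2.INTER_CUBIC)]))
E
```

```text
carton (282, 192) [ 6.15067e+02 -7.45320e+01 -1.95000e-01  1.94730e+01] 0.089 2
carton (196, 249) [468.831 137.415   3.47   14.348] 0.113 2
carton (255, 253) [461.169  -9.188   3.549  14.304] 0.104 2
carton (307, 257) [ 4.51787e+02 -1.34663e+02 -3.73000e-01  1.77680e+01] 0.083 2
tin (225, 192) [613.399  70.765   2.845  15.287] 0.129 2
board (403, 272) [ 420.91  -377.741    2.965   13.091] 0.164 2
bin (101, 261) [437.563 362.865   1.766  41.042] 0.053 2
mat ((154.21572875976562, 184.62069702148438), (29.796932220458984, 32.02712631225586), 46.02996826171875) ((158.2335205078125, 188.54107666015625), (18.774364471435547, 31.95915985107422), 43.66777801513672)
mat ((361.6476135253906, 235.61941528320312), (27.38653564453125, 33.12406921386719), 118.44841766357422) ((359.02001953125, 239.13999938964844), (33.400001525878906, 18.60000228881836), 36.869895935058594)
```

View pics/cup.png

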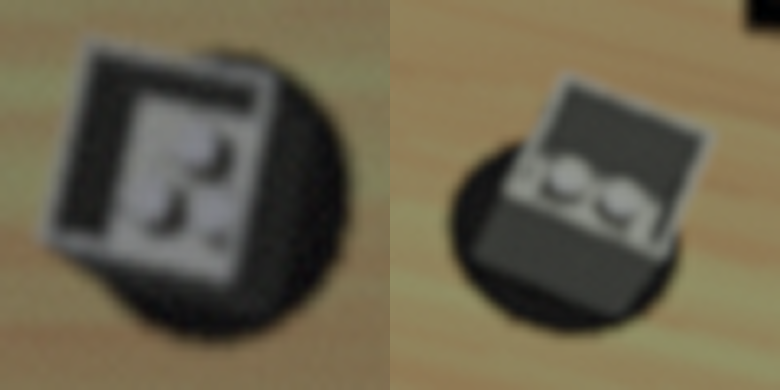

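The cup's outer rim corners can be read in both views: about (136,164), (160,168), (155,194), (131,188) in top and (362,207), (385,217), (377,237), (353,227) in scene. It holds about 4 or 5 spacers. The carton side faces are too dark to be in the masks, so I'll fit the top face only.

```bash
cat > run2.py <<'E'
from rig import robot
import loc; from loc import *
_b=loc.box
loc.box=lambda x,y,a,z0,z1,L,W:_b(x,y,a,z1,z1,L,W)
cs=[robot.camera("top"),robot.camera("scene")]
for k,uv,zr,L,W in [("carton",(282,192),26,90,64),("carton",(196,249),26,90,64),("carton",(255,253),26,90,64),("carton",(307,257),26,90,64),("tin",(225,192),24,68,52),("board",(403,272),4,120,94)]:
    r=[fit(cs,k,uv,zr,L,W)]+[fit([c],k,cv2.convexHull(proj(c,[[*ray(cs[0],*uv,zr),zr]]).astype(np.float32)).ravel(),zr,L,W,fz=False) for c in cs]
    print(k,*[(q[0].tolist(),q[1]) for q in r])
from scipy.optimize import least_squares
T=np.array([(136.28,164.48),(160.5,168.5),(155.5,193.6),(130.8,188.3)])-.5;C=np.array([(361.9,207),(385,216.7),(377,237.5),(353.2,227.5)])-.5
# order: match by nearest on world z=72
wt=np.array([ray(cs[0],*p,72) for p in T]);wc=np.array([ray(cs[1],*p,72) for p in C])
print("cup",wt.mean(0),wc.mean(0),np.round(wt),np.round(wc))
def res(p): 
    P=np.array(loc.box(p[0],p[1],p[2],0,p[3],60,60))[:4]
    return np.concatenate([np.linalg.norm(proj(c,P)[:,None]-Q[None],axis=2).min(0) for c,Q in zip(cs,(T,C))])
print("cup",min((least_squares(res,[*wt.mean(0),a,72]) for a in(0.,.3,.6,.9,1.2)),key=lambda r:r.cost))
for c,e in zip(cs,[(154.2,184.6),(361.65,235.6)]):print("mat",ray(c,*e,6))
E
python3 run2.py
```

```text
carton ([616.426, -75.688, 2.977, 8.873], np.float64(0.116)) ([613.455, -75.24, 2.969, 27.032], np.float64(0.041)) ([622.877, -67.824, -0.175, 30.985], np.float64(0.118))
carton ([469.566, 136.857, 0.335, 14.041], np.float64(0.103)) ([469.083, 133.793, 3.47, 30.085], np.float64(0.039)) ([477.835, 141.967, 3.455, 12.384], np.float64(0.096))
carton ([463.128, -9.469, 0.394, 16.452], np.float64(0.137)) ([462.244, -10.961, 3.546, 28.514], np.float64(0.042)) ([473.49, -2.781, 0.364, 28.037], np.float64(0.163))
carton ([453.642, -134.991, -0.338, 14.746], np.float64(0.122)) ([453.191, -135.564, 2.808, 28.344], np.float64(0.064)) ([460.981, -125.93, -0.392, 26.697], np.float64(0.129))
tin ([613.551, 71.453, 2.818, 8.054], np.float64(0.137)) ([612.79, 67.022, 2.83, 29.14], np.float64(0.085)) ([621.088, 75.538, 2.887, 17.292], np.float64(0.086))
board ([420.546, -381.576, -0.194, -9.431], np.float64(0.134)) ([421.062, -377.117, 2.944, 5.093], np.float64(0.024)) ([426.208, -371.047, -0.153, 11.972], np.float64(0.24))
cup [634.47290886 256.04542874] [635.72810909 258.95726117] [[669. 281.]
 [66
[... 214 characters left out ...]
075e-01  8.228e-01  8.792e-01  1.001e+00
                3.062e-01  3.267e-01  9.066e-01]
           x: [ 6.348e+02  2.580e+02 -1.583e-01  6.949e+01]
        cost: 2.0052579619059125
         jac: [[-6.528e-02  4.162e-01  1.592e+01  9.969e-02]
               [-3.283e-01  2.603e-01 -4.796e+00 -1.939e-02]
               ...
               [ 3.300e-01 -1.981e-01 -1.502e+01 -1.966e-01]
               [-6.486e-02 -4.322e-01 -1.299e+01 -1.122e-02]]
        grad: [-8.600e-04  7.532e-04 -5.749e-03 -1.202e-03]
  optimality: 0.0057488602398247934
 active_mask: [ 0.000e+00  0.000e+00  0.000e+00  0.000e+00]
        nfev: 53
        njev: 37
mat [631.89773392 249.14771628]
mat [644.41930231 258.11762352]
```

Call:
drive_tool([
  {"tx": 0, "ty": 1, "tz": 0, "yaw": 0},
  {"tx": 0, "ty": 1, "tz": 0, "yaw": 0},
  {"tx": 0, "ty": 1, "tz": 0, "yaw": 0},
  {"tx": 0, "ty": 1, "tz": 0, "yaw": 0},
  {"tx": 0, "ty": 0, "tz": -1, "yaw": 0},
  {"tx": 0, "ty": 0, "tz": -1, "yaw": 0},
])

```text
time: 3.13
eef_pos: [324.4, 732.9, 435.7]
tool_rot: [-3.095, -0.0, 2.725]
force: [32.4, 73.1, 86.9]
width: 1.002
finger_force: 0.0
```

```bash
cat > fk.py <<'E'
import numpy as np
from scipy.optimize import least_squares
from rig import robot
D=[(.1264,-.0406,1.4054,524.88,403.9),(.9927,1.3445,2.0208,814.5,395.4),(.4080,.3575,1.6185,639.1,419.1)]
s=robot.observe();q=s["qpos"];D=np.array(D+[(*q[1:4],np.hypot(*s["eef_pos"][:2]),s["eef_pos"][2])])
print(s["eef_pos"],s["tool_rot"],q,"sum",q[1]-q[2]+q[3])
def f(p,D):
    A,B,T,z0,b=p;q2,q3,q4=D[:,:3].T;f=q2-q3;t=f+q4
    return np.r_[A*np.sin(q2)+B*np.cos(f)+b*np.sin(f)+T*np.cos(t)-D[:,3],z0+A*np.cos(q2)-B*np.sin(f)+b*np.cos(f)-T*np.sin(t)-D[:,4]]
r=least_squares(f,[350,350,100,150,0],args=(D,));print(r.x,r.fun)
E
python3 fk.py
```

```text
[324.44992877 732.89333812 435.71401278] [-3.09516507e+00 -1.76376425e-05  2.72481948e+00] [1.15402914e+00 9.43793108e-01 1.34660939e+00 2.02004019e+00
 1.78966996e-05 1.57080149e+00] sum 1.6172239106000594
[530.97520923 451.41233556 269.83076756 143.39468009  79.737877  ] [ 0.01062044  0.02666757 -0.01658748 -0.02036213 -0.00396005  0.01066246
  0.00432392 -0.01102633]
```

Call:
drive_tool([
  {"tx": 0, "ty": 0, "tz": 0, "yaw": 0},
  {"tx": 0, "ty": 0, "tz": 0, "yaw": 0},
  {"tx": 0, "ty": 0, "tz": -0.2, "yaw": 0},
  {"tx": 0, "ty": 0, "tz": -0.2, "yaw": 0},
])

```text
time: 3.47
eef_pos: [321.5, 726.2, 454.2]
tool_rot: [-3.117, -0.0, 2.725]
force: [0.3, -0.4, 0.4]
width: 1.003
finger_force: 0.0
```

Call:
drive_tool([
  {"tx": 0, "ty": 0, "tz": -0.2, "yaw": 0},
])

```text
time: 3.55
eef_pos: [320.5, 723.9, 460.7]
tool_rot: [-3.125, 0.0, 2.725]
force: [0.5, -0.8, 0.2]
width: 1.003
finger_force: 0.0
```

Call:
drive_tool([
  {"tx": 0, "ty": 0, "tz": 0, "yaw": 0},
  {"tx": 0, "ty": 0, "tz": 0, "yaw": 0},
])

```text
time: 3.72
eef_pos: [320.4, 723.7, 461.3]
tool_rot: [-3.126, -0.0, 2.725]
force: [0.3, 0.2, 0.2]
width: 1.0
finger_force: 0.0
```

Call:
drive_tool([
  {"tx": 0, "ty": 0, "tz": -0.2, "yaw": 0},
  {"tx": 0, "ty": 0, "tz": -0.14, "yaw": 0},
  {"tx": 0, "ty": 0, "tz": 0, "yaw": 0},
])

```text
time: 3.97
eef_pos: [319.1, 720.9, 468.8]
tool_rot: [-3.136, 0.0, 2.725]
force: [0.6, -0.3, -0.8]
width: 1.0
finger_force: 0.0
```

Call:
drive_tool([
  {"tx": 0, "ty": -0.5, "tz": 0, "yaw": 0},
  {"tx": 0, "ty": -1, "tz": 0, "yaw": 0},
  {"tx": 0, "ty": -1, "tz": 0, "yaw": 0},
  {"tx": 0, "ty": -1, "tz": 0, "yaw": 0},
  {"tx": 0, "ty": -1, "tz": 0, "yaw": 0},
  {"tx": 0, "ty": -1, "tz": 0, "yaw": 0},
  {"tx": 0, "ty": -0.5, "tz": 0, "yaw": 0},
])

```text
time: 4.55
eef_pos: [239.8, 541.6, 476.8]
tool_rot: [-3.137, 0.0, 2.725]
force: [0.8, 0.3, 0.1]
width: 1.004
finger_force: 0.0
```

Call:
drive_tool([
  {"tx": 0, "ty": 0, "tz": 0, "yaw": 0.0198},
  {"tx": 0, "ty": 0, "tz": 0, "yaw": 0.0198},
  {"tx": 0, "ty": 0, "tz": 0, "yaw": 0.0198},
  {"tx": 0, "ty": 0, "tz": 0, "yaw": 0.0198},
  {"tx": 0, "ty": 0, "tz": 0, "yaw": 0.0198},
  {"tx": 0, "ty": 0, "tz": 0, "yaw": 0.0198},
  {"tx": 0, "ty": 0, "tz": 0, "yaw": 0.0198},
  {"tx": 0, "ty": 0, "tz": 0, "yaw": 0.0198},
  {"tx": 0, "ty": 0, "tz": 0, "yaw": 0.0198},
  {"tx": 0, "ty": 0, "tz": 0, "yaw": 0.0198},
  {"tx": 0, "ty": 0, "tz": 0, "yaw": 0.0198},
  {"tx": 0, "ty": 0, "tz": 0, "yaw": 0.0198},
])

```text
time: 5.55
eef_pos: [241.6, 545.7, 475.8]
tool_rot: [-3.141, 0.004, 1.226]
force: [0.7, -0.7, 0.7]
width: 1.0
finger_force: 0.0
```

Call:
drive_tool([
  {"tx": 0, "ty": 0, "tz": 0, "yaw": 0.0198},
  {"tx": 0, "ty": 0, "tz": 0, "yaw": 0.0198},
  {"tx": 0, "ty": 0, "tz": 0, "yaw": 0.0198},
  {"tx": 0, "ty": 0, "tz": 0, "yaw": 0.0198},
  {"tx": 0, "ty": 0, "tz": 0, "yaw": 0.0198},
  {"tx": 0, "ty": 0, "tz": 0, "yaw": 0.0198},
  {"tx": 0, "ty": 0, "tz": 0, "yaw": 0.0198},
  {"tx": 0, "ty": 0, "tz": 0, "yaw": 0.0198},
  {"tx": 0, "ty": 0, "tz": 0, "yaw": 0.0198},
  {"tx": 0, "ty": 0, "tz": 0, "yaw": 0.0198},
  {"tx": 0, "ty": 0, "tz": 0, "yaw": 0.0198},
  {"tx": 0, "ty": 0, "tz": 0, "yaw": 0.009},
])

```text
time: 6.55
eef_pos: [523.3, 259.9, 468.7]
tool_rot: [-2.908, 0.167, 0.414]
force: [0.6, 0.1, -0.6]
width: 1.004
finger_force: 0.0
```

```bash
cat > sim.py <<'E'
import numpy as np
from scipy.optimize import least_squares
from scipy.spatial.transform import Rotation as Ro
A,B,T,z0,b=530.975,451.412,269.83,143.395,79.738
LO=np.array([-2.72,-.95,-1.27,-1.78,-1.46,-3.14]);HI=np.array([2.72,1.95,1.35,2.02,1.47,3.14])
T1=[100.];S5=[1]
def fk(q):
    f=q[1]-q[2];s=f+q[3]
    ez=np.array([0,0,1.]);Y=np.array([0,1.,0])
    d=lambda t:np.array([np.cos(t),0,-np.sin(t)]);up=lambda t:np.array([np.sin(t),0,np.cos(t)])
    Rw=Ro.from_euler('y',s)*Ro.from_euler('z',S5[0]*q[4])      # x fwd at s=0
    p=np.array([0,0,z0])+A*np.array([np.sin(q[1]),0,np.cos(q[1])])+B*d(f)+b*up(f)+T1[0]*d(s)+(T-T1[0])*Rw.apply([1,0,0])
    # tool: z=fwd ; at q6=pi/2,q1=0: tool y = radial -> when s=pi/2 radial is old 'up'
    R0=Ro.from_matrix(np.array([[0,0,1],[0,-1.,0],[1,0,0]]))  # tool x->up, y->-Y , z->fwd
    R=Ro.from_euler('z',q[0])*Rw*R0*Ro.from_euler('z',q[5])
    return Ro.from_euler('z',q[0]).apply(p),R
def row(q,sh,yaw,wp=1/1000.,wr=1.):
    p,R=fk(q);pt=p+R.apply(np.array(sh)*40);Rt=R*Ro.from_euler('z',yaw*2*np.pi)
    g=lambda x:(lambda y:np.r_[wp*(y[0]-pt),wr*(Rt.inv()*y[1]).as_rotvec()])(fk(x))
    return least_squares(g,np.clip(q,LO+1e-6,HI-1e-6),bounds=(LO,HI)).x
def eul(R):return R.as_euler('xyz')
E
python3 - <<'E'
from rig import robot
from sim import *
import sim
s=robot.observe();q=s["qpos"];print(q,s["eef_pos"],s["tool_rot"])
print(eul(fk(np.array([1.154,.126,-.04,1.405,0,1.571]))[1]))
for sg in(1,-1):
  for t in(0,100,200):
    S5[0]=sg;T1[0]=t;p,R=fk(q);print(sg,t,p,eul(R))
E
```

```text
[0.41254865 0.34190898 0.35998225 1.7558521  0.23389421 3.14061825] [523.30549841 259.92278159 468.74107007] [-2.9075388   0.1667566   0.41350985]
[ 3.14138898e+00 -4.14827739e-08 -4.17000000e-01]
1 0 [510.20334673 291.56309927 472.68631145] [ 2.9075388 -0.1667566 -2.7280828]
1 100 [519.08136304 270.14938611 470.00130686] [ 2.9075388 -0.1667566 -2.7280828]
1 200 [527.95937934 248.73567296 467.31630228] [ 2.9075388 -0.1667566 -2.7280828]
-1 0 [560.35184629 176.98108437 472.68631145] [-2.90785833 -0.16720827 -2.72808273]
-1 100 [550.64464244 198.03189143 470.00130686] [-2.90785833 -0.16720827 -2.72808273]
-1 200 [540.93743858 219.08269849 467.31630228] [-2.90785833 -0.16720827 -2.72808273]
```

```bash
sed -i 's/\[\[0,0,1\],\[0,-1.,0\],\[1,0,0\]\]/[[0,0,1],[0,1.,0],[-1,0,0]]/; s/T1=\[100.\]/T1=[147.6]/' sim.py; python3 - <<'E'
from rig import robot
from sim import *
q=robot.observe()["qpos"];p,R=fk(q);print(p,eul(R))
pt=np.array([241.6,545.7,475.8]);Rt=Ro.from_euler('xyz',[-3.141,.004,1.226])
q0=least_squares(lambda x:(lambda y:np.r_[(y[0]-pt)/1000,(Rt.inv()*y[1]).as_rotvec()])(fk(x)),[1.154,.2,.1,1.45,0,3.07],bounds=(LO,HI)).x;print(q0)
for w in(.3,1,2,3,5,10):
    x=q0
    for i in range(12): x=row(x,[0,0,0],.0198 if i<11 else .009,wp=w/1000)
    p,R=fk(x);print(w,np.round(x,3),np.round(p),np.round(eul(R),3))
E
```

```text
[523.3072988  259.95645865 468.72324468] [-2.9075388   0.1667566   0.41350985]
[1.15393904e+00 2.84283202e-01 3.12784220e-01 1.60332963e+00
 3.03121858e-04 3.06953227e+00]
0.3 [-1.62e-01  1.96e-01  1.99e-01  1.58e+00  3.00e-03  3.14e+00] [546. -89. 476.] [-3.139  0.006 -0.16 ]
1 [0.141 0.244 0.259 1.629 0.055 3.14 ] [560.  86. 476.] [-3.087  0.042  0.142]
2 [0.576 0.309 0.341 1.703 0.141 3.14 ] [480. 332. 476.] [-3.001  0.1    0.578]
3 [0.804 0.341 0.38  1.744 0.191 3.14 ] [392. 441. 476.] [-2.95   0.134  0.806]
5 [0.977 0.364 0.408 1.777 0.232 3.14 ] [309. 508. 476.] [-2.909  0.162  0.979]
10 [1.068 0.376 0.422 1.794 0.255 3.14 ] [260. 536. 476.] [-2.887  0.177  1.069]
```

```bash
python3 - <<'E'
from rig import robot
from sim import *
q0=robot.observe()["qpos"];W=2/1000
def tilt(x): return round(x[1]-x[2]+x[3]-np.pi/2,3),round(x[4],3)
x=q0.copy()
x[5]=-3.139
for i in range(14):
    x=row(x,[0,0,0],-.0198,wp=W);print(i,tilt(x),np.round(x,2),np.round(fk(x)[0]))
# alternative: extended reach push, at several q6, pushing world up
import itertools
for q6 in(3.1,1.57,0,-1.57):
  for dname,d in dict(up=[0,0,1],upout=[.6,.3,.7],out=[.9,.45,0],left=[-.45,.9,0],right=[.45,-.9,0]).items():
    x=q0.copy();x[5]=q6
    for i in range(30):
        x=row(x,fk(x)[1].inv().apply(np.array(d)*.5),0,wp=W)
        if i in(14,29):print(q6,dname,i,tilt(x),np.round(x,2),np.round(fk(x)[0]))
E
```

```text
0 (np.float64(0.138), np.float64(0.229)) [ 0.46  0.33  0.34  1.72  0.23 -3.14] [510. 286. 469.]
1 (np.float64(0.11), np.float64(0.222)) [ 0.51  0.31  0.33  1.69  0.22 -3.14] [496. 311. 469.]
2 (np.float64(0.082), np.float64(0.214)) [ 0.57  0.3   0.31  1.66  0.21 -3.14] [480. 336. 469.]
3 (np.float64(0.056), np.float64(0.205)) [ 0.62  0.29  0.29  1.63  0.2  -3.14] [463. 360. 469.]
4 (np.float64(0.031), np.float64(0.194)) [ 0.67  0.27  0.28  1.61  0.19 -3.14] [445. 383. 469.]
5 (np.float64(0.007), np.float64(0.181)) [ 0.72  0.26  0.26  1.58  0.18 -3.14] [426. 405. 469.]
6 (np.float64(-0.015), np.float64(0.168)) [ 0.78  0.25  0.25  1.55  0.17 -3.14] [405. 426. 469.]
7 (np.float64(-0.035), np.float64(0.153)) [ 0.83  0.24  0.24  1.53  0.15 -3.14] [383. 446. 469.]
8 (np.float64(-0.053), np.float64(0.136)) [ 0.88  0.23  0.22  1.51  0.14 -3.14] [360. 465. 469.]
9 (np.float64(-0.069), np.float64(0.119)) [ 0.94  0.22  0.21  1.49  0.12 -3.14] [336. 482. 469.]
10 (np.float64(-0.083), np.float64(0.101)) [ 0.99  0.21  0.2   1.48  0.1  -3.14] [311. 499. 469.]
11 (np.float64(-0.095), np.float64(0.08
[... 3682 characters left out ...]
  0.74  1.35  1.92  0.25 -1.42] [657. 359. 605.]
-1.57 out 14 (np.float64(0.063), np.float64(0.242)) [ 0.43  0.98  1.35  2.01  0.24 -1.52] [727. 370. 413.]
-1.57 out 29 (np.float64(-0.155), np.float64(0.249)) [ 0.45  1.1   1.35  1.67  0.25 -1.46] [826. 433. 310.]
-1.57 left 14 (np.float64(0.04), np.float64(0.284)) [ 0.89  0.43  0.49  1.67  0.28 -1.08] [388. 530. 469.]
-1.57 left 29 (np.float64(-0.078), np.float64(0.281)) [ 1.22  0.92  1.35  1.92  0.28 -0.72] [247. 786. 458.]
-1.57 right 14 (np.float64(0.252), np.float64(0.138)) [-0.04  0.57  0.71  1.96  0.14 -2.02] [658. -10. 469.]
-1.57 right 29 (np.float64(0.175), np.float64(0.068)) [-0.35  0.9   1.17  2.02  0.07 -2.32] [ 735. -262.  409.]
```

```bash
python3 - <<'E'
from rig import robot
from sim import *
s=robot.observe();q0=s["qpos"];R=fk(q0)[1];z=R.as_matrix()[:,2];az=np.arctan2(-z[1],-z[0]);print("tilt",np.hypot(z[0],z[1]),"az",az)
x=q0.copy()
for i in range(22):x=row(x,[0,0,0],-.0198,wp=.002)
p,R=fk(x);tgt=np.array([600*np.cos(az),600*np.sin(az),520]);print(np.round(x,2),p,tgt)
sh=R.inv().apply(tgt-p)/40;print("tool units",sh)
for i in range(14):x=row(x,sh/14,0,.002)
print(np.round(x,3),fk(x)[0]);R=fk(x)[1]
print("up in tool",R.inv().apply([0,0,1]))
for i in range(60):
    x=row(x,R.inv().apply([0,0,.25]),0,.002);R=fk(x)[1]
    if i%6==0:print(i,np.round(x,3),np.round(fk(x)[0]),x[1]-x[2]+x[3]-np.pi/2,eul(R))
E
```

```text
tilt 0.2825901679281797 az -0.5491313929607442
[0.41 0.34 0.36 1.76 0.23 0.4 ] [523.30729844 259.95645853 468.72324439] [ 511.78692612 -313.16791383  520.        ]
tool units [  0.6977081  -13.9934891   -3.27359863]
[-0.549  0.468  0.641  2.02   0.    -0.538] [ 509.13215504 -311.54343708  513.84313385]
up in tool [ 0.23429852  0.13992196 -0.96204264]
0 [-0.549  0.461  0.642  2.02   0.    -0.538] [ 507. -310.  519.] 0.26788646727996834 [ 3.00177634 -0.22925682 -3.13624604]
6 [-0.549  0.42   0.653  2.02   0.    -0.538] [ 494. -302.  547.] 0.21618386328273065 [ 3.02946265 -0.18522029  3.14124085]
12 [-0.549  0.383  0.669  2.02   0.    -0.538] [ 482. -295.  573.] 0.1636262702098752 [ 3.05714204 -0.14031586  3.13675399]
18 [-0.549  0.351  0.69   2.02   0.    -0.538] [ 471. -288.  599.] 0.11040792259885501 [ 3.08481381 -0.0947403   3.13350821]
24 [-0.549  0.323  0.716  2.02   0.    -0.538] [ 461. -282.  624.] 0.05670000043920309 [ 3.11249822 -0.04867312  3.1315241 ]
30 [-0.549  0.299  0.746  2.02   0.    -0.538] [ 451. -276.  648.] 0.0026554572906052343 [ 3.14023113e+00 -2.27985070e-03  3.13081741e+00]
36 [-0.549  0.279  0.78   2.02   0.    -0.538] [ 442. -270.  671.] -0.05158632100134253 [-3.1151258   0.04428445  3.13140202]
42 [-0.549  0.262  0.817  2.02   0.    -0.538] [ 433. -265.  694.] -0.10589514896318297 [-3.08714766  0.09087184  3.13329193]
48 [-0.549  0.247  0.857  2.02   0.    -0.538] [ 424. -260.  716.] -0.1601459164748973 [-3.05896135  0.13733821  3.13650223]
54 [-0.549  0.236  0.899  2.02   0.    -0.538] [ 416. -255.  737.] -0.2142148690608674 [-3.03050731  0.18354032  3.14104933]
```

Call:
drive_tool([
  {"tx": 0, "ty": 0, "tz": 0, "yaw": -0.0198},
  {"tx": 0, "ty": 0, "tz": 0, "yaw": -0.0198},
  {"tx": 0, "ty": 0, "tz": 0, "yaw": -0.0198},
  {"tx": 0, "ty": 0, "tz": 0, "yaw": -0.0198},
  {"tx": 0, "ty": 0, "tz": 0, "yaw": -0.0198},
  {"tx": 0, "ty": 0, "tz": 0, "yaw": -0.0198},
  {"tx": 0, "ty": 0, "tz": 0, "yaw": -0.0198},
  {"tx": 0, "ty": 0, "tz": 0, "yaw": -0.0198},
  {"tx": 0, "ty": 0, "tz": 0, "yaw": -0.0198},
  {"tx": 0, "ty": 0, "tz": 0, "yaw": -0.0198},
  {"tx": 0, "ty": 0, "tz": 0, "yaw": -0.0198},
])

```text
time: 7.47
eef_pos: [521.5, 263.3, 469.3]
tool_rot: [-2.931, -0.194, 1.755]
force: [0.5, 0.3, 0.1]
width: 0.996
finger_force: 0.0
```

Call:
drive_tool([
  {"tx": 0, "ty": 0, "tz": 0, "yaw": -0.0198},
  {"tx": 0, "ty": 0, "tz": 0, "yaw": -0.0198},
  {"tx": 0, "ty": 0, "tz": 0, "yaw": -0.0198},
  {"tx": 0, "ty": 0, "tz": 0, "yaw": -0.0198},
  {"tx": 0, "ty": 0, "tz": 0, "yaw": -0.0198},
  {"tx": 0, "ty": 0, "tz": 0, "yaw": -0.0198},
  {"tx": 0, "ty": 0, "tz": 0, "yaw": -0.0198},
  {"tx": 0, "ty": 0, "tz": 0, "yaw": -0.0198},
  {"tx": 0, "ty": 0, "tz": 0, "yaw": -0.0198},
  {"tx": 0, "ty": 0, "tz": 0, "yaw": -0.0198},
  {"tx": 0, "ty": 0, "tz": 0, "yaw": -0.0198},
])

```text
time: 8.38
eef_pos: [521.5, 263.3, 469.3]
tool_rot: [2.989, -0.242, -3.121]
force: [-0.4, -0.1, 0.1]
width: 1.001
finger_force: 0.0
```

Call:
drive_tool([
  {"tx": 0.05, "ty": -0.8, "tz": -0.19, "yaw": 0},
  {"tx": 0.05, "ty": -1, "tz": -0.23, "yaw": 0},
  {"tx": 0.05, "ty": -1, "tz": -0.23, "yaw": 0},
  {"tx": 0.05, "ty": -1, "tz": -0.23, "yaw": 0},
  {"tx": 0.05, "ty": -1, "tz": -0.23, "yaw": 0},
  {"tx": 0.05, "ty": -1, "tz": -0.23, "yaw": 0},
  {"tx": 0.05, "ty": -1, "tz": -0.23, "yaw": 0},
  {"tx": 0.05, "ty": -1, "tz": -0.23, "yaw": 0},
  {"tx": 0.05, "ty": -1, "tz": -0.23, "yaw": 0},
  {"tx": 0.05, "ty": -1, "tz": -0.23, "yaw": 0},
])

```text
time: 9.22
eef_pos: [514.6, -140.2, 504.4]
tool_rot: [2.993, -0.243, -3.128]
force: [1.6, 0.7, 1.0]
width: 1.004
finger_force: 0.0
```

Call:
drive_tool([
  {"tx": 0.05, "ty": -0.8, "tz": -0.19, "yaw": 0},
  {"tx": 0.05, "ty": -0.8, "tz": -0.19, "yaw": 0},
  {"tx": 0.05, "ty": -0.7, "tz": -0.16, "yaw": 0},
  {"tx": 0.05, "ty": -0.7, "tz": -0.16, "yaw": 0},
  {"tx": 0.05, "ty": -0.5, "tz": -0.12, "yaw": 0},
  {"tx": 0.05, "ty": -0.4, "tz": -0.1, "yaw": 0},
  {"tx": 0, "ty": 0, "tz": 0, "yaw": 0},
])

```text
time: 9.8
eef_pos: [506.7, -299.7, 515.6]
tool_rot: [2.996, -0.242, -3.131]
force: [1.1, 0.0, -0.7]
width: 1.005
finger_force: 0.0
```

Call:
drive_tool([
  {"tx": 0.05, "ty": 0.03, "tz": -0.24, "yaw": 0},
  {"tx": 0.05, "ty": 0.03, "tz": -0.24, "yaw": 0},
  {"tx": 0.05, "ty": 0.03, "tz": -0.24, "yaw": 0},
  {"tx": 0.05, "ty": 0.03, "tz": -0.24, "yaw": 0},
  {"tx": 0.05, "ty": 0.03, "tz": -0.24, "yaw": 0},
  {"tx": 0.05, "ty": 0.03, "tz": -0.24, "yaw": 0},
  {"tx": 0.05, "ty": 0.03, "tz": -0.24, "yaw": 0},
  {"tx": 0.05, "ty": 0.03, "tz": -0.24, "yaw": 0},
  {"tx": 0.05, "ty": 0.03, "tz": -0.24, "yaw": 0},
  {"tx": 0.05, "ty": 0.03, "tz": -0.24, "yaw": 0},
])

```text
time: 10.63
eef_pos: [477.2, -279.4, 558.4]
tool_rot: [3.031, -0.184, -3.136]
force: [-0.4, 0.8, 0.4]
width: 0.996
finger_force: 0.0
```

```bash
python3 - <<'E'
from rig import robot
from sim import *
s=robot.observe();q0=s["qpos"];print(q0,s["eef_pos"],s["tool_rot"],q0[1]-q0[2]+q0[3]-np.pi/2);R=fk(q0)[1];z=R.as_matrix()[:,2];az=np.arctan2(-z[1],-z[0]);print("tilt",np.hypot(z[0],z[1]),"az",az)
E
```

```text
[-0.53011381  0.36587443  0.60127235  2.02040181  0.00220135 -0.52567193] [ 477.20446776 -279.36362897  558.40460075] [ 3.03097869 -0.18382723 -3.13606524] 0.21420756771410887
tilt 0.21258405671966957 az -0.5404691918534537
```

Call:
drive_tool([
  {"tx": 0.04, "ty": 0.03, "tz": -0.25, "yaw": 0},
  {"tx": 0.04, "ty": 0.03, "tz": -0.25, "yaw": 0},
  {"tx": 0.04, "ty": 0.03, "tz": -0.25, "yaw": 0},
  {"tx": 0.04, "ty": 0.03, "tz": -0.25, "yaw": 0},
  {"tx": 0.04, "ty": 0.03, "tz": -0.25, "yaw": 0},
  {"tx": 0.04, "ty": 0.03, "tz": -0.25, "yaw": 0},
  {"tx": 0.04, "ty": 0.03, "tz": -0.25, "yaw": 0},
  {"tx": 0.04, "ty": 0.03, "tz": -0.25, "yaw": 0},
  {"tx": 0.04, "ty": 0.03, "tz": -0.25, "yaw": 0},
  {"tx": 0.04, "ty": 0.03, "tz": -0.25, "yaw": 0},
  {"tx": 0.04, "ty": 0.03, "tz": -0.25, "yaw": 0},
  {"tx": 0.04, "ty": 0.03, "tz": -0.25, "yaw": 0},
])

```text
time: 11.63
eef_pos: [443.0, -256.3, 606.1]
tool_rot: [3.076, -0.108, 3.14]
force: [-0.4, -0.7, -0.4]
width: 1.0
finger_force: 0.0
```

Call:
drive_tool([
  {"tx": 0.01, "ty": 0.01, "tz": -0.25, "yaw": 0},
  {"tx": 0.01, "ty": 0.01, "tz": -0.25, "yaw": 0},
  {"tx": 0.01, "ty": 0.01, "tz": -0.25, "yaw": 0},
  {"tx": 0.01, "ty": 0.01, "tz": -0.25, "yaw": 0},
  {"tx": 0.01, "ty": 0.01, "tz": -0.25, "yaw": 0},
  {"tx": 0.01, "ty": 0.01, "tz": -0.25, "yaw": 0},
])

```text
time: 12.13
eef_pos: [431.4, -248.7, 626.8]
tool_rot: [3.098, -0.069, 3.138]
force: [-0.0, 0.4, -0.1]
width: 1.001
finger_force: 0.0
```

```bash
cat > st.py <<'E'
from rig import robot
from sim import *
s=robot.observe();q0=s["qpos"];print(np.round(q0,3),s["eef_pos"],s["tool_rot"],"t",s["time"])
z=fk(q0)[1].as_matrix()[:,2];print("tilt",np.hypot(z[0],z[1]),"az",np.arctan2(-z[1],-z[0]))
E
python3 st.py
```

```text
[-0.524  0.242  0.61   2.02   0.003 -0.519] [ 431.3623373  -248.69830884  626.7527553 ] [ 3.09819706 -0.0691894   3.13818636] t 12.1333
tilt 0.08156309948574134 az -0.5642281104527879
```

Call:
drive_tool([
  {"tx": 0.0, "ty": 0.0, "tz": -0.25, "yaw": 0},
  {"tx": 0, "ty": 0, "tz": -0.25, "yaw": 0},
  {"tx": 0, "ty": 0, "tz": -0.25, "yaw": 0},
  {"tx": 0, "ty": 0, "tz": -0.25, "yaw": 0},
  {"tx": 0, "ty": 0, "tz": -0.25, "yaw": 0},
  {"tx": 0, "ty": 0, "tz": -0.25, "yaw": 0},
  {"tx": 0, "ty": 0, "tz": -0.25, "yaw": 0},
  {"tx": 0, "ty": 0, "tz": -0.25, "yaw": 0},
  {"tx": 0, "ty": 0, "tz": -0.25, "yaw": 0},
  {"tx": 0, "ty": 0, "tz": 0, "yaw": 0},
])

```text
time: 12.97
eef_pos: [414.0, -238.8, 657.4]
tool_rot: [3.133, -0.009, 3.137]
force: [-0.5, -0.9, -0.1]
width: 1.002
finger_force: 0.0
```

```bash
python3 st.py
```

```text
[-0.524  0.201  0.639  2.021  0.003 -0.519] [ 413.96945682 -238.84519229  657.4095436 ] [ 3.1326528  -0.00900358  3.13666843] t 12.9667
tilt 0.012687579124442286 az -0.786790871113938
```

Call:
drive_tool([
  {"tx": 0.0, "ty": 0.0, "tz": -0.25, "yaw": 0},
  {"tx": -0.1, "ty": 0.5, "tz": 0.5, "yaw": 0},
  {"tx": -0.2, "ty": 0.7, "tz": 0.7, "yaw": 0},
  {"tx": -0.2, "ty": 0.8, "tz": 0.7, "yaw": 0},
  {"tx": -0.2, "ty": 0.8, "tz": 0.7, "yaw": 0},
  {"tx": -0.2, "ty": 0.8, "tz": 0.7, "yaw": 0},
  {"tx": -0.2, "ty": 0.8, "tz": 0.7, "yaw": 0},
  {"tx": -0.2, "ty": 0.8, "tz": 0.6, "yaw": 0},
  {"tx": -0.1, "ty": 0.5, "tz": 0.4, "yaw": 0},
  {"tx": 0, "ty": 0.3, "tz": 0.2, "yaw": 0},
  {"tx": 0, "ty": 0, "tz": 0, "yaw": 0},
  {"tx": 0, "ty": 0, "tz": 0, "yaw": 0},
])

```text
time: 13.97
eef_pos: [467.6, -1.3, 456.7]
tool_rot: [3.136, -0.005, 3.138]
force: [-0.8, 1.0, -0.3]
width: 1.005
finger_force: 0.0
```

```bash
python3 st.py; python3 - <<'E'
from rig import robot
from loc import *
c=robot.camera("wrist");cv2.imwrite("pics/w1.png",c["frame"]);import pickle;pickle.dump(c,open("w1.pkl","wb"))
print("cam centre",-c["R"].T@c["t"],c["R"][2],c["fx"])
for n,p in dict(A=(613.5,-75.2,26),B=(469,133.8,26),C=(462.2,-11,26),D=(453.2,-135.6,26),tin=(612.8,67,24)).items():print(n,proj(c,[p]))
E
```

```text
[-4.000e-03  2.600e-02 -3.500e-02  1.516e+00  6.000e-03 -1.000e-03] [467.55522916  -1.30055491 456.72653501] [ 3.13557832 -0.00534011  3.13832009] t 13.9667
tilt 0.008042838845135653 az -0.8479885779345617
cam centre [394.64372769  -1.51513264 425.66262108] [ 0.2860113   0.00438215 -0.95821622] 264.3156234180069
A [[210.95071374 244.62719024]]
B [[342.56899479 159.1390327 ]]
C [[247.96258149 155.20582089]]
D [[165.36585946 149.70154517]]
tin [[295.1493535  243.12660649]]
```

View pics/w1.png

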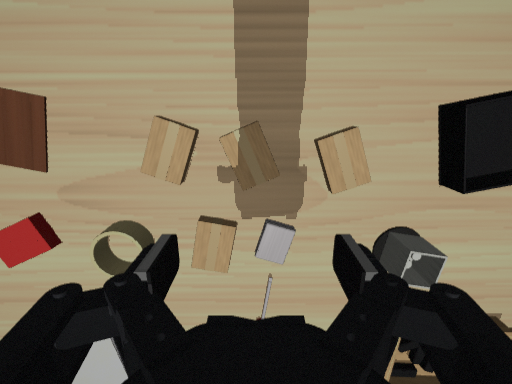

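The wrist view shows the cartons at about (169,150), (249,156), (343,159) and (214,244), matching the predictions. The tin is at (275,242) instead of (295,243), so it was probably knocked about 30 mm. I'll remeasure from wrist and top.

```bash
cat > run3.py <<'E'
from rig import robot
import loc; from loc import *
_b=loc.box
loc.box=lambda x,y,a,z0,z1,L,W:_b(x,y,a,z1,z1,L,W)
import pickle;w=pickle.load(open("w1.pkl","rb"));t=robot.camera("top");cv2.imwrite("pics/t2.png",t["frame"])
h=cv2.cvtColor(w["frame"],cv2.COLOR_BGR2HSV)
print("wrist hsv carton",h[240,205],"wood",h[210,340],"wood2",h[190,100],"C",h[165,240],"shadow wood",h[100,270],"strip",h[245,217],"tin",h[243,275])
O=[("A","carton",(613.5,-75.2,26),90,64),("B","carton",(469,133.8,26),90,64),("C","carton",(462,-11,26),90,64),("D","carton",(453,-135,26),90,64),("tin","tin",(613,40,24),68,52),("tin0","tin",(613,67,24),68,52)]
for n,k,P,L,W in O:
    for c in(t,w):
        try:
            r=fit([c],k,proj(c,[P])[0],P[2],L,W,fz=False);print(n,r[0][:3],r[1])
        except Exception as e:print(n,e)
E
python3 run3.py
```

```text
wrist hsv carton [ 18 101 164] wood [ 20  73 172] wood2 [ 18  81 169] C [ 17 115 102] shadow wood [ 17  88 122] strip [ 20  86 166] tin [  0   5 161]
A division by zero
A division by zero
B [4.67533e+02 1.42045e+02 4.30000e-01] 0.688
B division by zero
C division by zero
C division by zero
D division by zero
D division by zero
tin division by zero
tin [ 6.14685e+02  3.57440e+01 -2.26000e-01] 0.182
tin0 division by zero
tin0 [621.583  56.038   2.779] 0.673
```

```bash
cat > wfit.py <<'E'
from rig import robot
import loc; from loc import *
_b=loc.box
loc.box=lambda x,y,a,z0,z1,L,W:_b(x,y,a,z1,z1,L,W)
def wm(f):
    h=cv2.cvtColor(cv2.GaussianBlur(f,(3,3),0),cv2.COLOR_BGR2HSV).astype(int);H,Sa,V=h[...,0],h[...,1],h[...,2]
    return dict(carton=(Sa>94)&(V>70)&(H>10)&(H<22),tin=(Sa<35)&(V>110),board=(H<15)&(Sa>105)&(V<125)&(V>50))
loc.masks=wm
def go(c,O):
    for n,k,P,L,W in O:
        try:
            r=fit([c],k,proj(c,[P])[0],P[2],L,W,fz=False);print(n,r[0][:3],r[1])
        except Exception as e:print(n,e)
E
python3 - <<'E'
import pickle
from wfit import *
w=pickle.load(open("w1.pkl","rb"))
go(w,[("A","carton",(613.5,-75.2,26),90,64),("B","carton",(469,133.8,26),90,64),("C","carton",(462,-11,26),90,64),("D","carton",(453,-135,26),90,64),("tin","tin",(615,36,24),68,52)])
m=wm(w["frame"]);cv2.imwrite("pics/m.png",np.hstack([w["frame"][80:300,100:400],cv2.merge([(m["carton"]*255).astype(np.uint8)]*2+[(m["tin"]*255).astype(np.uint8)])[80:300,100:400]]))
E
```

```text
A [ 6.19731e+02 -7.08470e+01 -2.13000e-01] 0.163
B [4.79293e+02 1.39367e+02 3.61000e-01] 0.316
C [ 4.7454e+02 -5.5310e+00  2.9500e-01] 0.333
D [ 4.65821e+02 -1.34849e+02 -3.22000e-01] 0.341
tin [616.583  34.553   2.858] 0.157
```

View pics/m.png

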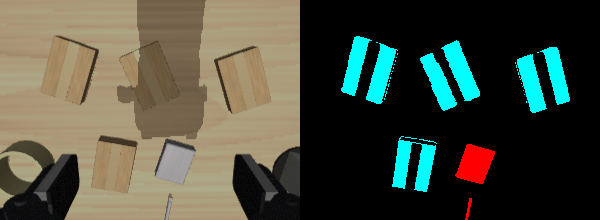

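```bash
sed -i 's/np.ones((11,11))/np.ones((19,19))/' loc.py; python3 - <<'E'
import pickle
from wfit import *
w=pickle.load(open("w1.pkl","rb"))
go(w,[("A","carton",(613.5,-75.2,26),90,64),("B","carton",(469,133.8,26),90,64),("C","carton",(462,-11,26),90,64),("D","carton",(453,-135,26),90,64),("tin","tin",(615,36,24),68,52)])
E
```

```text
A [ 6.19731e+02 -7.08470e+01 -2.13000e-01] 0.163
B [4.79293e+02 1.39367e+02 3.61000e-01] 0.316
C [ 4.7454e+02 -5.5310e+00  2.9500e-01] 0.333
D [ 4.65821e+02 -1.34849e+02 -3.22000e-01] 0.341
tin [616.583  34.553   2.858] 0.157
```

```bash
sed -i 's#int(.75\*np.hypot(L,W)/1000\*c\["fx"\])+2#int(.68*np.hypot(L,W)/(c["R"][2]@[x,y,zr]+c["t"][2])*c["fx"])+2#' loc.py; python3 - <<'E'
import pickle
from wfit import *
w=pickle.load(open("w1.pkl","rb"))
go(w,[("A","carton",(613.5,-75.2,26),90,64),("B","carton",(469,133.8,26),90,64),("C","carton",(462,-11,26),90,64),("D","carton",(453,-135,26),90,64),("tin","tin",(615,36,24),68,52)])
E
```

```text
A [618.76  -70.081   2.957] 0.024
B [4.72529e+02 1.36747e+02 3.25000e-01] 0.041
C [ 4.66229e+02 -6.40400e+00  3.92000e-01] 0.065
D [ 455.696 -130.787    2.795] 0.044
tin [ 6.17115e+02  3.36720e+01 -3.05000e-01] 0.207
```

Call:
drive_tool([
  {"tx": 0.1, "ty": -0.4, "tz": 0.4, "yaw": 0.018},
  {"tx": 0.1, "ty": -0.6, "tz": 0.7, "yaw": 0},
  {"tx": 0.1, "ty": -0.7, "tz": 0.8, "yaw": 0},
  {"tx": 0.1, "ty": -0.7, "tz": 0.8, "yaw": 0},
  {"tx": 0, "ty": -0.5, "tz": 0.7, "yaw": 0},
  {"tx": 0, "ty": -0.3, "tz": 0.5, "yaw": 0.018},
  {"tx": 0, "ty": 0, "tz": 0, "yaw": 0.018},
  {"tx": 0, "ty": 0, "tz": 0, "yaw": 0},
])

```text
time: 14.73
eef_pos: [437.6, -127.0, 301.4]
tool_rot: [3.137, -0.008, 2.791]
force: [0.0, 0.6, 0.2]
width: 1.0
finger_force: 0.0
```

```bash
cat > look.py <<'E'
import sys
from wfit import *
def look(O):
    s=robot.observe();print(np.round(s["eef_pos"],1),np.round(s["tool_rot"],3),s["time"])
    c=robot.camera("wrist");go(c,O);return c
def to(x,y,z,psi):
    s=robot.observe();p=s["eef_pos"];k=s["tool_rot"][2];R=cv2.Rodrigues(np.array([0,0,0.]))[0]
    from scipy.spatial.transform import Rotation as Ro
    d=Ro.from_euler('xyz',s["tool_rot"]).inv().apply(np.array([x,y,z])-p)/40
    y=(k-psi+np.pi)%(2*np.pi)-np.pi
    print("move",np.round(d,2),"yaw",np.round(y/2/np.pi,4),"(shift first, then yaw)")
E
python3 - <<'E'
from look import *
c=look([("D","carton",(454.5,-133,26),90,64),("C","carton",(464,-9,26),90,64),("board","board",(421,-377,4),120,94)])
cv2.imwrite("pics/w2.png",c["frame"])
E
```

```text
[ 437.6 -127.   301.4] [ 3.137 -0.008  2.791] 14.7333
D [ 4.56229e+02 -1.32304e+02 -3.48000e-01] 0.037
C [ 4.65099e+02 -9.30400e+00  4.09000e-01] 0.028
board [ 425.896 -372.373    2.944] 0.037
```

```bash
python3 -c "
from look import *
to(456.2,-132.3,178,2.794)"
```

```text
move [-0.49  0.    3.11] yaw 0.0005 (shift first, then yaw)
```

Call:
drive_tool([
  {"tx": -0.25, "ty": 0, "tz": 0.3, "yaw": 0},
  {"tx": -0.24, "ty": 0, "tz": 0.5, "yaw": 0},
  {"tx": 0, "ty": 0, "tz": 0.6, "yaw": 0},
  {"tx": 0, "ty": 0, "tz": 0.5, "yaw": 0},
  {"tx": 0, "ty": 0, "tz": 0.4, "yaw": 0},
  {"tx": 0, "ty": 0, "tz": 0.4, "yaw": 0},
  {"tx": 0, "ty": 0, "tz": 0.25, "yaw": 0},
  {"tx": 0, "ty": 0, "tz": 0.16, "yaw": 0},
  {"tx": 0, "ty": 0, "tz": 0, "yaw": 0},
])

```text
time: 15.53
eef_pos: [456.2, -131.1, 177.1]
tool_rot: [3.137, -0.007, 2.799]
force: [0.5, -0.2, 0.0]
width: 1.001
finger_force: 0.0
```

Call:
drive_tool([
  {"tx": 0, "ty": 0, "tz": 0, "yaw": 0},
  {"tx": 0, "ty": 0, "tz": 0, "yaw": 0},
  {"tx": 0, "ty": 0, "tz": 0, "yaw": 0},
  {"tx": 0, "ty": 0, "tz": 0, "yaw": 0},
  {"tx": 0, "ty": 0, "tz": 0, "yaw": 0},
  {"tx": 0, "ty": 0, "tz": 0, "yaw": 0},
  {"tx": 0, "ty": 0, "tz": 0, "yaw": 0},
  {"tx": 0, "ty": 0, "tz": 0, "yaw": 0},
], gripper=-1)

```text
time: 16.2
eef_pos: [456.9, -131.3, 179.0]
tool_rot: [3.137, -0.003, 2.798]
force: [-0.0, 0.5, 5.1]
width: 0.728
finger_force: 66.4
```

Call:
drive_tool([
  {"tx": 0, "ty": 0, "tz": -0.2, "yaw": 0},
  {"tx": 0, "ty": 0, "tz": -0.5, "yaw": 0},
  {"tx": 0, "ty": 0, "tz": -0.7, "yaw": 0},
  {"tx": 0, "ty": 0, "tz": -0.7, "yaw": -0.0115},
  {"tx": 0, "ty": 0, "tz": -0.4, "yaw": -0.0118},
  {"tx": 0, "ty": 0, "tz": 0, "yaw": 0},
])

```text
time: 16.7
eef_pos: [457.7, -132.1, 282.0]
tool_rot: [3.137, 0.002, 2.946]
force: [1.8, 1.2, -0.1]
width: 0.73
finger_force: 65.8
```

```bash
python3 -c "
from look import *
s=robot.observe();print(s['eef_pos'],s['tool_rot'],s['width'],s['force'])
to(425.9,-372.4,190,2.944)"
```

```text
[ 457.74163202 -132.06385213  282.0432528 ] [3.13674671e+00 1.67693379e-03 2.94614713e+00] 0.7302685394628685 [ 1.83125237  1.218924   -0.10545634]
move [-0.38 -6.06  2.27] yaw 0.0003 (shift first, then yaw)
```

Call:
drive_tool([
  {"tx": 0, "ty": -0.4, "tz": 0, "yaw": 0},
  {"tx": -0.05, "ty": -0.8, "tz": 0, "yaw": 0},
  {"tx": -0.05, "ty": -0.9, "tz": 0, "yaw": 0},
  {"tx": -0.05, "ty": -0.9, "tz": 0, "yaw": 0},
  {"tx": -0.05, "ty": -0.9, "tz": 0, "yaw": 0},
  {"tx": -0.05, "ty": -0.9, "tz": 0.2, "yaw": 0},
  {"tx": -0.05, "ty": -0.7, "tz": 0.4, "yaw": 0},
  {"tx": -0.05, "ty": -0.4, "tz": 0.5, "yaw": 0},
  {"tx": -0.03, "ty": -0.16, "tz": 0.4, "yaw": 0},
  {"tx": 0, "ty": 0, "tz": 0.3, "yaw": 0},
  {"tx": 0, "ty": 0, "tz": 0, "yaw": 0},
])

```text
time: 17.62
eef_pos: [422.1, -371.6, 200.4]
tool_rot: [3.133, -0.011, 2.941]
force: [-0.9, 1.6, -1.5]
width: 0.73
finger_force: 65.8
```

```bash
python3 -c "
from look import *
c=look([('board','board',(425.9,-372.4,4),120,94)])
to(425.9,-372.4,184,2.944)"
```

```text
[ 422.1 -371.6  200.4] [ 3.133 -0.011  2.941] 17.6167
board [ 422.847 -388.398    2.94 ] 0.272
move [-0.09 -0.01  0.45] yaw -0.0003 (shift first, then yaw)
```

Call:
drive_tool([
  {"tx": -0.05, "ty": 0, "tz": 0.15, "yaw": 0},
  {"tx": -0.04, "ty": 0, "tz": 0.15, "yaw": 0},
  {"tx": 0, "ty": 0, "tz": 0.1, "yaw": 0},
  {"tx": 0, "ty": 0, "tz": 0.0, "yaw": 0},
  {"tx": 0, "ty": 0, "tz": 0.0, "yaw": 0},
])

```text
time: 18.08
eef_pos: [427.1, -372.2, 188.0]
tool_rot: [3.136, -0.006, 2.944]
force: [0.9, 0.4, -0.2]
width: 0.733
finger_force: 65.9
```

Call:
drive_tool([
  {"tx": 0, "ty": 0, "tz": 0, "yaw": 0},
  {"tx": 0, "ty": 0, "tz": 0, "yaw": 0},
  {"tx": 0, "ty": 0, "tz": 0, "yaw": 0},
  {"tx": 0, "ty": 0, "tz": 0, "yaw": 0},
  {"tx": 0, "ty": 0, "tz": 0, "yaw": 0},
], gripper=1)

```text
time: 18.5
eef_pos: [427.0, -372.6, 188.3]
tool_rot: [3.136, -0.005, 2.944]
force: [0.8, 0.3, 0.8]
width: 1.002
finger_force: 0.0
```

Call:
drive_tool([
  {"tx": 0, "ty": 0, "tz": -0.2, "yaw": 0},
  {"tx": 0, "ty": 0, "tz": -0.4, "yaw": 0},
  {"tx": 0, "ty": 0, "tz": -0.8, "yaw": 0},
  {"tx": 0, "ty": 0, "tz": -1, "yaw": 0},
  {"tx": 0, "ty": 0, "tz": -0.8, "yaw": 0},
  {"tx": 0, "ty": 0.4, "tz": -0.4, "yaw": 0},
  {"tx": 0, "ty": 0.8, "tz": 0, "yaw": 0},
  {"tx": 0, "ty": 0.8, "tz": 0, "yaw": 0},
  {"tx": 0, "ty": 0.5, "tz": 0, "yaw": 0},
  {"tx": 0, "ty": 0, "tz": 0, "yaw": 0},
  {"tx": 0, "ty": 0, "tz": 0, "yaw": 0},
])

```text
time: 19.42
eef_pos: [447.4, -274.6, 333.4]
tool_rot: [3.137, -0.005, 2.946]
force: [0.3, 0.1, 0.8]
width: 1.001
finger_force: 0.0
```

```bash
python3 -c "
from look import *
c=look([('board','board',(425.9,-372.4,4),120,94),('D','carton',(425.9,-372.4,30),90,64),('C','carton',(465,-9,26),90,64)])
cv2.imwrite('pics/w3.png',c['frame'])
to(465,-9.3,300,3.1416+.409)"
```

```text
[ 447.4 -274.6  333.4] [ 3.137 -0.005  2.946] 19.4167
board [ 426.046 -374.105    2.945] 0.012
D [ 4.12386e+02 -3.61180e+02 -2.08000e-01] 0.379
C [467.773 -26.383   3.437] 0.384
move [0.86 6.61 0.86] yaw -0.0965 (shift first, then yaw)
```

View pics/w3.png

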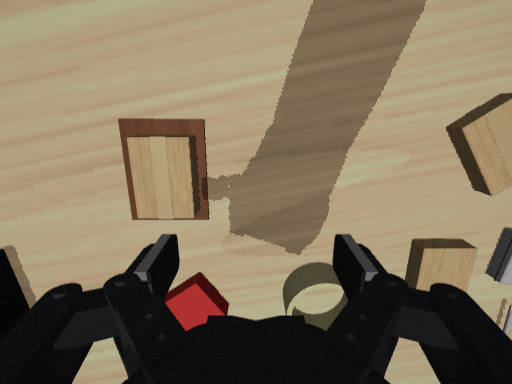

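Carton D sits on the board with its top face centred at about (161,178), and the board outline runs from (120,119) to (209,220). I'll compute D's position relative to the board.

```bash
python3 -c "
from look import *
c=robot.camera('wrist')
P=[ray(c,*p,30) for p in [(127.5,136),(189,136),(194,219),(132,219)]];print(np.round(P,1),np.mean(P,0))
print('expected corners',np.round(proj(c,box(426,-374,-.197,30,30,90,64)[:4]),1))
"
```

```text
[[ 376.7 -392.5]
 [ 388.9 -331.5]
 [ 478.  -350.4]
 [ 464.4 -417.8]] [ 426.99320639 -373.05269021]
expected corners [[123.3 135.8]
 [186.6 135.7]
 [135.  218. ]
 [192.7 217.9]]
```

Call:
drive_tool([
  {"tx": 0.06, "ty": 0.5, "tz": 0, "yaw": 0},
  {"tx": 0.1, "ty": 0.9, "tz": 0.1, "yaw": 0},
  {"tx": 0.1, "ty": 1, "tz": 0.1, "yaw": 0},
  {"tx": 0.1, "ty": 1, "tz": 0.1, "yaw": 0},
  {"tx": 0.1, "ty": 1, "tz": 0.1, "yaw": 0},
  {"tx": 0.1, "ty": 0.9, "tz": 0.1, "yaw": 0},
  {"tx": 0.1, "ty": 0.7, "tz": 0.1, "yaw": 0},
  {"tx": 0.1, "ty": 0.4, "tz": 0.1, "yaw": 0},
  {"tx": 0.1, "ty": 0.2, "tz": 0.1, "yaw": 0},
])

```text
time: 20.27
eef_pos: [465.7, -8.5, 302.0]
tool_rot: [3.136, -0.005, 2.945]
force: [0.5, -0.2, 0.8]
width: 1.001
finger_force: 0.0
```

Call:
drive_tool([
  {"tx": 0, "ty": 0, "tz": 0.06, "yaw": -0.0193},
  {"tx": 0, "ty": 0, "tz": 0, "yaw": -0.0193},
  {"tx": 0, "ty": 0, "tz": 0, "yaw": -0.0193},
  {"tx": 0, "ty": 0, "tz": 0, "yaw": -0.0193},
  {"tx": 0, "ty": 0, "tz": 0, "yaw": -0.0193},
  {"tx": 0, "ty": 0, "tz": 0, "yaw": 0},
  {"tx": 0, "ty": 0, "tz": 0, "yaw": 0},
])

```text
time: 20.85
eef_pos: [465.4, -10.6, 299.6]
tool_rot: [3.134, -0.002, -2.738]
force: [-0.4, -0.1, 0.6]
width: 1.003
finger_force: 0.0
```

```bash
python3 -c "
from look import *
c=look([('C','carton',(465,-9,26),90,64),('B','carton',(471,136,26),90,64)])
to(465.1,-9.3,180,3.1416+.409)"
```

```text
[465.4 -10.6 299.6] [ 3.134e+00 -2.000e-03 -2.738e+00] 20.85
C [ 4.641e+02 -7.669e+00  3.950e-01] 0.035
B [4.65986e+02 1.34923e+02 3.77000e-01] 0.216
move [-0.01  0.01  2.99] yaw -0.0009 (shift first, then yaw)
```

Call:
drive_tool([
  {"tx": 0, "ty": 0.05, "tz": 0.3, "yaw": 0},
  {"tx": 0, "ty": 0, "tz": 0.6, "yaw": 0},
  {"tx": 0, "ty": 0, "tz": 0.6, "yaw": 0},
  {"tx": 0, "ty": 0, "tz": 0.5, "yaw": 0},
  {"tx": 0, "ty": 0, "tz": 0.4, "yaw": 0},
  {"tx": 0, "ty": 0, "tz": 0.3, "yaw": 0},
  {"tx": 0, "ty": 0, "tz": 0.2, "yaw": 0},
  {"tx": 0, "ty": 0, "tz": 0.09, "yaw": 0},
  {"tx": 0, "ty": 0, "tz": 0, "yaw": 0},
])

```text
time: 21.65
eef_pos: [463.8, -7.2, 179.6]
tool_rot: [3.134, -0.002, -2.735]
force: [0.6, -0.6, -0.5]
width: 1.001
finger_force: 0.0
```

Call:
drive_tool([
  {"tx": 0, "ty": 0, "tz": 0, "yaw": 0},
  {"tx": 0, "ty": 0, "tz": 0, "yaw": 0},
  {"tx": 0, "ty": 0, "tz": 0, "yaw": 0},
  {"tx": 0, "ty": 0, "tz": 0, "yaw": 0},
  {"tx": 0, "ty": 0, "tz": 0, "yaw": 0},
  {"tx": 0, "ty": 0, "tz": 0, "yaw": 0},
  {"tx": 0, "ty": 0, "tz": 0, "yaw": 0},
], gripper=-1)

```text
time: 22.23
eef_pos: [464.6, -7.1, 181.6]
tool_rot: [3.135, 0.001, -2.734]
force: [-1.3, -0.1, 5.8]
width: 0.733
finger_force: 66.3
```

Call:
drive_tool([
  {"tx": 0, "ty": 0, "tz": -0.2, "yaw": 0},
  {"tx": 0, "ty": 0, "tz": -0.5, "yaw": 0},
  {"tx": 0, "ty": 0, "tz": -0.7, "yaw": 0},
  {"tx": 0, "ty": 0, "tz": -0.7, "yaw": 0.0193},
  {"tx": 0, "ty": 0, "tz": -0.4, "yaw": 0.0193},
  {"tx": 0, "ty": 0, "tz": 0, "yaw": 0.0193},
  {"tx": 0, "ty": 0, "tz": 0, "yaw": 0.0193},
  {"tx": 0, "ty": 0, "tz": 0, "yaw": 0.0193},
  {"tx": 0, "ty": 0, "tz": 0, "yaw": 0},
])

```text
time: 22.98
eef_pos: [464.3, -7.6, 280.9]
tool_rot: [3.136, -0.005, 2.941]
force: [-1.3, 0.0, -1.4]
width: 0.732
finger_force: 65.8
```

```bash
python3 -c "
from look import *
s=robot.observe();print(s['eef_pos'],s['tool_rot'],s['width'],s['force'])
to(426.5,-373.5,217,2.944)"
```

```text
[464.31679182  -7.59618592 280.9245752 ] [ 3.13609445 -0.00470219  2.94063609] 0.7318200588774487 [-1.31794391  0.0063632  -1.4301812 ]
move [-0.91 -9.16  1.54] yaw -0.0005 (shift first, then yaw)
```

Call:
drive_tool([
  {"tx": -0.05, "ty": -0.5, "tz": 0, "yaw": 0},
  {"tx": -0.1, "ty": -0.9, "tz": 0, "yaw": 0},
  {"tx": -0.1, "ty": -1, "tz": 0, "yaw": 0},
  {"tx": -0.1, "ty": -1, "tz": 0, "yaw": 0},
  {"tx": -0.1, "ty": -1, "tz": 0, "yaw": 0},
  {"tx": -0.1, "ty": -1, "tz": 0, "yaw": 0},
  {"tx": -0.1, "ty": -1, "tz": 0, "yaw": 0},
  {"tx": -0.1, "ty": -1, "tz": 0, "yaw": 0},
  {"tx": -0.1, "ty": -0.8, "tz": 0, "yaw": 0},
  {"tx": -0.06, "ty": -0.6, "tz": 0.3, "yaw": 0},
  {"tx": 0, "ty": -0.36, "tz": 0.4, "yaw": 0},
  {"tx": 0, "ty": 0, "tz": 0, "yaw": 0},
])

```text
time: 23.98
eef_pos: [426.7, -376.0, 247.2]
tool_rot: [3.135, -0.009, 2.944]
force: [-0.3, -0.5, -1.2]
width: 0.728
finger_force: 66.0
```

Call:
drive_tool([
  {"tx": 0, "ty": 0, "tz": 0, "yaw": 0},
  {"tx": 0, "ty": 0, "tz": 0, "yaw": 0},
])

```text
time: 24.15
eef_pos: [427.9, -373.4, 250.4]
tool_rot: [3.136, -0.006, 2.946]
force: [0.3, 0.7, -0.3]
width: 0.732
finger_force: 66.0
```

```bash
python3 -c "
from look import *
s=robot.observe();print(s['eef_pos'],s['tool_rot'],s['width'],s['force'])
to(426.5,-373.5,214,2.944)"
```

```text
[ 427.94578447 -373.38794658  250.38477073] [ 3.13562916 -0.00568059  2.94550509] 0.731735849286115 [ 0.28999775  0.7003325  -0.32956891]
move [ 0.03 -0.02  0.91] yaw 0.0002 (shift first, then yaw)
```

Call:
drive_tool([
  {"tx": 0.03, "ty": 0, "tz": 0.3, "yaw": 0},
  {"tx": 0, "ty": 0, "tz": 0.3, "yaw": 0},
  {"tx": 0, "ty": 0, "tz": 0.2, "yaw": 0},
  {"tx": 0, "ty": 0, "tz": 0.12, "yaw": 0},
  {"tx": 0, "ty": 0, "tz": 0, "yaw": 0},
  {"tx": 0, "ty": 0, "tz": 0, "yaw": 0},
])

```text
time: 24.65
eef_pos: [426.9, -373.0, 213.7]
tool_rot: [3.136, -0.005, 2.945]
force: [-0.0, 0.3, -0.9]
width: 0.729
finger_force: 66.0
```

Call:
drive_tool([
  {"tx": 0, "ty": 0, "tz": 0, "yaw": 0},
  {"tx": 0, "ty": 0, "tz": 0, "yaw": 0},
  {"tx": 0, "ty": 0, "tz": 0, "yaw": 0},
  {"tx": 0, "ty": 0, "tz": 0, "yaw": 0},
  {"tx": 0, "ty": 0, "tz": 0, "yaw": 0},
], gripper=1)

```text
time: 25.07
eef_pos: [426.6, -373.5, 213.5]
tool_rot: [3.137, -0.005, 2.944]
force: [0.3, -0.7, 0.6]
width: 0.998
finger_force: 0.0
```

Call:
drive_tool([
  {"tx": 0, "ty": 0, "tz": -0.2, "yaw": 0},
  {"tx": 0, "ty": 0, "tz": -0.4, "yaw": 0},
  {"tx": 0, "ty": 0, "tz": -0.8, "yaw": 0},
  {"tx": 0, "ty": 0, "tz": -1, "yaw": 0},
  {"tx": 0, "ty": 0, "tz": -0.6, "yaw": 0},
  {"tx": 0, "ty": 0, "tz": -0.2, "yaw": 0},
  {"tx": 0, "ty": 0, "tz": 0, "yaw": 0},
])

```text
time: 25.65
eef_pos: [427.5, -374.6, 344.5]
tool_rot: [3.139, -0.001, 2.944]
force: [-0.5, -0.7, -0.8]
width: 0.999
finger_force: 0.0
```

```bash
python3 -c "
from look import *
c=look([]);cv2.imwrite('pics/w4.png',c['frame'])
to(471,135.5,300,3.1416+.33)"
```

```text
[ 427.5 -374.6  344.5] [ 3.139e+00 -1.000e-03  2.944e+00] 25.65
move [ 1.43 12.71  1.11] yaw -0.084 (shift first, then yaw)
```

Now carton B.

Call:
drive_tool([
  {"tx": 0.1, "ty": 0.7, "tz": 0, "yaw": 0},
  {"tx": 0.1, "ty": 1, "tz": 0, "yaw": 0},
  {"tx": 0.1, "ty": 1, "tz": 0.1, "yaw": 0},
  {"tx": 0.1, "ty": 1, "tz": 0.1, "yaw": 0},
  {"tx": 0.1, "ty": 1, "tz": 0.1, "yaw": 0},
  {"tx": 0.1, "ty": 1, "tz": 0.1, "yaw": 0},
  {"tx": 0.1, "ty": 1, "tz": 0.1, "yaw": 0},
  {"tx": 0.1, "ty": 1, "tz": 0.1, "yaw": 0},
  {"tx": 0.1, "ty": 1, "tz": 0.1, "yaw": 0},
  {"tx": 0.1, "ty": 1, "tz": 0.1, "yaw": 0},
  {"tx": 0.1, "ty": 1, "tz": 0.1, "yaw": 0},
  {"tx": 0.1, "ty": 1, "tz": 0.1, "yaw": 0},
])

```text
time: 26.7
eef_pos: [470.9, 96.2, 301.8]
tool_rot: [3.138, -0.008, 2.944]
force: [0.9, -1.3, -0.3]
width: 1.002
finger_force: 0.0
```

Call:
drive_tool([
  {"tx": 0.2, "ty": 0.7, "tz": 0.1, "yaw": 0},
  {"tx": 0.03, "ty": 0.31, "tz": 0, "yaw": 0},
  {"tx": 0, "ty": 0, "tz": 0, "yaw": -0.014},
  {"tx": 0, "ty": 0, "tz": 0, "yaw": -0.0175},
  {"tx": 0, "ty": 0, "tz": 0, "yaw": -0.0175},
  {"tx": 0, "ty": 0, "tz": 0, "yaw": -0.0175},
  {"tx": 0, "ty": 0, "tz": 0, "yaw": -0.0175},
  {"tx": 0, "ty": 0, "tz": 0, "yaw": 0},
  {"tx": 0, "ty": 0, "tz": 0, "yaw": 0},
])

```text
time: 27.45
eef_pos: [470.5, 135.3, 299.1]
tool_rot: [3.134, -0.004, -2.815]
force: [0.5, -0.4, 1.1]
width: 1.001
finger_force: 0.0
```

```bash
python3 -c "
from look import *
c=look([('B','carton',(471,136,26),90,64)])
to(471,136,180,3.1416+.33)"
```

```text
[470.5 135.3 299.1] [ 3.134 -0.004 -2.815] 27.45
B [4.70713e+02 1.38157e+02 3.39000e-01] 0.038
move [-0.03 -0.01  2.98] yaw -0.0006 (shift first, then yaw)
```

Call:
drive_tool([
  {"tx": 0, "ty": 0.05, "tz": 0.3, "yaw": -0.001},
  {"tx": 0, "ty": 0, "tz": 0.6, "yaw": 0},
  {"tx": 0, "ty": 0, "tz": 0.6, "yaw": 0},
  {"tx": 0, "ty": 0, "tz": 0.5, "yaw": 0},
  {"tx": 0, "ty": 0, "tz": 0.4, "yaw": 0},
  {"tx": 0, "ty": 0, "tz": 0.3, "yaw": 0},
  {"tx": 0, "ty": 0, "tz": 0.2, "yaw": 0},
  {"tx": 0, "ty": 0, "tz": 0.07, "yaw": 0},
  {"tx": 0, "ty": 0, "tz": 0, "yaw": 0},
])

```text
time: 28.25
eef_pos: [469.4, 138.3, 180.9]
tool_rot: [3.134, -0.003, -2.807]
force: [-0.2, -0.7, 0.3]
width: 1.001
finger_force: 0.0
```

Call:
drive_tool([
  {"tx": 0, "ty": 0, "tz": 0, "yaw": 0},
  {"tx": 0, "ty": 0, "tz": 0, "yaw": 0},
  {"tx": 0, "ty": 0, "tz": 0, "yaw": 0},
  {"tx": 0, "ty": 0, "tz": 0, "yaw": 0},
  {"tx": 0, "ty": 0, "tz": 0, "yaw": 0},
  {"tx": 0, "ty": 0, "tz": 0, "yaw": 0},
  {"tx": 0, "ty": 0, "tz": 0, "yaw": 0},
], gripper=-1)

```text
time: 28.83
eef_pos: [470.3, 138.5, 182.9]
tool_rot: [3.135, 0.001, -2.806]
force: [-0.6, -0.6, 6.9]
width: 0.731
finger_force: 66.3
```

Call:
drive_tool([
  {"tx": 0, "ty": 0, "tz": -0.2, "yaw": 0},
  {"tx": 0, "ty": 0, "tz": -0.5, "yaw": 0},
  {"tx": 0, "ty": 0, "tz": -0.7, "yaw": 0},
  {"tx": 0, "ty": 0, "tz": -0.7, "yaw": 0.014},
  {"tx": 0, "ty": 0, "tz": -0.4, "yaw": 0.0175},
  {"tx": 0, "ty": 0, "tz": 0, "yaw": 0.0175},
  {"tx": 0, "ty": 0, "tz": 0, "yaw": 0.0175},
  {"tx": 0, "ty": 0, "tz": 0, "yaw": 0.0185},
  {"tx": 0, "ty": 0, "tz": 0, "yaw": 0},
  {"tx": 0, "ty": 0, "tz": 0, "yaw": 0},
])

```text
time: 29.67
eef_pos: [470.0, 137.8, 281.8]
tool_rot: [3.136, -0.005, 2.947]
force: [-0.9, -0.1, -1.8]
width: 0.733
finger_force: 65.9
```

```bash
python3 -c "
from look import *
s=robot.observe();print(s['eef_pos'],s['tool_rot'],s['width'],s['force'])
to(426.5,-373.5,280,2.944)"
```

```text
[469.98124545 137.79208106 281.84647012] [ 3.1360953  -0.00527324  2.94683452] 0.7332735771704874 [-0.85803848 -0.08879143 -1.82871809]
move [ -1.41 -12.75  -0.03] yaw 0.0005 (shift first, then yaw)
```

Call:
drive_tool([
  {"tx": -0.1, "ty": -0.7, "tz": 0, "yaw": 0},
  {"tx": -0.1, "ty": -1, "tz": 0, "yaw": 0},
  {"tx": -0.1, "ty": -1, "tz": 0, "yaw": 0},
  {"tx": -0.1, "ty": -1, "tz": 0, "yaw": 0},
  {"tx": -0.1, "ty": -1, "tz": 0, "yaw": 0},
  {"tx": -0.1, "ty": -1, "tz": 0, "yaw": 0},
  {"tx": -0.1, "ty": -1, "tz": 0, "yaw": 0},
  {"tx": -0.1, "ty": -1, "tz": 0, "yaw": 0},
  {"tx": -0.1, "ty": -1, "tz": 0, "yaw": 0},
  {"tx": -0.1, "ty": -1, "tz": 0, "yaw": 0},
  {"tx": -0.1, "ty": -1, "tz": 0, "yaw": 0},
  {"tx": -0.1, "ty": -0.8, "tz": 0, "yaw": 0},
])

```text
time: 30.67
eef_pos: [425.9, -325.3, 278.9]
tool_rot: [3.137, -0.005, 2.946]
force: [0.5, -0.5, -0.5]
width: 0.728
finger_force: 66.1
```

Call:
drive_tool([
  {"tx": -0.1, "ty": -0.7, "tz": 0, "yaw": 0},
  {"tx": -0.1, "ty": -0.4, "tz": 0, "yaw": 0},
  {"tx": 0, "ty": -0.15, "tz": 0, "yaw": 0},
  {"tx": 0, "ty": 0, "tz": 0.2, "yaw": 0},
  {"tx": 0, "ty": 0, "tz": 0.2, "yaw": 0},
  {"tx": 0, "ty": 0, "tz": 0, "yaw": 0},
  {"tx": 0, "ty": 0, "tz": 0, "yaw": 0},
  {"tx": 0, "ty": 0, "tz": 0, "yaw": 0},
])

```text
time: 31.33
eef_pos: [424.8, -372.0, 262.4]
tool_rot: [3.136, -0.006, 2.945]
force: [-0.6, 0.2, -0.7]
width: 0.729
finger_force: 66.0
```

```bash
python3 -c "
from look import *
s=robot.observe();print(s['eef_pos'],s['tool_rot'],s['width'],s['force'])
to(426.5,-373.5,241,2.944)"
```

```text
[ 424.81780743 -372.02384751  262.35327438] [ 3.13586457 -0.0058628   2.9454953 ] 0.7293436838256381 [-0.56589948  0.16263048 -0.6558131 ]
move [-0.05 -0.03  0.53] yaw 0.0002 (shift first, then yaw)
```

Call:
drive_tool([
  {"tx": -0.05, "ty": -0.03, "tz": 0.2, "yaw": 0},
  {"tx": 0, "ty": 0, "tz": 0.2, "yaw": 0},
  {"tx": 0, "ty": 0, "tz": 0.13, "yaw": 0},
  {"tx": 0, "ty": 0, "tz": 0, "yaw": 0},
  {"tx": 0, "ty": 0, "tz": 0, "yaw": 0},
])

```text
time: 31.75
eef_pos: [426.1, -374.3, 240.5]
tool_rot: [3.136, -0.007, 2.944]
force: [-0.3, -0.7, -0.3]
width: 0.729
finger_force: 66.1
```

Call:
drive_tool([
  {"tx": 0, "ty": 0, "tz": 0, "yaw": 0},
  {"tx": 0, "ty": 0, "tz": 0, "yaw": 0},
  {"tx": 0, "ty": 0, "tz": 0, "yaw": 0},
  {"tx": 0, "ty": 0, "tz": 0, "yaw": 0},
  {"tx": 0, "ty": 0, "tz": 0, "yaw": 0},
], gripper=1)

```text
time: 32.17
eef_pos: [426.4, -374.7, 241.5]
tool_rot: [3.137, -0.005, 2.944]
force: [0.1, -0.0, 0.7]
width: 0.998
finger_force: 0.0
```

Call:
drive_tool([
  {"tx": 0, "ty": 0, "tz": -0.2, "yaw": 0},
  {"tx": 0, "ty": 0, "tz": -0.4, "yaw": 0},
  {"tx": 0, "ty": 0, "tz": -0.8, "yaw": 0},
  {"tx": 0, "ty": 0, "tz": -1, "yaw": 0},
  {"tx": 0, "ty": 0.2, "tz": -0.5, "yaw": 0},
  {"tx": 0, "ty": 0.6, "tz": 0, "yaw": 0},
  {"tx": 0, "ty": 1, "tz": 0, "yaw": 0},
  {"tx": 0, "ty": 0.6, "tz": 0, "yaw": 0},
  {"tx": 0, "ty": 0.2, "tz": 0, "yaw": 0},
  {"tx": 0, "ty": 0, "tz": 0, "yaw": 0},
])

```text
time: 33.0
eef_pos: [447.5, -271.8, 358.7]
tool_rot: [3.137, -0.004, 2.946]
force: [0.4, 0.3, -0.5]
width: 1.0
finger_force: 0.0
```

```bash
python3 -c "
from look import *
c=look([('A','carton',(616,-72,26),90,64)]);cv2.imwrite('pics/w5.png',c['frame'])
print('expected',np.round(proj(c,box(426,-374,-.197,82,82,90,64)[:4]),1))
to(616.5,-72.5,300,3.1416-.18)"
```

```text
[ 447.5 -271.8  358.7] [ 3.137 -0.004  2.946] 33.0
A [605.931 -73.389   3.087] 0.114
expected [[105.7 138.8]
 [175.7 138.9]
 [120.1 228.6]
 [183.2 228.5]]
move [-3.18  5.73  1.47] yaw -0.0026 (shift first, then yaw)
```

View pics/w5.png

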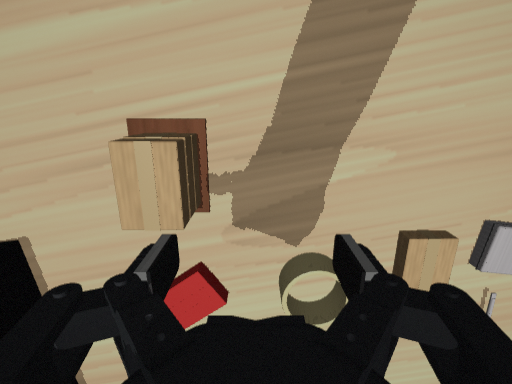

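The column of three is neat, with its top face corners at about (110,141), (177,139), (186,229) and (120,229), as predicted. Next is carton A.

Call:
drive_tool([
  {"tx": -0.3, "ty": 0.5, "tz": 0.1, "yaw": -0.0026},
  {"tx": -0.4, "ty": 0.8, "tz": 0.2, "yaw": 0},
  {"tx": -0.4, "ty": 0.8, "tz": 0.2, "yaw": 0},
  {"tx": -0.5, "ty": 0.8, "tz": 0.2, "yaw": 0},
  {"tx": -0.5, "ty": 0.8, "tz": 0.2, "yaw": 0},
  {"tx": -0.5, "ty": 0.8, "tz": 0.2, "yaw": 0},
  {"tx": -0.3, "ty": 0.7, "tz": 0.2, "yaw": 0},
  {"tx": -0.2, "ty": 0.4, "tz": 0.15, "yaw": 0},
  {"tx": -0.08, "ty": 0.13, "tz": 0, "yaw": 0},
  {"tx": 0, "ty": 0, "tz": 0, "yaw": 0},
  {"tx": 0, "ty": 0, "tz": 0, "yaw": 0},
])

```text
time: 33.97
eef_pos: [613.8, -71.9, 300.3]
tool_rot: [3.137, -0.006, 2.959]
force: [-0.5, -0.1, 0.7]
width: 0.999
finger_force: 0.0
```

```bash
python3 -c "
from look import *
c=look([('A','carton',(616,-72,26),90,64),('tin','tin',(616,35,24),68,52)])
to(617,-72,181,3.1416-.18)"
```

```text
[613.8 -71.9 300.3] [ 3.137 -0.006  2.959] 33.9667
A [618.669 -71.166   2.947] 0.034
tin [ 6.16027e+02  3.28700e+01 -3.06000e-01] 0.035
move [-0.1   0.01  2.99] yaw -0.0005 (shift first, then yaw)
```

Call:
drive_tool([
  {"tx": -0.11, "ty": 0, "tz": 0.3, "yaw": 0},
  {"tx": 0, "ty": 0, "tz": 0.6, "yaw": 0},
  {"tx": 0, "ty": 0, "tz": 0.6, "yaw": 0},
  {"tx": 0, "ty": 0, "tz": 0.5, "yaw": 0},
  {"tx": 0, "ty": 0, "tz": 0.4, "yaw": 0},
  {"tx": 0, "ty": 0, "tz": 0.3, "yaw": 0},
  {"tx": 0, "ty": 0, "tz": 0.2, "yaw": 0},
  {"tx": 0, "ty": 0, "tz": 0.07, "yaw": 0},
  {"tx": 0, "ty": 0, "tz": 0, "yaw": 0},
])

```text
time: 34.77
eef_pos: [617.4, -71.2, 181.2]
tool_rot: [3.136, -0.006, 2.959]
force: [-0.6, -0.7, -0.2]
width: 1.002
finger_force: 0.0
```

Call:
drive_tool([
  {"tx": 0, "ty": 0, "tz": 0, "yaw": 0},
  {"tx": 0, "ty": 0, "tz": 0, "yaw": 0},
  {"tx": 0, "ty": 0, "tz": 0, "yaw": 0},
  {"tx": 0, "ty": 0, "tz": 0, "yaw": 0},
  {"tx": 0, "ty": 0, "tz": 0, "yaw": 0},
  {"tx": 0, "ty": 0, "tz": 0, "yaw": 0},
  {"tx": 0, "ty": 0, "tz": 0, "yaw": 0},
], gripper=-1)

```text
time: 35.35
eef_pos: [618.2, -70.8, 183.2]
tool_rot: [3.136, -0.002, 2.96]
force: [-0.7, 0.5, 6.6]
width: 0.734
finger_force: 66.8
```

Call:
drive_tool([
  {"tx": 0, "ty": 0, "tz": -0.2, "yaw": 0},
  {"tx": 0, "ty": 0, "tz": -0.5, "yaw": 0},
  {"tx": 0, "ty": 0, "tz": -0.8, "yaw": 0},
  {"tx": 0, "ty": 0, "tz": -0.9, "yaw": 0.0023},
  {"tx": 0, "ty": 0, "tz": -0.7, "yaw": 0},
  {"tx": 0, "ty": 0, "tz": -0.3, "yaw": 0},
  {"tx": 0, "ty": 0, "tz": 0, "yaw": 0},
  {"tx": 0, "ty": 0, "tz": 0, "yaw": 0},
])

```text
time: 36.02
eef_pos: [618.2, -71.6, 318.1]
tool_rot: [3.136, -0.004, 2.946]
force: [-0.9, 0.0, -1.4]
width: 0.728
finger_force: 66.0
```

```bash
python3 -c "
from look import *
s=robot.observe();print(s['eef_pos'],s['tool_rot'],s['width'],s['force'])
to(426,-374,300,2.944)"
```

```text
[618.22517615 -71.59489702 318.1314249 ] [ 3.13609091 -0.00396049  2.94564773] 0.7278920592026584 [-0.85248302  0.04891474 -1.42228323]
move [ 3.24 -8.35  0.42] yaw 0.0003 (shift first, then yaw)
```

Call:
drive_tool([
  {"tx": 0.2, "ty": -0.5, "tz": 0, "yaw": 0},
  {"tx": 0.3, "ty": -0.8, "tz": 0, "yaw": 0},
  {"tx": 0.35, "ty": -0.9, "tz": 0, "yaw": 0},
  {"tx": 0.35, "ty": -0.9, "tz": 0, "yaw": 0},
  {"tx": 0.35, "ty": -0.9, "tz": 0, "yaw": 0},
  {"tx": 0.35, "ty": -0.9, "tz": 0, "yaw": 0},
  {"tx": 0.35, "ty": -0.9, "tz": 0, "yaw": 0},
  {"tx": 0.35, "ty": -0.9, "tz": 0, "yaw": 0},
  {"tx": 0.3, "ty": -0.7, "tz": 0, "yaw": 0},
  {"tx": 0.2, "ty": -0.5, "tz": 0.2, "yaw": 0},
  {"tx": 0.1, "ty": -0.3, "tz": 0.2, "yaw": 0},
  {"tx": 0.04, "ty": -0.15, "tz": 0.2, "yaw": 0},
])

```text
time: 37.02
eef_pos: [424.6, -374.8, 290.2]
tool_rot: [3.135, -0.008, 2.944]
force: [0.1, 0.5, -0.9]
width: 0.726
finger_force: 66.0
```

Call:
drive_tool([
  {"tx": 0, "ty": 0, "tz": 0.2, "yaw": 0},
  {"tx": 0, "ty": 0, "tz": 0, "yaw": 0},
  {"tx": 0, "ty": 0, "tz": 0, "yaw": 0},
])

```text
time: 37.27
eef_pos: [426.3, -372.7, 283.2]
tool_rot: [3.135, -0.007, 2.947]
force: [-0.6, 0.4, -0.6]
width: 0.727
finger_force: 66.0
```

```bash
python3 -c "
from look import *
s=robot.observe();print(s['eef_pos'],s['tool_rot'],s['width'],s['force'])
to(426,-374,267,2.944)"
```

```text
[ 426.34556563 -372.65719967  283.22633222] [ 3.13470692 -0.00721464  2.94712308] 0.7267009354201849 [-0.64076374  0.3538621  -0.64177105]
move [-0.   -0.04  0.41] yaw 0.0005 (shift first, then yaw)
```

Call:
drive_tool([
  {"tx": 0, "ty": -0.03, "tz": 0.2, "yaw": 0},
  {"tx": 0, "ty": 0, "tz": 0.15, "yaw": 0},
  {"tx": 0, "ty": 0, "tz": 0.07, "yaw": 0},
  {"tx": 0, "ty": 0, "tz": 0, "yaw": 0},
  {"tx": 0, "ty": 0, "tz": 0, "yaw": 0},
])

```text
time: 37.68
eef_pos: [425.7, -374.6, 267.4]
tool_rot: [3.136, -0.006, 2.946]
force: [0.1, -0.6, -0.9]
width: 0.73
finger_force: 66.0
```

Call:
drive_tool([
  {"tx": 0, "ty": 0, "tz": 0, "yaw": 0},
  {"tx": 0, "ty": 0, "tz": 0, "yaw": 0},
  {"tx": 0, "ty": 0, "tz": 0, "yaw": 0},
  {"tx": 0, "ty": 0, "tz": 0, "yaw": 0},
  {"tx": 0, "ty": 0, "tz": 0, "yaw": 0},
], gripper=1)

```text
time: 38.1
eef_pos: [425.6, -375.0, 267.8]
tool_rot: [3.136, -0.005, 2.946]
force: [-0.6, -0.1, -0.4]
width: 1.0
finger_force: 0.0
```

Call:
drive_tool([
  {"tx": 0, "ty": 0, "tz": -0.2, "yaw": 0},
  {"tx": 0, "ty": 0, "tz": -0.4, "yaw": 0},
  {"tx": 0, "ty": 0, "tz": -0.8, "yaw": 0},
  {"tx": 0, "ty": 0, "tz": -0.8, "yaw": 0},
  {"tx": 0, "ty": 0, "tz": -0.4, "yaw": 0},
  {"tx": 0, "ty": 0, "tz": 0, "yaw": 0},
])

```text
time: 38.6
eef_pos: [426.5, -376.0, 376.9]
tool_rot: [3.14, 0.001, 2.946]
force: [-0.4, -0.4, -0.0]
width: 1.005
finger_force: 0.0
```

```bash
python3 -c "
from look import *
c=look([]);to(616,32.9,300,3.1416-.306)"
```

```text
[ 426.5 -376.   376.9] [3.140e+00 1.000e-03 2.946e+00] 38.6
move [-2.66 10.94  1.89] yaw 0.0175 (shift first, then yaw)
```

Call:
drive_tool([
  {"tx": -0.15, "ty": 0.6, "tz": 0, "yaw": 0},
  {"tx": -0.25, "ty": 1, "tz": 0.1, "yaw": 0},
  {"tx": -0.25, "ty": 1, "tz": 0.1, "yaw": 0},
  {"tx": -0.25, "ty": 1, "tz": 0.2, "yaw": 0},
  {"tx": -0.25, "ty": 1, "tz": 0.2, "yaw": 0},
  {"tx": -0.25, "ty": 1, "tz": 0.2, "yaw": 0},
  {"tx": -0.25, "ty": 1, "tz": 0.2, "yaw": 0},
  {"tx": -0.25, "ty": 1, "tz": 0.2, "yaw": 0},
  {"tx": -0.25, "ty": 1, "tz": 0.2, "yaw": 0},
  {"tx": -0.25, "ty": 1, "tz": 0.2, "yaw": 0},
  {"tx": -0.15, "ty": 0.8, "tz": 0.2, "yaw": 0},
  {"tx": -0.11, "ty": 0.54, "tz": 0.1, "yaw": 0},
])

```text
time: 39.65
eef_pos: [614.5, 34.5, 295.2]
tool_rot: [3.136, -0.008, 2.948]
force: [0.4, 0.0, 0.2]
width: 1.002
finger_force: 0.0
```

Call:
drive_tool([
  {"tx": 0, "ty": 0, "tz": 0, "yaw": 0.0175},
  {"tx": 0, "ty": 0, "tz": 0, "yaw": 0},
  {"tx": 0, "ty": 0, "tz": 0, "yaw": 0},
])

```text
time: 39.9
eef_pos: [614.0, 31.6, 296.7]
tool_rot: [3.138, -0.008, 2.839]
force: [0.8, -0.1, 0.2]
width: 0.999
finger_force: 0.0
```

```bash
python3 -c "
from look import *
c=look([('tin','tin',(616,33,24),68,52)])
to(616,32.9,181,3.1416-.306)"
```

```text
[614.   31.6 296.7] [ 3.138 -0.008  2.839] 39.9
tin division by zero
move [-0.06  0.05  2.9 ] yaw 0.0004 (shift first, then yaw)
```

```bash
python3 -c "
from look import *
c=robot.camera('wrist');cv2.imwrite('pics/w6.png',c['frame']);p=proj(c,[[616,33,24]])[0];print(p);f=cv2.cvtColor(c['frame'],cv2.COLOR_BGR2HSV);print(f[int(p[1]),int(p[0])])"
```

```text
[257.22537263 190.10484404]
[  0   5 104]
```

View pics/w6.png

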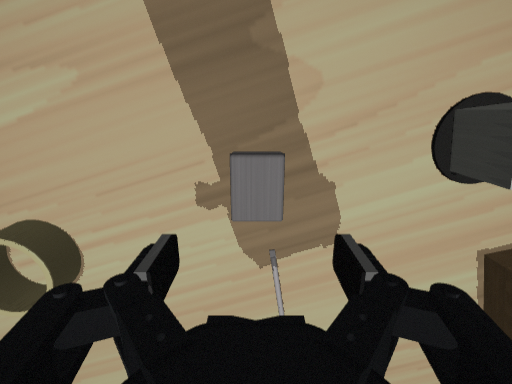

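The tin is at (257,188), exactly as predicted; it was only in shadow. Descending to grasp it.

Call:
drive_tool([
  {"tx": -0.06, "ty": 0.05, "tz": 0.3, "yaw": 0},
  {"tx": 0, "ty": 0, "tz": 0.6, "yaw": 0},
  {"tx": 0, "ty": 0, "tz": 0.6, "yaw": 0},
  {"tx": 0, "ty": 0, "tz": 0.5, "yaw": 0},
  {"tx": 0, "ty": 0, "tz": 0.4, "yaw": 0},
  {"tx": 0, "ty": 0, "tz": 0.3, "yaw": 0},
  {"tx": 0, "ty": 0, "tz": 0.2, "yaw": 0},
  {"tx": 0, "ty": 0, "tz": 0, "yaw": 0},
  {"tx": 0, "ty": 0, "tz": 0, "yaw": 0},
])

```text
time: 40.75
eef_pos: [616.7, 33.0, 181.9]
tool_rot: [3.137, -0.006, 2.835]
force: [0.2, -0.5, 0.3]
width: 0.999
finger_force: 0.0
```

Call:
drive_tool([
  {"tx": 0, "ty": 0, "tz": 0, "yaw": 0},
  {"tx": 0, "ty": 0, "tz": 0, "yaw": 0},
  {"tx": 0, "ty": 0, "tz": 0, "yaw": 0},
  {"tx": 0, "ty": 0, "tz": 0, "yaw": 0},
  {"tx": 0, "ty": 0, "tz": 0, "yaw": 0},
  {"tx": 0, "ty": 0, "tz": 0, "yaw": 0},
  {"tx": 0, "ty": 0, "tz": 0, "yaw": 0},
], gripper=-1)

```text
time: 41.33
eef_pos: [617.3, 33.3, 183.3]
tool_rot: [3.136, -0.003, 2.836]
force: [-0.8, -0.8, 5.8]
width: 0.591
finger_force: 63.8
```

Call:
drive_tool([
  {"tx": 0, "ty": 0, "tz": -0.2, "yaw": 0},
  {"tx": 0, "ty": 0, "tz": -0.5, "yaw": 0},
  {"tx": 0, "ty": 0, "tz": -0.8, "yaw": 0},
  {"tx": 0, "ty": 0, "tz": -1, "yaw": -0.0175},
  {"tx": 0, "ty": 0, "tz": -0.9, "yaw": 0},
  {"tx": 0, "ty": 0, "tz": -0.5, "yaw": 0},
  {"tx": 0, "ty": 0, "tz": 0, "yaw": 0},
  {"tx": 0, "ty": 0, "tz": 0, "yaw": 0},
])

```text
time: 42.0
eef_pos: [617.5, 32.3, 339.4]
tool_rot: [3.135, -0.003, 2.946]
force: [0.2, -0.3, -2.0]
width: 0.593
finger_force: 63.0
```

```bash
python3 -c "
from look import *
s=robot.observe();print(s['eef_pos'],s['tool_rot'],s['width'],s['force'])
to(426,-374,330,2.944)"
```

```text
[617.53741128  32.34513885 339.40545889] [ 3.13547650e+00 -2.60891529e-03  2.94564895e+00] 0.593138027420983 [ 0.20242635 -0.29812423 -2.00078939]
move [  2.72 -10.9    0.18] yaw 0.0003 (shift first, then yaw)
```

Call:
drive_tool([
  {"tx": 0.15, "ty": -0.6, "tz": 0, "yaw": 0},
  {"tx": 0.25, "ty": -1, "tz": 0, "yaw": 0},
  {"tx": 0.25, "ty": -1, "tz": 0, "yaw": 0},
  {"tx": 0.25, "ty": -1, "tz": 0, "yaw": 0},
  {"tx": 0.25, "ty": -1, "tz": 0, "yaw": 0},
  {"tx": 0.25, "ty": -1, "tz": 0, "yaw": 0},
  {"tx": 0.25, "ty": -1, "tz": 0, "yaw": 0},
  {"tx": 0.25, "ty": -1, "tz": 0, "yaw": 0},
  {"tx": 0.25, "ty": -1, "tz": 0, "yaw": 0},
  {"tx": 0.25, "ty": -1, "tz": 0, "yaw": 0},
  {"tx": 0.22, "ty": -0.7, "tz": 0, "yaw": 0},
  {"tx": 0.1, "ty": -0.4, "tz": 0.2, "yaw": 0},
])

```text
time: 43.0
eef_pos: [425.2, -368.9, 327.1]
tool_rot: [3.136, -0.007, 2.942]
force: [0.2, -0.1, -0.8]
width: 0.589
finger_force: 63.0
```

Call:
drive_tool([
  {"tx": 0, "ty": -0.2, "tz": 0.3, "yaw": 0},
  {"tx": 0, "ty": 0, "tz": 0.2, "yaw": 0},
  {"tx": 0, "ty": 0, "tz": 0, "yaw": 0},
  {"tx": 0, "ty": 0, "tz": 0, "yaw": 0},
  {"tx": 0, "ty": 0, "tz": 0, "yaw": 0},
])

```text
time: 43.42
eef_pos: [426.3, -372.8, 307.8]
tool_rot: [3.136, -0.006, 2.948]
force: [0.3, -0.7, -1.0]
width: 0.585
finger_force: 63.0
```

```bash
python3 -c "
from look import *
s=robot.observe();print(s['eef_pos'],s['tool_rot'],s['width'],s['force'])
to(426,-374,293,2.944)"
```

```text
[ 426.26630357 -372.79081954  307.82599336] [ 3.13560658 -0.00596272  2.9475394 ] 0.5853396095585199 [ 0.25483774 -0.69551148 -1.00485149]
move [-0.   -0.03  0.37] yaw 0.0006 (shift first, then yaw)
```

Call:
drive_tool([
  {"tx": 0, "ty": -0.03, "tz": 0.2, "yaw": 0},
  {"tx": 0, "ty": 0, "tz": 0.12, "yaw": 0},
  {"tx": 0, "ty": 0, "tz": 0.06, "yaw": 0},
  {"tx": 0, "ty": 0, "tz": 0, "yaw": 0},
  {"tx": 0, "ty": 0, "tz": 0, "yaw": 0},
])

```text
time: 43.83
eef_pos: [425.3, -374.8, 292.7]
tool_rot: [3.136, -0.006, 2.946]
force: [0.9, -1.2, -1.1]
width: 0.593
finger_force: 63.0
```

Call:
drive_tool([
  {"tx": 0, "ty": 0, "tz": 0, "yaw": 0},
  {"tx": 0, "ty": 0, "tz": 0, "yaw": 0},
  {"tx": 0, "ty": 0, "tz": 0, "yaw": 0},
  {"tx": 0, "ty": 0, "tz": 0, "yaw": 0},
  {"tx": 0, "ty": 0, "tz": 0, "yaw": 0},
], gripper=1)

```text
time: 44.25
eef_pos: [425.3, -375.1, 293.1]
tool_rot: [3.136, -0.005, 2.946]
force: [0.4, -0.3, 0.3]
width: 1.001
finger_force: 0.0
```

Call:
drive_tool([
  {"tx": 0, "ty": 0, "tz": -0.2, "yaw": 0},
  {"tx": 0, "ty": 0, "tz": -0.4, "yaw": 0},
  {"tx": 0, "ty": 0, "tz": -0.8, "yaw": 0},
  {"tx": 0, "ty": 0, "tz": -1, "yaw": 0},
  {"tx": 0, "ty": 0.3, "tz": -0.6, "yaw": 0},
  {"tx": 0, "ty": 0.8, "tz": 0, "yaw": 0},
  {"tx": 0, "ty": 1, "tz": 0, "yaw": 0},
  {"tx": 0, "ty": 0.8, "tz": 0, "yaw": 0},
  {"tx": 0, "ty": 0.4, "tz": 0, "yaw": 0},
  {"tx": 0, "ty": 0, "tz": 0, "yaw": 0},
])

```text
time: 45.08
eef_pos: [451.7, -243.7, 414.8]
tool_rot: [3.136, -0.004, 2.949]
force: [-0.0, -0.3, 0.7]
width: 1.002
finger_force: 0.0
```

```bash
python3 st.py; python3 -c "
from look import *
c=look([]);cv2.imwrite('pics/w7.png',c['frame'])
t=robot.camera('top');
for n,z,L,W in(('board',4,120,94),('carton',108,90,64),('tin',132,68,52)):print(n,np.round(proj(c,box(426,-374,-.197,z,z,L,W)[:4]),0).tolist())
f=cv2.resize(c['frame'][60:300,0:300],None,fx=1.5,fy=1.5);g=cv2.resize(t['frame'][210:330,350:470],(360,360));cv2.imwrite('pics/v7.png',cv2.hconcat([f,g]))"
```

```text
[-0.496  0.107 -0.039  1.431  0.004 -0.303] [ 451.73886634 -243.65606153  414.84778268] [ 3.13582547 -0.00405341  2.94923302] t 45.0833
tilt 0.007049080774501555 az -1.1505334851213742
[ 451.7 -243.7  414.8] [ 3.136 -0.004  2.949] 45.0833
board [[125.0, 118.0], [192.0, 118.0], [136.0, 200.0], [198.0, 200.0]]
carton [[94.0, 136.0], [156.0, 137.0], [107.0, 218.0], [165.0, 218.0]]
tin [[87.0, 151.0], [142.0, 151.0], [99.0, 217.0], [150.0, 217.0]]
```

View pics/v7.png

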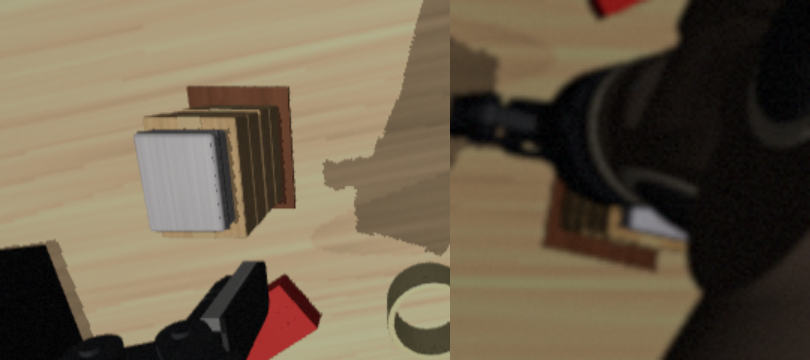

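The column is finished: the tin's top face runs from about (91,148) to (148,213) in the wrist view, within 3 px of ideal. Next I'll take a close view of the cup and mat, then plan the tilt.

```bash
python3 -c "
from look import *
to(560,258,400,3.1416)"; cat > plan.py <<'E'
from sim import *
h,cup=.05,np.array([635,257.5])
def pose(s,h,zg,xy,flip=0,roll=0,back=0):
    a=np.array([np.cos(s)*np.cos(h),np.cos(s)*np.sin(h),-np.sin(s)]);y=np.array([-np.sin(h),np.cos(h),0])*(-1 if flip else 1);x=np.cross(y,a)
    return np.array([*xy,zg])-(154.7+back)*a,Ro.from_matrix(np.c_[x,y,a])*Ro.from_euler('z',roll)
def ik(p,R,seeds=6):
    best=None;rng=np.random.default_rng(0)
    for k in range(seeds):
        r=least_squares(lambda x:(lambda v:np.r_[(v[0]-p)/100,(R.inv()*v[1]).as_rotvec()])(fk(x)),np.clip([.4,.8,.3,1,-.4,0]+rng.normal(0,.4,6),LO+.01,HI-.01),bounds=(LO,HI))
        if best is None or r.cost<best.cost:best=r
    return np.round(best.x,2),round(best.cost,5)
if __name__=="__main__":
    for h in(-.1,.05):
     for s in(.3,.4,.5):
      for fl in(0,1):
        print(h,s,fl,"grip",*ik(*pose(s,h,52,cup,fl)),"pre",*ik(*pose(s,h,52,cup,fl,0,100)))
        for ro in(2.6,-2.6):print("   pour",ro,*ik(*pose(s,h,130,(455,363),fl,ro)))
    # ratchet
    for cmd in("up","tz"):
        q=np.array([.05,.15,.2,1.6208,0,0.]);p,R=fk(q)
        for i in range(100):
            R=fk(q)[1];sh=R.inv().apply([0,0,.3]) if cmd=="up" else np.array([0,0,-.3])
            q=row(q,sh,0,.002)
            if i%8==0:print(cmd,i,np.round(q,2),np.round(fk(q)[0]),"s",round(q[1]-q[2]+q[3],3))
E
python3 plan.py
```

```text
move [-0.22 12.88  0.42] yaw -0.031 (shift first, then yaw)
-0.1 0.3 0 grip [ 0.65  0.4  -1.07 -1.07 -0.71  0.27] 0.0 pre [ 0.81  0.22 -1.18 -0.93 -0.86  0.37] 0.0
   pour 2.6 [ 1.11  0.08 -1.01 -0.36 -1.11 -3.01] 0.0
   pour -2.6 [ 1.11  0.08 -1.01 -0.36 -1.11 -1.93] 0.0
-0.1 0.3 1 grip [ 0.65  0.4  -1.07 -1.07 -0.71 -2.87] 0.0 pre [ 0.81  0.22 -1.18 -0.93 -0.86 -2.78] 0.0
   pour 2.6 [ 1.11  0.08 -1.01 -0.36 -1.11  0.13] 0.0
   pour -2.6 [ 1.11  0.08 -1.01 -0.36 -1.11  1.21] 0.0
-0.1 0.4 0 grip [ 0.64  0.3  -1.02 -0.8  -0.67  0.34] 0.0 pre [ 0.79  0.09 -1.1  -0.6  -0.8   0.45] 0.0
   pour 2.6 [ 1.09  0.03 -0.93 -0.11 -1.03 -2.91] 0.0
   pour -2.6 [ 1.09  0.03 -0.93 -0.11 -1.03 -1.82] 0.0
-0.1 0.4 1 grip [ 0.64  0.3  -1.02 -0.8  -0.67 -2.8 ] 0.0 pre [ 0.79  0.09 -1.1  -0.6  -0.8  -2.69] 0.0
   pour 2.6 [ 1.09  0.03 -0.93 -0.11 -1.03  0.23] 0.0
   pour -2.6 [ 1.09  0.03 -0.93 -0.11 -1.03  1.32] 0.0
-0.1 0.5 0 grip [ 0.62  0.23 -0.96 -0.56 -0.62  0.4 ] 0.0 pre [ 0.76  0.02 -1.02 -0.34 -0.73  0.51] 0.0
   pour 2.6 [ 1.07  0.   -0.86  0.08 -0.94 -2.84] 0.0
   pour -2.6 [ 1.07  0.   -0.8
[... 2601 characters left out ...]
.] s 1.521
tz 24 [ 0.05  0.23  0.82  2.02 -0.    0.  ] [491.  25. 708.] s 1.436
tz 32 [ 0.05  0.19  0.86  2.02 -0.    0.  ] [462.  23. 743.] s 1.353
tz 40 [ 0.05  0.14  0.89  2.02 -0.    0.  ] [429.  21. 777.] s 1.271
tz 48 [ 0.05  0.09  0.91  2.02 -0.    0.  ] [391.  20. 808.] s 1.191
tz 56 [ 0.05  0.03  0.94  2.02 -0.    0.  ] [349.  17. 837.] s 1.112
tz 64 [ 0.05 -0.03  0.95  2.02  0.   -0.  ] [304.  15. 862.] s 1.035
tz 72 [ 0.05 -0.09  0.97  2.02  0.   -0.  ] [256.  13. 884.] s 0.958
tz 80 [ 0.05 -0.16  0.98  2.02  0.   -0.  ] [206.  10. 903.] s 0.882
tz 88 [ 0.05 -0.22  0.99  2.02  0.   -0.  ] [154.   8. 917.] s 0.807
tz 96 [ 0.05 -0.29  1.    2.02 -0.    0.  ] [100.   5. 928.] s 0.733
```

Call:
drive_tool([
  {"tx": 0, "ty": 0.7, "tz": 0, "yaw": 0},
  {"tx": 0, "ty": 1, "tz": 0, "yaw": 0},
  {"tx": 0, "ty": 1, "tz": 0, "yaw": 0},
  {"tx": 0, "ty": 1, "tz": 0, "yaw": 0},
  {"tx": 0, "ty": 1, "tz": 0, "yaw": 0},
  {"tx": 0, "ty": 1, "tz": 0, "yaw": 0},
  {"tx": 0, "ty": 1, "tz": 0, "yaw": 0},
  {"tx": 0, "ty": 1, "tz": 0, "yaw": 0},
  {"tx": 0, "ty": 1, "tz": 0, "yaw": 0},
  {"tx": 0, "ty": 1, "tz": 0, "yaw": 0},
  {"tx": 0, "ty": 1, "tz": 0.2, "yaw": 0},
  {"tx": -0.2, "ty": 1, "tz": 0.2, "yaw": 0},
])

```text
time: 46.18
eef_pos: [550.8, 212.3, 400.8]
tool_rot: [3.136, -0.004, 2.945]
force: [0.8, -0.8, 0.2]
width: 1.0
finger_force: 0.0
```

Call:
drive_tool([
  {"tx": 0, "ty": 0.8, "tz": 0, "yaw": 0},
  {"tx": 0, "ty": 0.4, "tz": 0, "yaw": 0},
  {"tx": 0, "ty": 0, "tz": 0, "yaw": -0.016},
  {"tx": 0, "ty": 0, "tz": 0, "yaw": -0.015},
  {"tx": 0, "ty": 0, "tz": 0, "yaw": 0},
  {"tx": 0, "ty": 0, "tz": 0, "yaw": 0},
])

```text
time: 46.68
eef_pos: [560.4, 257.3, 400.4]
tool_rot: [3.136, -0.004, 3.136]
force: [0.4, -0.7, 0.4]
width: 1.001
finger_force: 0.0
```

```bash
python3 st.py; python3 -c "
from look import *
import pickle
c=robot.camera('wrist');pickle.dump(c,open('wc.pkl','wb'));u=proj(c,[[635,257.5,40]])[0];print(u)
x0,y0=int(u[0])-65,int(u[1])-65;x0=max(0,x0);y0=max(0,y0);print(x0,y0)
cv2.imwrite('pics/cupw.png',cv2.resize(c['frame'][y0:y0+130,x0:x0+130],(585,585),interpolation=cv2.INTER_CUBIC))"
```

```text
[0.429 0.304 0.173 1.441 0.007 0.434] [560.38036434 257.30023489 400.38812625] [ 3.13559273 -0.0041898   3.13638697] t 46.6833
tilt 0.007317948338495293 az -0.9664192984653145
[254.98849869 222.28250273]
189 157
```

View pics/cupw.png

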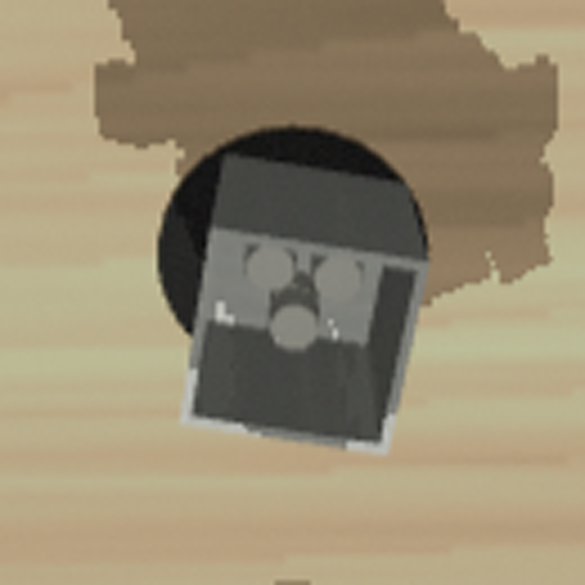

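The rim corners are at crop (211,228), (428,262), (388,453) and (182,424), and the near base edge runs from (226,155) to (405,185). The mat's edge is at left (158,240), top (297,126) and right (428,245).

```bash
python3 -c "
from loc import *
import pickle
from scipy.optimize import least_squares
c=pickle.load(open('wc.pkl','rb'));f=lambda x,y:(189+x/4.5-.4,157+y/4.5-.4)
P=np.array([ray(c,*f(*p),72) for p in[(211,228),(428,262),(388,453),(182,424)]]);print(np.round(P,1).tolist(),P.mean(0))
print('sides',[np.linalg.norm(P[i]-P[i-1]).round(1) for i in range(4)],'ang',np.arctan2(*(P[1]-P[0])[::-1]),np.arctan2(*(P[2]-P[1])[::-1]))
print('base',[ray(c,*f(*p),6).round(1) for p in[(226,155),(405,185)]])
M=np.array([ray(c,*f(*p),6) for p in[(158,240),(297,126),(428,245),(170,195),(185,320),(390,165)]])
print('mat',least_squares(lambda x:np.hypot(*(M-x[:2]).T)-45,[635,250]).x, M.round(1).tolist())
"
```

```text
[[600.9, 234.2], [611.1, 292.3], [669.3, 282.4], [659.6, 224.4]] [635.23438724 258.35644175]
sides [np.float64(59.5), np.float64(59.0), np.float64(59.0), np.float64(58.8)] ang 1.396204382590004 -0.168604781789694
base [array([601.2, 234.6]), array([611.8, 292.1])]
mat [636.19719482 256.06151457] [[630.1, 211.7], [591.7, 257.4], [632.6, 300.0], [614.6, 216.2], [658.8, 219.5], [605.0, 287.1]]
```

```bash
python3 - <<'E'
from sim import *
for k in(.5,):
  for phi in(-.6,0,.4,.8,1.2):
    q=np.array([.0,.3,.5,1.7708,0,0.])
    for i in range(140):
        R=fk(q)[1];q=row(q,R.inv().apply([k*np.sin(phi),0,k*np.cos(phi)]),0,.002);s=q[1]-q[2]+q[3]
        if i in(20,40,60,80,100,120):print(phi,i,round(s,3),np.round(q,2),np.round(fk(q)[0]))
        if s<.42:break
    print(phi,i,s,np.round(q,2),fk(q)[0])
E
```

```text
-0.6 20 1.357 [-0.   -0.05  0.61  2.02  0.   -0.  ] [335.  -0. 750.]
-0.6 40 1.008 [-0.   -0.3   0.71  2.02  0.   -0.  ] [157.  -0. 847.]
-0.6 60 0.647 [ 0.   -0.39  0.98  2.02  0.    0.  ] [ 24.   0. 930.]
-0.6 74 0.40760765896878803 [ 0.   -0.4   1.22  2.02  0.    0.  ] [-5.56800216e+01  1.10441883e-05  9.73957381e+02]
0 20 1.277 [ 0.    0.29  1.03  2.02 -0.    0.  ] [509.   0. 758.]
0 40 0.951 [-0.    0.25  1.31  2.02 -0.   -0.  ] [433.  -0. 873.]
0 60 0.657 [ 0.    0.13  1.35  1.87 -0.    0.  ] [366.   0. 956.]
0 76 0.4044646468563058 [ 0.    0.07  1.35  1.69 -0.    0.  ] [3.36098198e+02 3.85250184e-09 1.02239937e+03]
0.4 20 1.271 [-0.    0.53  1.28  2.02 -0.   -0.  ] [624.  -0. 710.]
0.4 40 0.97 [-0.    0.47  1.35  1.85 -0.   -0.  ] [616.  -0. 795.]
0.4 60 0.648 [-0.    0.41  1.35  1.59 -0.   -0.  ] [631.  -0. 878.]
0.4 74 0.41527069936968997 [-0.    0.4   1.35  1.37 -0.   -0.  ] [ 6.50556187e+02 -4.79122845e-07  9.37535123e+02]
0.8 20 1.295 [ 0.    0.69  1.35  1.95 -0.    0.  ] [723.   0. 630.]
0.8 40 0.98 [-0.    0.69  1.35  1.64 -0.   -0.  ] [799.  -0. 666.]
0.8 60 0.648 [ 0.    0.72  1.35  1.28 -0.   -0.  ] [881.   0. 712.]
0.8 74 0.4181937952815137 [-0.    0.74  1.35  1.02  0.   -0.  ] [ 9.31617129e+02 -1.18729065e-07  7.47305519e+02]
1.2 20 1.337 [ 0.    0.83  1.35  1.85 -0.    0.  ] [808.  -0. 531.]
1.2 40 1.025 [-0.    0.93  1.35  1.45 -0.   -0.  ] [944.  -0. 490.]
1.2 60 0.701 [-0.    1.02  1.35  1.03 -0.   -0.  ] [1060.   -0.  469.]
1.2 79 0.41534017855780514 [ 0.    1.1   1.35  0.66 -0.   -0.  ] [1.13893639e+03 7.82490579e-09 4.61836436e+02]
```

Call:
drive_tool([
  {"tx": 0.1, "ty": -0.5, "tz": -0.3, "yaw": 0},
  {"tx": 0.1, "ty": -0.7, "tz": -0.5, "yaw": 0},
  {"tx": 0.15, "ty": -0.8, "tz": -0.5, "yaw": 0},
  {"tx": 0.15, "ty": -0.8, "tz": -0.6, "yaw": 0},
  {"tx": 0.15, "ty": -0.8, "tz": -0.6, "yaw": 0},
  {"tx": 0.15, "ty": -0.8, "tz": -0.6, "yaw": 0},
  {"tx": 0.15, "ty": -0.8, "tz": -0.5, "yaw": 0},
  {"tx": 0.15, "ty": -0.7, "tz": -0.4, "yaw": 0},
  {"tx": 0.1, "ty": -0.4, "tz": -0.3, "yaw": 0},
  {"tx": 0, "ty": -0.1, "tz": -0.2, "yaw": 0},
  {"tx": 0, "ty": 0, "tz": 0, "yaw": 0},
])

```text
time: 47.65
eef_pos: [511.4, -0.9, 581.2]
tool_rot: [3.136, -0.0, 3.135]
force: [-0.4, -0.0, -1.1]
width: 0.998
finger_force: 0.0
```

Call:
drive_tool([
  {"tx": -0.1, "ty": 0, "tz": -0.3, "yaw": 0},
  {"tx": -0.2, "ty": 0, "tz": -0.4, "yaw": 0},
  {"tx": -0.2, "ty": 0, "tz": -0.4, "yaw": 0},
  {"tx": -0.2, "ty": 0, "tz": -0.4, "yaw": 0},
  {"tx": -0.2, "ty": 0, "tz": -0.4, "yaw": 0},
  {"tx": -0.2, "ty": 0, "tz": -0.4, "yaw": 0},
  {"tx": -0.2, "ty": 0, "tz": -0.4, "yaw": 0},
  {"tx": -0.2, "ty": 0, "tz": -0.4, "yaw": 0},
  {"tx": -0.2, "ty": 0, "tz": -0.4, "yaw": 0},
  {"tx": -0.2, "ty": 0, "tz": -0.4, "yaw": 0},
  {"tx": -0.2, "ty": 0, "tz": -0.4, "yaw": 0},
  {"tx": -0.2, "ty": 0, "tz": -0.4, "yaw": 0},
])

```text
time: 48.65
eef_pos: [550.7, 0.2, 679.4]
tool_rot: [3.135, 0.104, 3.14]
force: [0.0, -0.0, -0.3]
width: 1.001
finger_force: 0.0
```

Call:
drive_tool([
  {"tx": -0.25, "ty": 0, "tz": -0.42, "yaw": 0},
  {"tx": -0.25, "ty": 0, "tz": -0.42, "yaw": 0},
  {"tx": -0.25, "ty": 0, "tz": -0.42, "yaw": 0},
  {"tx": -0.25, "ty": 0, "tz": -0.42, "yaw": 0},
  {"tx": -0.25, "ty": 0, "tz": -0.42, "yaw": 0},
  {"tx": -0.25, "ty": 0, "tz": -0.42, "yaw": 0},
  {"tx": -0.25, "ty": 0, "tz": -0.42, "yaw": 0},
  {"tx": -0.25, "ty": 0, "tz": -0.42, "yaw": 0},
  {"tx": -0.25, "ty": 0, "tz": -0.42, "yaw": 0},
  {"tx": -0.25, "ty": 0, "tz": -0.42, "yaw": 0},
  {"tx": -0.25, "ty": 0, "tz": -0.42, "yaw": 0},
  {"tx": -0.25, "ty": 0, "tz": -0.42, "yaw": 0},
])

```text
time: 49.65
eef_pos: [546.8, -0.7, 741.8]
tool_rot: [3.134, 0.283, 3.138]
force: [-0.5, 0.5, 0.3]
width: 1.001
finger_force: 0.0
```

```bash
python3 st.py
```

```text
[-0.003  0.364  1.097  2.02   0.007  0.   ] [ 5.46801161e+02 -7.17622285e-01  7.41790874e+02] [3.13429517 0.28338983 3.13842392] t 49.65
tilt 0.27969963597619674 az -3.1186682245479007
```

Call:
drive_tool([
  {"tx": -0.43, "ty": 0, "tz": -0.53, "yaw": 0},
  {"tx": -0.43, "ty": 0, "tz": -0.53, "yaw": 0},
  {"tx": -0.43, "ty": 0, "tz": -0.53, "yaw": 0},
  {"tx": -0.43, "ty": 0, "tz": -0.53, "yaw": 0},
  {"tx": -0.43, "ty": 0, "tz": -0.53, "yaw": 0},
  {"tx": -0.43, "ty": 0, "tz": -0.53, "yaw": 0},
  {"tx": -0.43, "ty": 0, "tz": -0.53, "yaw": 0},
  {"tx": -0.43, "ty": 0, "tz": -0.53, "yaw": 0},
  {"tx": -0.43, "ty": 0, "tz": -0.53, "yaw": 0},
  {"tx": -0.43, "ty": 0, "tz": -0.53, "yaw": 0},
  {"tx": -0.43, "ty": 0, "tz": -0.53, "yaw": 0},
  {"tx": -0.43, "ty": 0, "tz": -0.53, "yaw": 0},
])

```text
time: 50.65
eef_pos: [516.5, -2.0, 822.3]
tool_rot: [3.133, 0.524, 3.136]
force: [3.8, -0.5, 3.3]
width: 0.999
finger_force: 0.0
```

Call:
drive_tool([
  {"tx": -0.52, "ty": 0, "tz": -0.43, "yaw": 0},
  {"tx": -0.52, "ty": 0, "tz": -0.43, "yaw": 0},
  {"tx": -0.52, "ty": 0, "tz": -0.43, "yaw": 0},
  {"tx": -0.52, "ty": 0, "tz": -0.43, "yaw": 0},
  {"tx": -0.52, "ty": 0, "tz": -0.43, "yaw": 0},
  {"tx": -0.52, "ty": 0, "tz": -0.43, "yaw": 0},
  {"tx": -0.52, "ty": 0, "tz": -0.43, "yaw": 0},
  {"tx": -0.52, "ty": 0, "tz": -0.43, "yaw": 0},
  {"tx": -0.52, "ty": 0, "tz": -0.43, "yaw": 0},
  {"tx": -0.52, "ty": 0, "tz": -0.43, "yaw": 0},
  {"tx": -0.52, "ty": 0, "tz": -0.43, "yaw": 0},
  {"tx": -0.52, "ty": 0, "tz": -0.43, "yaw": 0},
])

```text
time: 51.65
eef_pos: [434.7, -3.9, 877.2]
tool_rot: [3.131, 0.639, 3.135]
force: [0.4, 0.2, 0.5]
width: 1.003
finger_force: 0.0
```

```bash
python3 st.py
```

```text
[-0.013  0.257  1.345  2.02   0.015 -0.005] [434.71777499  -3.93059121 877.17627786] [3.13090824 0.63860042 3.13499072] t 51.65
tilt 0.5961339854229871 az -3.130271123383334
```

Call:
drive_tool([
  {"tx": -0.6, "ty": 0, "tz": -0.08, "yaw": 0},
  {"tx": -0.6, "ty": 0, "tz": -0.08, "yaw": 0},
  {"tx": -0.6, "ty": 0, "tz": -0.08, "yaw": 0},
  {"tx": -0.6, "ty": 0, "tz": -0.08, "yaw": 0},
  {"tx": -0.6, "ty": 0, "tz": -0.08, "yaw": 0},
  {"tx": -0.6, "ty": 0, "tz": -0.08, "yaw": 0},
  {"tx": -0.6, "ty": 0, "tz": -0.08, "yaw": 0},
  {"tx": -0.6, "ty": 0, "tz": -0.08, "yaw": 0},
  {"tx": -0.6, "ty": 0, "tz": -0.08, "yaw": 0},
  {"tx": -0.6, "ty": 0, "tz": -0.08, "yaw": 0},
  {"tx": -0.6, "ty": 0, "tz": -0.08, "yaw": 0},
  {"tx": -0.6, "ty": 0, "tz": -0.08, "yaw": 0},
])

```text
time: 52.65
eef_pos: [449.9, -6.4, 867.9]
tool_rot: [3.127, 0.618, 3.135]
force: [0.1, -0.2, 0.9]
width: 1.003
finger_force: 0.0
```

```bash
python3 st.py
```

```text
[-0.02   0.278  1.345  2.02   0.022 -0.011] [449.92297839  -6.43076155 867.92228489] [3.12747027 0.61774463 3.13530579] t 52.65
tilt 0.5793124814671727 az -3.123500080878236
```

```bash
python3 - <<'E'
from sim import *
from rig import robot
q=np.array([-.013,.257,1.345,2.02,.015,-.005])
for i in range(12):q=row(q,[-.6,0,-.08],0,.002)
print("sim last",np.round(q,3),fk(q)[0])
q0=robot.observe()["qpos"]
for phi in(-.9,-.6,-.3,0,.3):
    q=q0.copy();o=[]
    for i in range(72):
        R=fk(q)[1];q=row(q,R.inv().apply([.6*np.sin(phi),0,.6*np.cos(phi)]),0,.002)
        if i%12==11:o.append((round(q[1]-q[2]+q[3],2),np.round(q[1:4],2).tolist(),np.round(fk(q)[0][[0,2]]).tolist()))
    print(phi,*o,sep="\n  ")
E
```

```text
sim last [-0.011  0.34   1.35   1.733  0.014 -0.   ] [552.05001163  -4.29066461 889.90583513]
-0.9
  (np.float64(0.82), [-0.1, 1.1, 2.02], [219.0, 925.0])
  (np.float64(0.62), [-0.35, 1.05, 2.02], [34.0, 945.0])
  (np.float64(0.39), [-0.5, 1.13, 2.02], [-111.0, 953.0])
  (np.float64(0.16), [-0.58, 1.28, 2.02], [-229.0, 954.0])
  (np.float64(-0.04), [-0.67, 1.35, 1.97], [-324.0, 946.0])
  (np.float64(-0.26), [-0.75, 1.35, 1.85], [-401.0, 947.0])
-0.6
  (np.float64(0.78), [0.01, 1.25, 2.02], [268.0, 937.0])
  (np.float64(0.58), [-0.16, 1.29, 2.02], [123.0, 979.0])
  (np.float64(0.38), [-0.27, 1.35, 2.0], [5.0, 1002.0])
  (np.float64(0.17), [-0.39, 1.35, 1.9], [-86.0, 1022.0])
  (np.float64(-0.05), [-0.47, 1.35, 1.76], [-157.0, 1050.0])
  (np.float64(-0.29), [-0.52, 1.35, 1.59], [-216.0, 1087.0])
-0.3
  (np.float64(0.77), [0.11, 1.35, 2.01], [324.0, 937.0])
  (np.float64(0.57), [-0.02, 1.35, 1.94], [226.0, 988.0])
  (np.float64(0.35), [-0.12, 1.35, 1.82], [154.0, 1035.0])
  (np.float64(0.12), [-0.19, 1.35, 1.66], [101.0, 1085.0])
  (np.float64(-0.11), [-0.23, 1.35, 1.47], [59.0, 1141.0])
  (np.float64(-0.35), [-0.26, 1.35, 1.25], [24.0, 1199.0])
0
  (np.float64(0.75), [0.18, 1.35, 1.92], [394.0, 930.0])
  (np.float64(0.52), [0.1, 1.35, 1.77], [358.0, 990.0])
  (np.float64(0.29), [0.06, 1.35, 1.58], [336.0, 1052.0])
  (np.float64(0.05), [0.03, 1.35, 1.37], [322.0, 1118.0])
  (np.float64(-0.19), [0.03, 1.35, 1.14], [311.0, 1182.0])
  (np.float64(-0.42), [0.03, 1.35, 0.9], [300.0, 1241.0])
0.3
  (np.float64(0.73), [0.25, 1.35, 1.83], [468.0, 915.0])
  (np.float64(0.5), [0.24, 1.35, 1.61], [493.0, 969.0])
  (np.float64(0.26), [0.24, 1.35, 1.37], [520.0, 1028.0])
  (np.float64(0.02), [0.26, 1.35, 1.11], [544.0, 1087.0])
  (np.float64(-0.21), [0.29, 1.35, 0.86], [563.0, 1141.0])
  (np.float64(-0.41), [0.31, 1.35, 0.62], [571.0, 1187.0])
```

Call:
drive_tool([
  {"tx": -0.2, "ty": 0, "tz": 0.6, "yaw": 0},
  {"tx": -0.3, "ty": 0, "tz": 0.8, "yaw": 0},
  {"tx": -0.3, "ty": 0, "tz": 0.9, "yaw": 0},
  {"tx": -0.3, "ty": 0, "tz": 0.9, "yaw": 0},
  {"tx": -0.3, "ty": 0, "tz": 0.9, "yaw": 0},
  {"tx": -0.2, "ty": 0, "tz": 0.7, "yaw": 0},
  {"tx": -0.2, "ty": 0, "tz": 0.4, "yaw": 0},
  {"tx": 0, "ty": 0, "tz": 0, "yaw": 0},
])

```text
time: 53.32
eef_pos: [630.0, -4.7, 738.0]
tool_rot: [3.127, 0.61, 3.135]
force: [1.3, 0.3, -1.2]
width: 0.997
finger_force: 0.0
```

```bash
python3 st.py
```

```text
[-0.011  0.247  0.788  1.502  0.017 -0.004] [630.03041085  -4.65104512 737.96735365] [3.12746076 0.60962992 3.13540917] t 53.3167
tilt 0.5726812931534572 az -3.12309772645746
```

Call:
drive_tool([
  {"tx": -0.3, "ty": 0, "tz": -0.1, "yaw": 0},
  {"tx": -0.45, "ty": 0, "tz": -0.2, "yaw": 0},
  {"tx": -0.45, "ty": 0, "tz": -0.2, "yaw": 0},
  {"tx": -0.45, "ty": 0, "tz": -0.2, "yaw": 0},
  {"tx": -0.45, "ty": 0, "tz": -0.2, "yaw": 0},
  {"tx": -0.45, "ty": 0, "tz": -0.2, "yaw": 0},
  {"tx": -0.45, "ty": 0, "tz": -0.2, "yaw": 0},
  {"tx": -0.45, "ty": 0, "tz": -0.2, "yaw": 0},
  {"tx": -0.45, "ty": 0, "tz": -0.2, "yaw": 0},
  {"tx": -0.45, "ty": 0, "tz": -0.2, "yaw": 0},
])

```text
time: 54.15
eef_pos: [652.8, -5.3, 810.8]
tool_rot: [3.126, 0.729, 3.133]
force: [0.1, 0.2, 0.2]
width: 1.002
finger_force: 0.0
```

```bash
python3 st.py
```

```text
[-0.011  0.476  1.346  1.712  0.017 -0.002] [652.82208247  -5.34270089 810.83015271] [3.12632872 0.72908361 3.13334559] t 54.15
tilt 0.6662837323733469 az -3.1269295490473
```

Call:
drive_tool([
  {"tx": -0.52, "ty": 0, "tz": -0.16, "yaw": 0},
  {"tx": -0.52, "ty": 0, "tz": -0.16, "yaw": 0},
  {"tx": -0.52, "ty": 0, "tz": -0.16, "yaw": 0},
  {"tx": -0.52, "ty": 0, "tz": -0.16, "yaw": 0},
  {"tx": -0.52, "ty": 0, "tz": -0.16, "yaw": 0},
  {"tx": -0.52, "ty": 0, "tz": -0.16, "yaw": 0},
  {"tx": -0.52, "ty": 0, "tz": -0.12, "yaw": 0},
  {"tx": -0.52, "ty": 0, "tz": -0.12, "yaw": 0},
  {"tx": -0.52, "ty": 0, "tz": -0.12, "yaw": 0},
  {"tx": -0.52, "ty": 0, "tz": -0.12, "yaw": 0},
  {"tx": -0.52, "ty": 0, "tz": -0.12, "yaw": 0},
  {"tx": -0.52, "ty": 0, "tz": -0.12, "yaw": 0},
])

```text
time: 55.15
eef_pos: [672.6, -6.0, 858.9]
tool_rot: [3.123, 0.927, 3.128]
force: [-0.9, 0.1, 0.0]
width: 0.997
finger_force: 0.0
```

```bash
python3 st.py
```

```text
[-1.200e-02  4.570e-01  1.346e+00  1.532e+00  1.800e-02  1.000e-03] [672.64110624  -6.028913   858.91681   ] [3.12250865 0.92747159 3.1281697 ] t 55.15
tilt 0.8001876929251659 az -3.131165387640902
```

Call:
drive_tool([
  {"tx": -0.54, "ty": 0, "tz": -0.06, "yaw": 0},
  {"tx": -0.54, "ty": 0, "tz": -0.06, "yaw": 0},
  {"tx": -0.54, "ty": 0, "tz": -0.06, "yaw": 0},
  {"tx": -0.54, "ty": 0, "tz": -0.04, "yaw": 0},
  {"tx": -0.54, "ty": 0, "tz": -0.04, "yaw": 0},
  {"tx": -0.54, "ty": 0, "tz": -0.02, "yaw": 0},
  {"tx": -0.54, "ty": 0, "tz": 0, "yaw": 0},
  {"tx": -0.54, "ty": 0, "tz": 0, "yaw": 0},
  {"tx": -0.54, "ty": 0, "tz": 0, "yaw": 0},
  {"tx": -0.54, "ty": 0, "tz": 0, "yaw": 0},
  {"tx": -0.54, "ty": 0, "tz": 0, "yaw": 0},
  {"tx": -0.54, "ty": 0, "tz": 0, "yaw": 0},
])

```text
time: 56.15
eef_pos: [703.0, -6.7, 904.6]
tool_rot: [3.114, 1.13, 3.119]
force: [0.8, 0.4, 0.6]
width: 0.999
finger_force: 0.0
```

Call:
drive_tool([
  {"tx": -0.54, "ty": 0, "tz": 0.03, "yaw": 0},
  {"tx": -0.54, "ty": 0, "tz": 0.03, "yaw": 0},
  {"tx": -0.54, "ty": 0, "tz": 0.03, "yaw": 0},
  {"tx": -0.54, "ty": 0, "tz": 0.03, "yaw": 0},
  {"tx": 0, "ty": 0, "tz": 0, "yaw": 0},
])

```text
time: 56.57
eef_pos: [711.1, -7.0, 921.3]
tool_rot: [3.109, 1.199, 3.114]
force: [0.6, -0.6, 0.7]
width: 1.0
finger_force: 0.0
```

```bash
python3 st.py
```

```text
[-0.013  0.46   1.345  1.257  0.019  0.005] [711.07860599  -7.03920412 921.25950825] [3.10945759 1.19901375 3.1139628 ] t 56.5667
tilt 0.9317543656810169 az -3.1347328336461353
```

```bash
python3 - <<'E'
from sim import *
from rig import robot
q=robot.observe()["qpos"];p,R=fk(q);z=R.as_matrix()[:,2];print("z",z,"y",R.as_matrix()[:,1])
tgt=np.array([635.2,258.2,47])-154.7*z;print("grip TCP",tgt)
up=tgt+[0,0,150]
d=R.inv().apply(up-p)/40;print("shift",d)
for i in range(30):q=row(q,d/30,0,.002)
print(np.round(q,2),fk(q)[0]-up)
for i in range(26):q=row(q,[0,0,0],-.5/26,.002)
R=fk(q)[1];print(np.round(q,2),fk(q)[0]-up,"down shift",R.inv().apply([0,0,-150])/40)
for i in range(20):q=row(q,R.inv().apply([0,0,-150])/800,0,.002)
print(np.round(q,2),fk(q)[0]-tgt)
E
```

```text
z [ 0.93173244  0.00639162 -0.36308925] y [-0.00231098  0.99992921  0.01167191]
grip TCP [491.06099108 257.21121684 103.16990667]
shift [17.62239389  6.42347901  0.98335171]
[ 0.6  -0.02 -0.95 -0.49 -0.55  0.25] [-7.89994766e-06  3.66453406e-06  2.19215376e-05]
[ 0.6  -0.02 -0.95 -0.49 -0.55 -2.89] [-1.86893323e-05  1.08007248e-05  2.55883080e-05] down shift [-3.49380467  0.04376971  1.36158479]
[ 0.6   0.34 -1.08 -0.98 -0.55 -2.89] [-1.86913102e-05  1.08028105e-05  2.56082886e-05]
```

Call:
drive_tool([
  {"tx": 0.4, "ty": 0.14, "tz": 0.02, "yaw": 0},
  {"tx": 0.7, "ty": 0.25, "tz": 0.04, "yaw": 0},
  {"tx": 0.75, "ty": 0.28, "tz": 0.04, "yaw": 0},
  {"tx": 0.75, "ty": 0.28, "tz": 0.04, "yaw": 0},
  {"tx": 0.75, "ty": 0.28, "tz": 0.04, "yaw": 0},
  {"tx": 0.75, "ty": 0.28, "tz": 0.04, "yaw": 0},
  {"tx": 0.75, "ty": 0.28, "tz": 0.04, "yaw": 0},
  {"tx": 0.75, "ty": 0.28, "tz": 0.04, "yaw": 0},
  {"tx": 0.75, "ty": 0.28, "tz": 0.04, "yaw": 0},
  {"tx": 0.75, "ty": 0.28, "tz": 0.04, "yaw": 0},
  {"tx": 0.75, "ty": 0.28, "tz": 0.04, "yaw": 0},
  {"tx": 0.75, "ty": 0.28, "tz": 0.04, "yaw": 0},
])

```text
time: 57.57
eef_pos: [613.1, 114.6, 625.1]
tool_rot: [3.11, 1.197, 3.114]
force: [-0.1, 0.2, 0.5]
width: 1.002
finger_force: 0.0
```

Call:
drive_tool([
  {"tx": 0.75, "ty": 0.28, "tz": 0.04, "yaw": 0},
  {"tx": 0.75, "ty": 0.28, "tz": 0.04, "yaw": 0},
  {"tx": 0.75, "ty": 0.28, "tz": 0.04, "yaw": 0},
  {"tx": 0.75, "ty": 0.28, "tz": 0.04, "yaw": 0},
  {"tx": 0.75, "ty": 0.28, "tz": 0.04, "yaw": 0},
  {"tx": 0.75, "ty": 0.28, "tz": 0.04, "yaw": 0},
  {"tx": 0.75, "ty": 0.28, "tz": 0.04, "yaw": 0},
  {"tx": 0.75, "ty": 0.28, "tz": 0.04, "yaw": 0},
  {"tx": 0.75, "ty": 0.28, "tz": 0.04, "yaw": 0},
  {"tx": 0.75, "ty": 0.28, "tz": 0.04, "yaw": 0},
  {"tx": 0.75, "ty": 0.28, "tz": 0.04, "yaw": 0},
  {"tx": 0.5, "ty": 0.15, "tz": 0.04, "yaw": 0},
])

```text
time: 58.57
eef_pos: [502.2, 247.4, 292.1]
tool_rot: [3.115, 1.193, 3.12]
force: [0.6, 0.6, -0.1]
width: 0.998
finger_force: 0.0
```

```bash
python3 st.py
```

```text
[ 0.565 -0.079 -0.892 -0.377 -0.514  0.236] [502.18580385 247.3865477  292.08089236] [3.11477777 1.19346777 3.12027019] t 58.5667
tilt 0.9297046953634963 az -3.1340722064175273
```

Now the half turn that brings the camera side up.

Call:
drive_tool([
  {"tx": 0, "ty": 0, "tz": 0, "yaw": -0.0192},
  {"tx": 0, "ty": 0, "tz": 0, "yaw": -0.0192},
  {"tx": 0, "ty": 0, "tz": 0, "yaw": -0.0192},
  {"tx": 0, "ty": 0, "tz": 0, "yaw": -0.0192},
  {"tx": 0, "ty": 0, "tz": 0, "yaw": -0.0192},
  {"tx": 0, "ty": 0, "tz": 0, "yaw": -0.0192},
  {"tx": 0, "ty": 0, "tz": 0, "yaw": -0.0192},
  {"tx": 0, "ty": 0, "tz": 0, "yaw": -0.0192},
  {"tx": 0, "ty": 0, "tz": 0, "yaw": -0.0192},
  {"tx": 0, "ty": 0, "tz": 0, "yaw": -0.0192},
  {"tx": 0, "ty": 0, "tz": 0, "yaw": -0.0192},
  {"tx": 0, "ty": 0, "tz": 0, "yaw": -0.0192},
])

```text
time: 59.57
eef_pos: [503.7, 246.9, 295.3]
tool_rot: [-1.948, 0.121, -1.611]
force: [-0.2, 0.1, 0.1]
width: 0.998
finger_force: 0.0
```

Call:
drive_tool([
  {"tx": 0, "ty": 0, "tz": 0, "yaw": -0.0192},
  {"tx": 0, "ty": 0, "tz": 0, "yaw": -0.0192},
  {"tx": 0, "ty": 0, "tz": 0, "yaw": -0.0192},
  {"tx": 0, "ty": 0, "tz": 0, "yaw": -0.0192},
  {"tx": 0, "ty": 0, "tz": 0, "yaw": -0.0192},
  {"tx": 0, "ty": 0, "tz": 0, "yaw": -0.0192},
  {"tx": 0, "ty": 0, "tz": 0, "yaw": -0.0192},
  {"tx": 0, "ty": 0, "tz": 0, "yaw": -0.0192},
  {"tx": 0, "ty": 0, "tz": 0, "yaw": -0.0192},
  {"tx": 0, "ty": 0, "tz": 0, "yaw": -0.0192},
  {"tx": 0, "ty": 0, "tz": 0, "yaw": -0.0192},
  {"tx": 0, "ty": 0, "tz": 0, "yaw": -0.0192},
])

```text
time: 60.57
eef_pos: [503.8, 246.9, 295.3]
tool_rot: [-2.574, -1.123, -0.608]
force: [-0.4, 0.3, 0.4]
width: 0.998
finger_force: 0.0
```

Call:
drive_tool([
  {"tx": 0, "ty": 0, "tz": 0, "yaw": -0.0192},
  {"tx": 0, "ty": 0, "tz": 0, "yaw": -0.0192},
  {"tx": 0, "ty": 0, "tz": 0, "yaw": 0},
])

```text
time: 60.82
eef_pos: [503.8, 247.0, 295.3]
tool_rot: [-3.105, -1.196, -0.033]
force: [-0.1, 0.5, -0.1]
width: 0.995
finger_force: 0.0
```

```bash
cat > g.py <<'E'
from sim import *
from rig import robot
import sys
s=robot.observe();R=Ro.from_euler('xyz',s["tool_rot"]);M=R.as_matrix();p=s["eef_pos"]
print("q",np.round(s["qpos"],2),"p",np.round(p,1),"force",np.round(s["force"],1),"w",round(s["width"],3),"t",s["time"])
print("x",M[:,0].round(3),"y",M[:,1].round(3),"z",M[:,2].round(3),"pinch",np.round(p+154.7*M[:,2],1),"roll fix yaw units",np.round(np.arctan2(-M[2,1],-M[2,0]*-1)/2/np.pi,4))
def go(x,y,z): print("pinch to",(x,y,z),"units",np.round(R.inv().apply(np.array([x,y,z])-(p+154.7*M[:,2]))/40,3))
if len(sys.argv)>3:go(*map(float,sys.argv[1:4]))
E
python3 g.py 635.2 258.2 150; python3 g.py 635.2 258.2 47|tail -1; python3 -c "
from look import *
c=robot.camera('wrist');cv2.imwrite('pics/pre.png',c['frame'])"
```

```text
q [ 0.56 -0.08 -0.89 -0.37 -0.51 -2.9 ] p [503.8 247.  295.3] force [-0.1  0.5 -0.1] w 0.995 t 60.8167
x [ 0.365 -0.012  0.931] y [ 0.002 -1.    -0.014] z [ 0.931  0.007 -0.365] pinch [647.8 248.  238.8] roll fix yaw units 0.0023
pinch to (635.2, 258.2, 150.0) units [-2.183 -0.226  0.521]
pinch to (635.2, 258.2, 47.0) units [-4.58  -0.191  1.462]
```

View pics/pre.png

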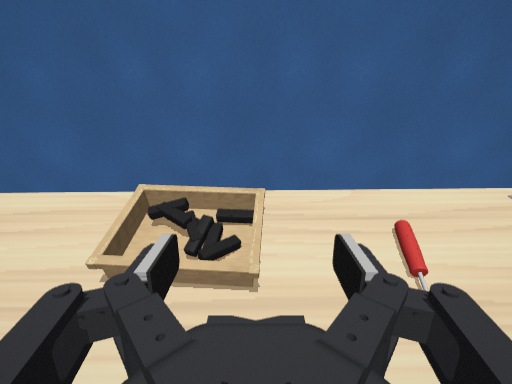

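The wrist camera now looks level, with the tray at (190,235) and the screwdriver at (410,245); the cup is below the frame. Descending onto the cup.

Call:
drive_tool([
  {"tx": -0.3, "ty": -0.04, "tz": 0.09, "yaw": 0},
  {"tx": -0.5, "ty": -0.05, "tz": 0.12, "yaw": 0},
  {"tx": -0.5, "ty": -0.05, "tz": 0.12, "yaw": 0},
  {"tx": -0.5, "ty": -0.05, "tz": 0.12, "yaw": 0},
  {"tx": -0.38, "ty": -0.04, "tz": 0.07, "yaw": 0.0023},
  {"tx": 0, "ty": 0, "tz": 0, "yaw": 0},
  {"tx": 0, "ty": 0, "tz": 0, "yaw": 0},
])

```text
time: 61.45
eef_pos: [491.2, 257.6, 205.8]
tool_rot: [-3.059, -1.194, -0.082]
force: [0.4, 0.2, 0.8]
width: 0.997
finger_force: 0.0
```

```bash
python3 g.py 635.2 258.2 48
```

```text
q [ 0.6   0.07 -1.   -0.63 -0.54 -2.87] p [491.2 257.6 205.8] force [0.4 0.2 0.8] w 0.997 t 61.45
x [ 0.367 -0.03   0.93 ] y [-0.005 -1.    -0.03 ] z [ 0.93   0.006 -0.367] pinch [635.1 258.6 149. ] roll fix yaw units 0.0052
pinch to (635.2, 258.2, 48.0) units [-2.346  0.086  0.93 ]
```

Call:
drive_tool([
  {"tx": -0.3, "ty": 0, "tz": 0.12, "yaw": -0.0048},
  {"tx": -0.4, "ty": 0, "tz": 0.16, "yaw": 0},
  {"tx": -0.4, "ty": 0, "tz": 0.16, "yaw": 0},
  {"tx": -0.4, "ty": 0, "tz": 0.16, "yaw": 0},
  {"tx": -0.35, "ty": 0, "tz": 0.14, "yaw": 0},
  {"tx": -0.3, "ty": 0, "tz": 0.12, "yaw": 0},
  {"tx": -0.2, "ty": 0, "tz": 0.07, "yaw": 0},
  {"tx": 0, "ty": 0, "tz": 0, "yaw": 0},
  {"tx": 0, "ty": 0, "tz": 0, "yaw": 0},
])

```text
time: 62.2
eef_pos: [492.5, 258.5, 106.5]
tool_rot: [-3.133, -1.198, -0.003]
force: [-0.5, -0.1, 0.1]
width: 0.994
finger_force: 0.0
```

```bash
python3 g.py 635.2 258.2 48
```

```text
q [ 0.6   0.33 -1.08 -0.97 -0.55 -2.9 ] p [492.5 258.5 106.5] force [-0.5 -0.1  0.1] w 0.994 t 62.2
x [ 0.364 -0.001  0.931] y [ 0.006 -1.    -0.003] z [ 0.931  0.006 -0.364] pinch [636.5 259.5  50.2] roll fix yaw units 0.0005
pinch to (635.2, 258.2, 48.0) units [-0.063  0.033 -0.011]
```

Good, no contact. Close and lift a little.

Call:
drive_tool([
  {"tx": -0.04, "ty": 0.03, "tz": 0, "yaw": 0},
  {"tx": 0, "ty": 0, "tz": 0, "yaw": 0},
  {"tx": 0, "ty": 0, "tz": 0, "yaw": 0},
  {"tx": 0, "ty": 0, "tz": 0, "yaw": 0},
  {"tx": 0, "ty": 0, "tz": 0, "yaw": 0},
  {"tx": 0, "ty": 0, "tz": 0, "yaw": 0},
  {"tx": 0, "ty": 0, "tz": 0, "yaw": 0},
  {"tx": 0, "ty": 0, "tz": 0, "yaw": 0},
  {"tx": 0, "ty": 0, "tz": 0, "yaw": 0},
], gripper=-1)

```text
time: 62.95
eef_pos: [491.6, 257.4, 105.8]
tool_rot: [-3.132, -1.2, -0.003]
force: [-3.5, -0.2, 6.7]
width: 0.744
finger_force: 62.2
```

```bash
python3 g.py
```

```text
q [ 0.6   0.33 -1.08 -0.97 -0.54 -2.9 ] p [491.6 257.4 105.8] force [-3.5 -0.2  6.7] w 0.744 t 62.95
x [ 0.362 -0.001  0.932] y [ 0.006 -1.    -0.004] z [ 0.932  0.007 -0.362] pinch [635.8 258.4  49.8] roll fix yaw units 0.0006
```

Call:
drive_tool([
  {"tx": 0.2, "ty": 0, "tz": -0.08, "yaw": 0},
  {"tx": 0.4, "ty": 0, "tz": -0.16, "yaw": 0},
  {"tx": 0.5, "ty": 0, "tz": -0.2, "yaw": 0},
  {"tx": 0.5, "ty": 0, "tz": -0.2, "yaw": 0},
  {"tx": 0.5, "ty": 0, "tz": -0.2, "yaw": 0},
  {"tx": 0.4, "ty": 0, "tz": -0.15, "yaw": 0},
  {"tx": 0.2, "ty": 0, "tz": -0.08, "yaw": 0},
  {"tx": 0, "ty": 0, "tz": 0, "yaw": 0},
])

```text
time: 63.62
eef_pos: [491.0, 257.0, 223.1]
tool_rot: [-3.13, -1.2, -0.005]
force: [-0.4, 0.6, -1.5]
width: 0.751
finger_force: 63.1
```

```bash
python3 g.py 465 363 165; python3 - <<'E'
from rig import robot
from loc import *
c=robot.camera("scene");t=robot.camera("top")
p=proj(c,[[637,259,150]])[0];u=proj(t,[[637,259,150]])[0]
f=lambda im,p,r:cv2.resize(im[max(0,int(p[1])-r):int(p[1])+r,max(0,int(p[0])-r):int(p[0])+r],(390,390),interpolation=cv2.INTER_CUBIC)
cv2.imwrite("pics/held.png",cv2.hconcat([f(c["frame"],p,48),f(t["frame"],u,60)]))
# bin rim from the start top picture
import cv2
E
```

```text
q [ 0.6   0.04 -0.99 -0.59 -0.54 -2.9 ] p [491.  257.  223.1] force [-0.4  0.6 -1.5] w 0.751 t 63.6167
x [ 0.362 -0.002  0.932] y [ 0.006 -1.    -0.004] z [ 0.932  0.007 -0.362] pinch [635.2 258.1 167.1] roll fix yaw units 0.0007
pinch to (465.0, 363.0, 165.0) units [-1.595 -2.649 -3.928]
```

View pics/held.png

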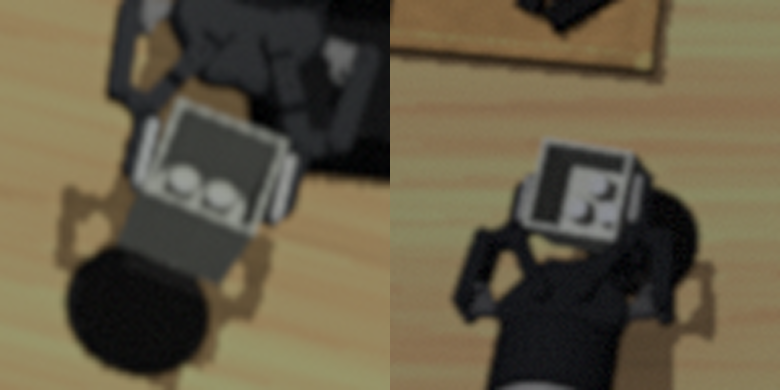

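The cup is held upright with the spacers inside. Carry it over the bin.

Call:
drive_tool([
  {"tx": -0.05, "ty": -0.15, "tz": -0.15, "yaw": 0},
  {"tx": -0.13, "ty": -0.3, "tz": -0.32, "yaw": 0},
  {"tx": -0.13, "ty": -0.32, "tz": -0.34, "yaw": 0},
  {"tx": -0.14, "ty": -0.34, "tz": -0.36, "yaw": 0},
  {"tx": -0.15, "ty": -0.34, "tz": -0.36, "yaw": 0},
  {"tx": -0.15, "ty": -0.34, "tz": -0.36, "yaw": 0},
  {"tx": -0.15, "ty": -0.34, "tz": -0.36, "yaw": 0},
  {"tx": -0.15, "ty": -0.34, "tz": -0.36, "yaw": 0},
  {"tx": -0.15, "ty": -0.34, "tz": -0.36, "yaw": 0},
  {"tx": -0.14, "ty": -0.34, "tz": -0.36, "yaw": 0},
  {"tx": -0.12, "ty": -0.27, "tz": -0.28, "yaw": 0},
  {"tx": -0.07, "ty": -0.15, "tz": -0.16, "yaw": 0},
])

```text
time: 64.72
eef_pos: [325.4, 399.6, 217.2]
tool_rot: [3.14, -1.195, 0.01]
force: [0.1, -0.1, -2.0]
width: 0.749
finger_force: 63.2
```

Call:
drive_tool([
  {"tx": 0, "ty": 0, "tz": 0, "yaw": 0},
  {"tx": 0, "ty": 0, "tz": 0, "yaw": 0},
  {"tx": 0, "ty": 0, "tz": 0, "yaw": 0},
])

```text
time: 64.97
eef_pos: [327.2, 398.2, 218.0]
tool_rot: [-3.14, -1.196, 0.004]
force: [0.1, -1.0, -1.3]
width: 0.752
finger_force: 63.1
```

```bash
python3 g.py 472 402 135; python3 - <<'E'
import loc;from loc import *
from rig import robot
c=robot.camera("top");c["frame"]=cv2.imread("pics/top0.png")
print(fit([c],"bin",(101,261),55,130,130,fz=False))
s=robot.camera("scene");s["frame"]=cv2.imread("pics/scene0.png");print(fit([s],"bin",(416,172),55,130,130,fz=False))
E
```

```text
q [ 1.08  0.01 -0.93 -0.25 -0.96 -2.55] p [327.2 398.2 218. ] force [ 0.1 -1.  -1.3] w 0.752 t 64.9667
x [0.366 0.002 0.931] y [ 0.006 -1.    -0.001] z [ 0.931  0.006 -0.366] pinch [471.2 399.1 161.4] roll fix yaw units 0.0001
pinch to (472.0, 402.0, 135.0) units [-0.607 -0.072  0.261]
(array([437.336, 356.265,   1.744,  50.83 ]), np.float64(0.044), 1)
(array([4.44563e+02, 3.62717e+02, 1.49000e-01, 5.30000e+01]), np.float64(0.062), 1)
```

Call:
drive_tool([
  {"tx": -0.2, "ty": 0, "tz": 0.09, "yaw": 0},
  {"tx": -0.25, "ty": 0, "tz": 0.1, "yaw": 0},
  {"tx": -0.16, "ty": 0, "tz": 0.07, "yaw": 0},
  {"tx": 0, "ty": 0, "tz": 0, "yaw": 0.01},
  {"tx": 0, "ty": 0, "tz": 0, "yaw": 0.0192},
  {"tx": 0, "ty": 0, "tz": 0, "yaw": 0.0192},
  {"tx": 0, "ty": 0, "tz": 0, "yaw": 0.0192},
  {"tx": 0, "ty": 0, "tz": 0, "yaw": 0.0192},
  {"tx": 0, "ty": 0, "tz": 0, "yaw": 0.0192},
  {"tx": 0, "ty": 0, "tz": 0, "yaw": 0.0192},
  {"tx": 0, "ty": 0, "tz": 0, "yaw": 0.0192},
  {"tx": 0, "ty": 0, "tz": 0, "yaw": 0.0192},
])

```text
time: 66.07
eef_pos: [328.3, 398.2, 192.0]
tool_rot: [-1.999, -0.495, -1.352]
force: [0.9, -0.6, -2.7]
width: 0.749
finger_force: 63.1
```

```bash
python3 g.py
```

```text
q [ 1.08  0.06 -0.96 -0.34 -0.96 -1.52] p [328.3 398.2 192. ] force [ 0.9 -0.6 -2.7] w 0.749 t 66.0667
x [ 0.191 -0.859  0.475] y [-0.311 -0.512 -0.801] z [ 0.931  0.005 -0.365] pinch [472.3 399.  135.5] roll fix yaw units 0.1648
```

Call:
drive_tool([
  {"tx": 0, "ty": 0, "tz": 0, "yaw": 0.0192},
  {"tx": 0, "ty": 0, "tz": 0, "yaw": 0.0192},
  {"tx": 0, "ty": 0, "tz": 0, "yaw": 0.0192},
  {"tx": 0, "ty": 0, "tz": 0, "yaw": 0.0192},
  {"tx": 0, "ty": 0, "tz": 0, "yaw": 0.0192},
  {"tx": 0, "ty": 0, "tz": 0, "yaw": 0.0192},
  {"tx": 0, "ty": 0, "tz": 0, "yaw": 0.0192},
  {"tx": 0, "ty": 0, "tz": 0, "yaw": 0.0192},
  {"tx": 0, "ty": 0, "tz": 0, "yaw": 0.0192},
  {"tx": 0, "ty": 0, "tz": 0, "yaw": 0.0192},
  {"tx": 0, "ty": 0, "tz": 0, "yaw": 0.0192},
  {"tx": 0, "ty": 0, "tz": 0, "yaw": 0.0192},
])

```text
time: 67.07
eef_pos: [328.3, 398.2, 192.0]
tool_rot: [-2.141, 0.828, -2.006]
force: [-0.4, -0.1, -2.2]
width: 0.753
finger_force: 63.3
```

Call:
drive_tool([
  {"tx": 0, "ty": 0, "tz": 0, "yaw": 0.0192},
  {"tx": 0, "ty": 0, "tz": 0, "yaw": 0.0192},
  {"tx": 0, "ty": 0, "tz": 0, "yaw": 0},
  {"tx": 0, "ty": 0, "tz": 0, "yaw": 0},
  {"tx": 0, "ty": 0, "tz": 0, "yaw": 0},
  {"tx": 0, "ty": 0, "tz": 0, "yaw": 0},
  {"tx": 0, "ty": 0, "tz": 0, "yaw": 0},
  {"tx": 0, "ty": 0, "tz": 0, "yaw": 0},
  {"tx": 0, "ty": 0, "tz": 0, "yaw": 0},
  {"tx": 0, "ty": 0, "tz": 0, "yaw": 0},
])

```text
time: 67.9
eef_pos: [327.9, 398.7, 192.2]
tool_rot: [-2.334, 1.014, -2.245]
force: [0.2, -0.1, -0.5]
width: 0.747
finger_force: 63.6
```

```bash
python3 g.py; python3 - <<'E'
from rig import robot
from loc import *
c=robot.camera("scene");t=robot.camera("top")
p=proj(c,[[455,370,70]])[0];u=proj(t,[[455,370,70]])[0]
f=lambda im,p,r:cv2.resize(im[max(0,int(p[1])-r):int(p[1])+r,max(0,int(p[0])-r):int(p[0])+r],(390,390),interpolation=cv2.INTER_CUBIC)
cv2.imwrite("pics/pour.png",cv2.hconcat([f(c["frame"],p,50),f(t["frame"],u,50)]))
h=cv2.cvtColor(c["frame"],cv2.COLOR_BGR2HSV)
E
```

```text
q [ 1.08  0.06 -0.96 -0.34 -0.96  0.17] p [327.9 398.7 192.2] force [ 0.2 -0.1 -0.5] w 0.747 t 67.9
x [-0.33  -0.413 -0.849] y [-0.156  0.911 -0.382] z [ 0.931  0.006 -0.365] pinch [471.9 399.7 135.7] roll fix yaw units 0.4327
```

Call:
drive_tool([
  {"tx": 0, "ty": 0, "tz": 0, "yaw": 0.0192},
  {"tx": 0, "ty": 0, "tz": 0, "yaw": 0.0192},
  {"tx": 0, "ty": 0, "tz": 0, "yaw": 0.0192},
  {"tx": 0, "ty": 0, "tz": 0, "yaw": 0.0101},
  {"tx": 0, "ty": 0, "tz": 0, "yaw": 0},
  {"tx": -0.25, "ty": 0, "tz": 0, "yaw": 0},
  {"tx": 0.25, "ty": 0, "tz": 0, "yaw": 0},
  {"tx": -0.25, "ty": 0, "tz": 0, "yaw": 0},
  {"tx": 0.25, "ty": 0, "tz": 0, "yaw": 0},
  {"tx": 0, "ty": 0, "tz": 0, "yaw": 0},
  {"tx": 0, "ty": 0, "tz": 0, "yaw": 0},
  {"tx": 0, "ty": 0, "tz": 0, "yaw": 0},
])

```text
time: 69.0
eef_pos: [327.7, 398.5, 191.7]
tool_rot: [3.138, 1.196, -3.139]
force: [-1.2, -0.7, -1.2]
width: 0.745
finger_force: 63.6
```

```bash
python3 g.py
```

```text
q [ 1.08  0.06 -0.96 -0.34 -0.96  0.59] p [327.7 398.5 191.7] force [-1.2 -0.7 -1.2] w 0.745 t 69.0
x [-0.366 -0.001 -0.931] y [-0.006  1.     0.001] z [ 0.931  0.006 -0.366] pinch [471.7 399.5 135.1] roll fix yaw units -0.4998
```

Call:
drive_tool([
  {"tx": 0, "ty": 0, "tz": 0, "yaw": -0.01},
  {"tx": 0, "ty": 0, "tz": 0, "yaw": -0.0192},
  {"tx": 0, "ty": 0, "tz": 0, "yaw": -0.0192},
  {"tx": 0, "ty": 0, "tz": 0, "yaw": -0.0192},
  {"tx": 0, "ty": 0, "tz": 0, "yaw": -0.0192},
  {"tx": 0, "ty": 0, "tz": 0, "yaw": -0.0192},
  {"tx": 0, "ty": 0, "tz": 0, "yaw": -0.0192},
  {"tx": 0, "ty": 0, "tz": 0, "yaw": -0.0192},
  {"tx": 0, "ty": 0, "tz": 0, "yaw": -0.0192},
  {"tx": 0, "ty": 0, "tz": 0, "yaw": -0.0192},
  {"tx": 0, "ty": 0, "tz": 0, "yaw": -0.0192},
  {"tx": 0, "ty": 0, "tz": 0, "yaw": -0.0192},
])

```text
time: 70.0
eef_pos: [327.9, 398.7, 192.1]
tool_rot: [-1.95, 0.165, -1.629]
force: [-0.0, 0.2, -1.5]
width: 0.745
finger_force: 63.5
```

Call:
drive_tool([
  {"tx": 0, "ty": 0, "tz": 0, "yaw": -0.0192},
  {"tx": 0, "ty": 0, "tz": 0, "yaw": -0.0192},
  {"tx": 0, "ty": 0, "tz": 0, "yaw": -0.0192},
  {"tx": 0, "ty": 0, "tz": 0, "yaw": -0.0192},
  {"tx": 0, "ty": 0, "tz": 0, "yaw": -0.0192},
  {"tx": 0, "ty": 0, "tz": 0, "yaw": -0.0192},
  {"tx": 0, "ty": 0, "tz": 0, "yaw": -0.0192},
  {"tx": 0, "ty": 0, "tz": 0, "yaw": -0.0192},
  {"tx": 0, "ty": 0, "tz": 0, "yaw": -0.0192},
  {"tx": 0, "ty": 0, "tz": 0, "yaw": -0.0192},
  {"tx": 0, "ty": 0, "tz": 0, "yaw": -0.0192},
  {"tx": 0, "ty": 0, "tz": 0, "yaw": -0.0192},
])

```text
time: 71.0
eef_pos: [327.9, 398.7, 192.1]
tool_rot: [-2.496, -1.096, -0.696]
force: [0.4, 0.7, -1.3]
width: 0.751
finger_force: 63.6
```

```bash
python3 g.py 635.8 257.5 170
```

```text
q [ 1.08  0.06 -0.96 -0.34 -0.96 -2.25] p [327.9 398.7 192.1] force [ 0.4  0.7 -1.3] w 0.751 t 71.0
x [ 0.351 -0.293  0.889] y [-0.102 -0.956 -0.275] z [ 0.931  0.006 -0.365] pinch [471.9 399.7 135.6] roll fix yaw units 0.0478
pinch to (635.8, 257.5, 170.0) units [3.246 2.745 3.478]
```

Call:
drive_tool([
  {"tx": 0, "ty": 0, "tz": 0, "yaw": -0.016},
  {"tx": 0, "ty": 0, "tz": 0, "yaw": -0.016},
  {"tx": 0, "ty": 0, "tz": 0, "yaw": -0.0158},
  {"tx": 0.3, "ty": 0, "tz": -0.12, "yaw": 0},
  {"tx": 0.4, "ty": 0, "tz": -0.16, "yaw": 0},
  {"tx": 0.2, "ty": 0, "tz": -0.08, "yaw": 0},
  {"tx": 0, "ty": 0, "tz": 0, "yaw": 0},
])

```text
time: 71.58
eef_pos: [328.0, 399.2, 233.4]
tool_rot: [-3.115, -1.199, -0.02]
force: [1.1, 0.5, -0.9]
width: 0.749
finger_force: 63.6
```

```bash
python3 g.py 635.8 257.5 170
```

```text
q [ 1.08 -0.01 -0.91 -0.22 -0.96 -2.55] p [328.  399.2 233.4] force [ 1.1  0.5 -0.9] w 0.749 t 71.5833
x [ 0.363 -0.007  0.932] y [ 0.004 -1.    -0.01 ] z [ 0.932  0.008 -0.363] pinch [472.2 400.4 177.2] roll fix yaw units 0.0016
pinch to (635.8, 257.5, 170.0) units [1.343 3.592 3.85 ]
```

Call:
drive_tool([
  {"tx": 0.06, "ty": 0.15, "tz": 0.16, "yaw": -0.0016},
  {"tx": 0.12, "ty": 0.33, "tz": 0.35, "yaw": 0},
  {"tx": 0.13, "ty": 0.35, "tz": 0.37, "yaw": 0},
  {"tx": 0.13, "ty": 0.35, "tz": 0.37, "yaw": 0},
  {"tx": 0.13, "ty": 0.35, "tz": 0.37, "yaw": 0},
  {"tx": 0.13, "ty": 0.35, "tz": 0.37, "yaw": 0},
  {"tx": 0.13, "ty": 0.35, "tz": 0.37, "yaw": 0},
  {"tx": 0.13, "ty": 0.35, "tz": 0.37, "yaw": 0},
  {"tx": 0.13, "ty": 0.35, "tz": 0.37, "yaw": 0},
  {"tx": 0.13, "ty": 0.33, "tz": 0.37, "yaw": 0},
  {"tx": 0.08, "ty": 0.2, "tz": 0.24, "yaw": 0},
  {"tx": 0.04, "ty": 0.12, "tz": 0.14, "yaw": 0},
])

```text
time: 72.58
eef_pos: [492.4, 255.3, 224.1]
tool_rot: [3.13, -1.196, 0.018]
force: [0.8, -0.1, -1.1]
width: 0.743
finger_force: 63.6
```

Call:
drive_tool([
  {"tx": 0, "ty": 0, "tz": 0, "yaw": 0},
  {"tx": 0, "ty": 0, "tz": 0, "yaw": 0},
  {"tx": 0, "ty": 0, "tz": 0, "yaw": 0},
])

```text
time: 72.83
eef_pos: [491.2, 256.8, 224.6]
tool_rot: [3.131, -1.196, 0.019]
force: [0.1, 0.3, -0.5]
width: 0.749
finger_force: 63.6
```

```bash
python3 g.py 635.8 257.5 52; python3 - <<'E'
from rig import robot
from loc import *
c=robot.camera("scene");t=robot.camera("top")
f=lambda c,P,r:(lambda p:cv2.resize(c["frame"][max(0,int(p[1])-r):int(p[1])+r,max(0,int(p[0])-r):int(p[0])+r],(290,290),interpolation=cv2.INTER_CUBIC))(proj(c,[P])[0])
A=cv2.hconcat([f(c,[440,361,10],36),f(t,[440,361,10],36)]);A=cv2.convertScaleAbs(A,alpha=1.8)
B=cv2.hconcat([f(c,[637,259,190],36),f(t,[637,259,190],36)])
cv2.imwrite("pics/after.png",cv2.vconcat([A,B]))
E
```

```text
q [ 0.6   0.03 -0.98 -0.57 -0.54 -2.91] p [491.2 256.8 224.6] force [ 0.1  0.3 -0.5] w 0.749 t 72.8333
x [0.366 0.007 0.931] y [ 0.009 -1.     0.004] z [ 0.931  0.007 -0.366] pinch [635.2 257.9 167.9] roll fix yaw units -0.0007
pinch to (635.8, 257.5, 52.0) units [-2.692e+00 -2.000e-03  1.075e+00]
```

View pics/after.png

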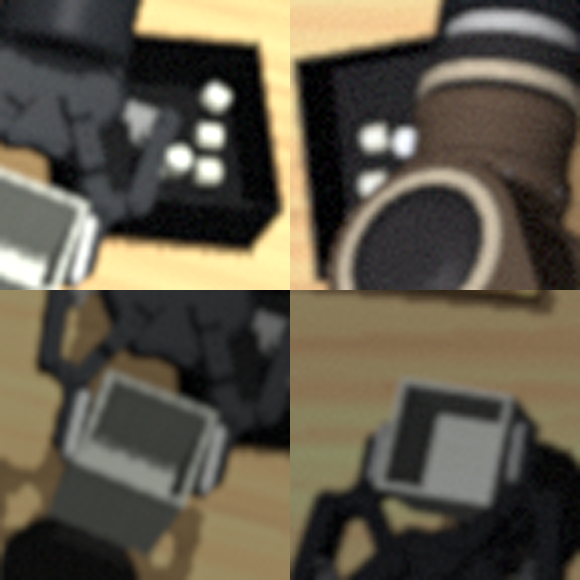

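The cup is empty and the spacers lie in the bin, at scene-crop (215,97), (210,133), (180,158) and (210,168). Set the cup down.

Call:
drive_tool([
  {"tx": -0.3, "ty": 0, "tz": 0.12, "yaw": 0},
  {"tx": -0.45, "ty": 0, "tz": 0.18, "yaw": 0},
  {"tx": -0.45, "ty": 0, "tz": 0.18, "yaw": 0},
  {"tx": -0.45, "ty": 0, "tz": 0.18, "yaw": 0},
  {"tx": -0.4, "ty": 0, "tz": 0.16, "yaw": 0},
  {"tx": -0.3, "ty": 0, "tz": 0.12, "yaw": 0},
  {"tx": -0.15, "ty": 0, "tz": 0.06, "yaw": 0},
  {"tx": -0.1, "ty": 0, "tz": 0.04, "yaw": 0},
  {"tx": 0, "ty": 0, "tz": 0, "yaw": 0},
  {"tx": 0, "ty": 0, "tz": 0, "yaw": 0},
])

```text
time: 73.77
eef_pos: [492.6, 256.5, 113.5]
tool_rot: [3.133, -1.197, 0.017]
force: [0.4, 0.1, -1.1]
width: 0.752
finger_force: 63.6
```

```bash
python3 g.py 635.8 257.5 50.5
```

```text
q [ 0.59  0.31 -1.08 -0.94 -0.54 -2.91] p [492.6 256.5 113.5] force [ 0.4  0.1 -1.1] w 0.752 t 73.7667
x [0.365 0.006 0.931] y [ 0.009 -1.     0.003] z [ 0.931  0.007 -0.365] pinch [636.6 257.6  57.1] roll fix yaw units -0.0005
pinch to (635.8, 257.5, 50.5) units [-0.161  0.002  0.041]
```

Call:
drive_tool([
  {"tx": -0.08, "ty": 0, "tz": 0.02, "yaw": 0},
  {"tx": -0.05, "ty": 0, "tz": 0.02, "yaw": 0},
  {"tx": -0.03, "ty": 0, "tz": 0.01, "yaw": 0},
  {"tx": 0, "ty": 0, "tz": 0, "yaw": 0},
  {"tx": 0, "ty": 0, "tz": 0, "yaw": 0},
  {"tx": 0, "ty": 0, "tz": 0, "yaw": 0},
])

```text
time: 74.27
eef_pos: [492.0, 256.1, 106.5]
tool_rot: [3.133, -1.197, 0.017]
force: [-0.2, 0.1, -1.5]
width: 0.747
finger_force: 63.5
```

Call:
drive_tool([
  {"tx": 0, "ty": 0, "tz": 0, "yaw": 0},
  {"tx": 0, "ty": 0, "tz": 0, "yaw": 0},
  {"tx": 0, "ty": 0, "tz": 0, "yaw": 0},
  {"tx": 0, "ty": 0, "tz": 0, "yaw": 0},
  {"tx": 0, "ty": 0, "tz": 0, "yaw": 0},
  {"tx": 0, "ty": 0, "tz": 0, "yaw": 0},
], gripper=1)

```text
time: 74.77
eef_pos: [492.0, 256.1, 106.4]
tool_rot: [3.132, -1.197, 0.017]
force: [-0.4, -0.0, 0.1]
width: 0.998
finger_force: 0.0
```

Call:
drive_tool([
  {"tx": 0.15, "ty": 0, "tz": -0.06, "yaw": 0},
  {"tx": 0.3, "ty": 0, "tz": -0.12, "yaw": 0},
  {"tx": 0.4, "ty": 0, "tz": -0.16, "yaw": 0},
  {"tx": 0.5, "ty": 0, "tz": -0.2, "yaw": 0},
  {"tx": 0.6, "ty": 0, "tz": -0.24, "yaw": 0},
  {"tx": 0.7, "ty": 0, "tz": -0.28, "yaw": 0},
  {"tx": 0.7, "ty": 0, "tz": -0.28, "yaw": 0},
  {"tx": 0.7, "ty": 0, "tz": -0.28, "yaw": 0},
  {"tx": 0.7, "ty": 0, "tz": -0.28, "yaw": 0},
  {"tx": 0.7, "ty": 0, "tz": -0.28, "yaw": 0},
  {"tx": 0.4, "ty": 0, "tz": -0.16, "yaw": 0},
  {"tx": 0, "ty": 0, "tz": 0, "yaw": 0},
])

```text
time: 75.77
eef_pos: [490.8, 257.3, 365.6]
tool_rot: [-3.135, -1.206, 0.002]
force: [0.2, 0.2, 0.8]
width: 1.002
finger_force: 0.0
```

Call:
drive_tool([
  {"tx": 0.4, "ty": 0, "tz": -0.16, "yaw": 0},
  {"tx": 0.7, "ty": 0, "tz": -0.28, "yaw": 0},
  {"tx": 0.7, "ty": 0, "tz": -0.28, "yaw": 0},
  {"tx": 0.7, "ty": 0, "tz": -0.28, "yaw": 0},
  {"tx": 0.7, "ty": 0, "tz": -0.28, "yaw": 0},
  {"tx": 0.7, "ty": 0, "tz": -0.28, "yaw": 0},
  {"tx": 0.4, "ty": 0, "tz": -0.16, "yaw": 0},
  {"tx": 0, "ty": 0, "tz": 0, "yaw": 0},
  {"tx": 0, "ty": 0, "tz": 0, "yaw": 0},
])

```text
time: 76.52
eef_pos: [488.9, 257.5, 544.2]
tool_rot: [3.134, -1.198, 0.016]
force: [-0.0, 0.2, -0.5]
width: 1.002
finger_force: 0.0
```

```bash
python3 g.py; python3 - <<'E'
import loc;from loc import *
from rig import robot
t=robot.camera("top");s=robot.camera("scene");cv2.imwrite("pics/endtop.png",t["frame"]);cv2.imwrite("pics/endscene.png",s["frame"])
a=cv2.imread("pics/top0.png")
for n,c,r in(("top",t,a),("scene",s,cv2.imread("pics/scene0.png"))):
  for k,P,rad in(("cup",(635,258,72),18),("tape",(613,-205,45),24),("screw",(750,30,10),40)):
    u,v=proj(c,[P])[0].astype(int);d=cv2.absdiff(c["frame"],r)[v-rad:v+rad,u-rad:u+rad].max(2);print(n,k,(u,v),"changed px >40:",int((d>40).sum()),"of",d.size)
# column top, shift of tin/board in top view
h=cv2.cvtColor(t["frame"],cv2.COLOR_BGR2HSV);u=proj(t,box(426,-374,-.197,132,132,68,52)[:4])
m=((h[...,1]<45)&(h[...,2]>85)).astype(np.uint8);n,l,st,ce=cv2.connectedComponentsWithStats(m);w=proj(t,[[426,-374,132]])[0]
i=min((i for i in range(1,n) if st[i,4]>100),key=lambda i:np.hypot(*(ce[i]-w)));print("tin expected px",w,"seen",ce[i],st[i,4],"world",ray(t,*ce[i],132))
hb=proj(t,[[440,361,12]])[0].astype(int);f=t["frame"][hb[1]-26:hb[1]+26,hb[0]-28:hb[0]+28].min(2)
n,l,st,ce=cv2.connectedComponentsWithStats((f>70).astype(np.uint8));print("bin blobs",[(st[i,4],(ce[i]+hb-[28,26]).round().tolist()) for i in range(1,n)])
E
```

```text
q [ 0.6  -0.26 -0.45  0.26 -0.55 -2.9 ] p [488.9 257.5 544.2] force [-0.   0.2 -0.5] w 1.002 t 76.5167
x [0.364 0.006 0.931] y [ 0.008 -1.     0.003] z [ 0.931  0.007 -0.364] pinch [632.9 258.5 487.8] roll fix yaw units -0.0005
top cup (np.int64(144), np.int64(177)) changed px >40: 182 of 1296
top tape (np.int64(336), np.int64(192)) changed px >40: 0 of 2304
top screw (np.int64(241), np.int64(140)) changed px >40: 1 of 6400
scene cup (np.int64(368), np.int64(221)) changed px >40: 497 of 1296
scene tape (np.int64(192), np.int64(170)) changed px >40: 0 of 2304
scene screw (np.int64(262), np.int64(247)) changed px >40: 248 of 6400
tin expected px [423.21276909 271.0597368 ] seen [423.00961538 272.95741758] 728 world [ 421.9319404  -373.32181302]
bin blobs [(np.int32(24), [79.0, 235.0]), (np.int32(121), [95.0, 257.0]), (np.int32(39), [87.0, 270.0]), (np.int32(44), [119.0, 280.0]), (np.int32(35), [85.0, 283.0])]
```

Call:
drive_tool([
  {"tx": 0, "ty": 0.4, "tz": -0.3, "yaw": 0},
  {"tx": 0, "ty": 0.7, "tz": -0.5, "yaw": 0},
  {"tx": 0, "ty": 0.7, "tz": -0.5, "yaw": 0},
  {"tx": 0, "ty": 0.7, "tz": -0.5, "yaw": 0},
  {"tx": 0, "ty": 0.7, "tz": -0.5, "yaw": 0},
  {"tx": 0, "ty": 0.7, "tz": -0.5, "yaw": 0},
  {"tx": 0, "ty": 0.7, "tz": -0.3, "yaw": 0},
  {"tx": 0, "ty": 0.7, "tz": -0.2, "yaw": 0},
  {"tx": 0, "ty": 0.4, "tz": 0, "yaw": 0},
  {"tx": 0, "ty": 0, "tz": 0, "yaw": 0},
  {"tx": 0, "ty": 0, "tz": 0, "yaw": 0},
])

```text
time: 77.53
eef_pos: [368.2, 28.0, 590.8]
tool_rot: [3.132, -1.194, 0.015]
force: [0.9, 0.1, -0.6]
width: 1.001
finger_force: 0.0
```

```bash
python3 g.py|head -1; python3 - <<'E'
import loc;from loc import *
from rig import robot
for n,c in(("top",robot.camera("top")),("scene",robot.camera("scene"))):
    a=cv2.imread(f"pics/{n}0.png");b=c["frame"]
    u,v=proj(c,[[635,258,40]])[0].round().astype(int);T=a[v-18:v+18,u-18:u+18];S=b[v-28:v+28,u-28:u+28]
    r=cv2.matchTemplate(S,T,cv2.TM_CCOEFF_NORMED);_,mx,_,l=cv2.minMaxLoc(r);print(n,"cup score",round(mx,3),"shift px",np.array(l)-10)
    h=cv2.cvtColor(b,cv2.COLOR_BGR2HSV)
    br=((h[...,1]<60)&(h[...,2]>110)).astype(np.uint8);k,L,st,ce=cv2.connectedComponentsWithStats(br)
    print([(ray(c,*ce[i],12).round().tolist(),int(st[i,4])) for i in range(1,k) if st[i,4]>7 and st[i,4]<400])
    # spacers: bright in bin
    q=proj(c,box(440,361,.16,10,10,122,122)[:4]);M=np.zeros(b.shape[:2],np.uint8);cv2.fillConvexPoly(M,cv2.convexHull(q.astype(np.int32)),1)
    br=((b.min(2)>60)&(M>0)).astype(np.uint8);k,L,st,ce=cv2.connectedComponentsWithStats(br);print("bin",[(ray(c,*ce[i],12).round().tolist(),int(st[i,4])) for i in range(1,k)])
E
```

```text
q [ 0.11 -0.65 -0.55  0.48 -0.1  -3.11] p [368.2  28.  590.8] force [ 0.9  0.1 -0.6] w 1.001 t 77.5333
top cup score 0.95 shift px [1 0]
[([734.0, 19.0], 110), ([660.0, 294.0], 67), ([639.0, 260.0], 302), ([581.0, 147.0], 48), ([582.0, -44.0], 51), ([589.0, -213.0], 8), ([454.0, 365.0], 24), ([446.0, 399.0], 24), ([445.0, 380.0], 27), ([418.0, 398.0], 22), ([396.0, 320.0], 30), ([386.0, 400.0], 22), ([302.0, 57.0], 141), ([240.0, 59.0], 212)]
bin [([448.0, 381.0], 146), ([418.0, 397.0], 49), ([396.0, 320.0], 51), ([386.0, 399.0], 49)]
scene cup score 0.934 shift px [-1  0]
[([-294.0, 226.0], 66), ([324.0, -448.0], 319), ([393.0, 321.0], 19), ([384.0, 400.0], 17), ([417.0, 399.0], 21), ([442.0, 380.0], 20), ([453.0, 366.0], 21), ([445.0, 400.0], 18), ([621.0, 256.0], 199), ([589.0, 286.0], 48), ([734.0, 20.0], 87), ([1032.0, -450.0], 12), ([1107.0, -221.0], 330), ([1091.0, -107.0], 179), ([1180.0, -381.0], 17), ([1104.0, -132.0], 11), ([1141.0, -228.0], 31), ([1084.0, -42.0], 51), ([1130.0, -182.0], 10)]
bin [([394.0, 320.0], 39), ([385.0, 399.0], 38), ([418.0, 399.0], 40), ([447.0, 382.0], 122)]
```

Six spacers lie inside the bin, and the cup is back within about 2 mm of where it started. The tape roll and screwdriver look unmoved, and the tin is where it should be on the column. Handing in.

```bash
python3 -c "
from rig import robot
print(robot.sign_off())"
```

```text
the job is handed in; nothing more can be done
None
```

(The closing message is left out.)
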